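Roll-check a set of change gears against the master gear and put it away

ROBOT

A 6-joint arm with a two-finger parallel gripper is mounted at the origin on a cart in front of the work surface, level with it; the furniture and walls round the work are solid. World frame = base frame: x ahead of the robot, y to its left, z up, the work surface at z = 0. Lengths are in m, angles in rad, forces in N, time in s.
With the tool pointing down it reaches from about 0.35 to 0.775 m from the base axis. Payload 5.5 kg.
Tool frame: the origin (TCP) lies between the finger pads; the fingertips stand env.nose_length ahead of it and the grasp point (between the pads) lies 8 mm behind it (env.nose_length is the distance from the TCP to the fingertips, in m); z points along the fingers, y is the direction in which the jaws open and shut (so a half turn about z gives the same grasp; the last joint's range is limited). The gripper opens to 85 mm and grips with 20 to 120 N. Pads are 22 mm wide; open, the fingers measure 114 mm over their backs; the gripper's body (76 mm by 85 mm) begins 54 mm behind the grasp point. The pads swing forward as they close: fully open they stand 13 mm farther back than shut.
Start: joints at [-1.379, 0.313, 0.046, 1.304, 0, 1.431], TCP at [0.187, -0.544, 0.215] pointing down, gripper open.
Joint ranges: [-2.76, 2.76], [-0.86, 1.69], [-1.03, 1.26], [-2.2, 2.34], [-1.47, 1.5], [-3.14, 3.14]. Speed limits (rad/s): [2.57, 2.57, 3.14, 3.14, 3.14, 3.14].

INTERFACE

Orientations are given as a unit quaternion [w, x, y, z].
In Python, from workcell import env gives the robot as it stands. The module is installed in compiled form; this text tells all that it offers.
- The arm moves only by the shell command python3 -m creep 'ROWS' [FORCE]. ROWS is a JSON object of lists of equal length, an entry for each row: "hand": the finger opening in mm, from 0 to 85.4; "delta_pos": the shift along the tool's x, y, z scaled (see below), a list of three; "turn": the turn about the tool's z scaled (see below). In form: {"hand": [hand, ...], "delta_pos": [[dx, dy, dz], ...], "turn": [turn, ...]}. A call has exactly 5 rows; each row shifts and turns the commanded pose from where the row before left it, along the tool's axes as they then stand; what a row does not reach is not made up. The controller multiplies each number of a shift by 0.8 m and each number of a turn by 5 degrees. A row lasts 1/12 s, in which the tool goes at most 41.7 mm and 7.16 degrees, less where a joint would pass 70% of its speed; a pose out of reach is approached as far as the arm can. A call with a number of a shift or a turn outside -1 to 1 is refused whole. A call with a gripper value outside its range is refused whole. The fingers move at their own pace and stop on an object; FORCE is the grip in N (left out, the last holds). Time passes only in rows, so rows that do not move let the fingers close, or fill a call up. It gives the time, the measured TCP pose, the force and the opening at its end, in the units of the state.
- env.get_state(): the state, without advancing time (a new reading comes with each control period).
- env.read_camera(name): name is "scene" or "top"; returns a dict with "pixels" (400x640x3 uint8, red, green, blue), "depth" (400x640 float32, m along the optical axis (not along the pixel's ray), 0 where there is no reading), "fx", "fy", "cx", "cy" (pixels), "origin" and "orientation" of the camera in the world. Camera axes: x right, y down, z forward; pixel columns grow to the right and rows downward; lengths in m; the calibration is good to about 2 mm. A picture is of the moment at which its call begins.
- env.hand_in(): hands the job in, once; it reports no verdict.
Trained networks look in the newest picture that a camera, given by its name, has taken for a name from the list of things; names that differ only in an ending like _2 or _b are one class to them, and where a whole thing is asked for, a point or a joint stands for the part that bears it (a point fixed in the world has none). Each returns a list of dicts, best first, with "score" (0 to 1); they miss things now and then, are a little off and sometimes report something else, mostly with a low value. They report only what shows in the picture. A call takes as long as a camera call. They do not tell look-alikes from the thing itself.
- env.find_in(camera, target): "location" ([row, column] in pixels, amid what is visible of it).
- env.pinpoint(camera, target): "location" ([row, column] in pixels: a listed point, or the origin of a listed thing).
The state is a dict: "clock": time; "joint_pos": joint angles; "qvel": joint speeds; "tau": joint torques, N m; "tcp_pos": TCP position; "orientation": TCP orientation; "wrist_force": force on the tool from outside, world axes, zero at the start; "ft_torque": the same for the moment, N m; "finger_gap": finger opening in m.
Only numpy, scipy, OpenCV 4.12 (cv2) and the standard library are available. Lean on these libraries where they do the work, as an engineer would, in place of code of your own. Each camera call takes 0.05 s, during which the arm holds its last target.

TASK

Roll-check the change gears that are out, working down from the most teeth to the fewest: set each one hub up on the checker's post, push the slide in until its teeth are in full mesh with the master gear, and turn the handwheel clockwise to two full turns and then back to zero, so that every tooth is rolled both ways. Lay each checked gear hub up on its own outline on the blue mat, and when all are done draw the slide fully back. Do not strike the master gear or push the flask, bottle and carton about.

Things in the scene. Friction and masses are not known exactly. Their poses are not given: they have to be found in the camera images.
- gear20_mid (a point): 20-tooth change gear, bright steel, about 0.26 kg; may be absent. 86 mm over the tooth tips, toothed rim 14 mm thick, round hub of 28 mm diameter standing 24 mm above the rim (38 mm tall in all), lying hub up. This point: its centre, 19 mm above its underside. A tooth, marked by a red dot, points along its own x axis. Bore 14 mm, right through.
- gear16_mid (a point): 16-tooth change gear, yellow brass, about 0.2 kg; may be absent. 70 mm over the tooth tips, toothed rim 14 mm thick, round hub of 28 mm diameter standing 24 mm above the rim (38 mm tall in all), lying hub up. This point: its centre, 19 mm above its underside. A tooth, marked by a red dot, points along its own x axis. Bore 14 mm, right through.
- gear12_mid (a point): 12-tooth change gear, white plastic, about 0.1 kg; may be absent. 54 mm over the tooth tips, toothed rim 14 mm thick, round hub of 28 mm diameter standing 24 mm above the rim (38 mm tall in all), lying hub up. This point: its centre, 19 mm above its underside. A tooth, marked by a red dot, points along its own x axis. Bore 14 mm, right through.
- post (a point): Upright steel post on the checker's slide, 12 mm diameter, 25 mm tall, its top 9 mm a cone; its shoulder is 34 mm above the worktop. This point: on its axis, 19 mm above the shoulder, where the centre of a seated gear lies. Its y axis points along the slide, away from the master; x to the back of the worktop. A gear fits loosely (1 mm all round) and turns freely on it.
- slide (a joint): Slide of the checker, m: 0 = drawn fully back from the master (it starts within 5 mm of that), 0.040 = farthest in. It rubs with 4 N and stays where it is left. Post to master axis: 0.094 less this. In full mesh the gear's and the master's axes stand 80 (20 teeth), 72 (16) or 64 mm (12) apart, give or take 1.5. If tooth tips meet tip to tip it stops some 6 mm short: jog the handwheel a little and push again.
- slide_knob (a point): Black upright fixed knob of 19 mm diameter on the slide's outer end, 54 mm beyond the post; from 33 to 78 mm above the worktop. This point: on its axis, 15 mm below the top; its y axis points along the slide, away from the master.
- master_axis (a point): Axis of the dark steel master gear: 20 teeth, 86 mm over the tips, module 4 (stub teeth 7.8 mm deep) like the change gears; its teeth lie 35 to 48 mm above the worktop. This point is level with point post; its y axis points to the post. With the handwheel at 0 a tooth gap of the master faces the post; it turns half as far as the handwheel, the other way round.
- master: The master gear itself, 20 teeth, dark steel; origin on its axis, 34 mm above the worktop; its frame turns with it and is parallel to that of master_axis with the handwheel at 0.
- handwheel (a joint): Handwheel, rad, grows as it turns clockwise seen from above: 0 = zero mark (it starts within 0.3 of it), 12.57 = two full turns, which turn the master once. The counting dial below shows the turns. End stops at -0.7 and 13.3. Turns easily, needs about 1 N at its knob, and stays where it is left.
- wheel_axis (a point): Axis of the handwheel, a black disc of 65 mm diameter to the right of the master, its top 64 mm above the worktop. This point: 74 mm above the worktop; its y axis is parallel to the slide, towards the post's end.
- wheel_knob (a point): Red upright revolving knob of 17 mm diameter on the handwheel, 24 mm from its axis, from 64 to 99 mm above the worktop; it spins freely in the hand. This point: on its axis, 17 mm below its top. With the handwheel at 0 it lies on the side away from the post (-y of wheel_axis).
- dial (a point): Counting dial: aluminium disc of 77 mm diameter under the handwheel, turning a quarter as far as the wheel and the same way. Its red mark stands at the fixed red index, on the side away from the post, at zero, and its black mark, opposite, at two turns. This point: its centre; its own y axis points from the red mark to the black one, so to the post at zero and away from it at two turns.
- place20 (a point): Dark round outline, 89 mm across, for the 20-tooth gear on the blue shadow mat (92 x 240 mm, 3 mm thick, lying in front of the checker). This point: where that gear's centre is when it lies there, 22 mm above the worktop. The y axis runs along the mat.
- place16 (a point): Dark round outline, 73 mm across, for the 16-tooth gear on the blue shadow mat (92 x 240 mm, 3 mm thick, lying in front of the checker). This point: where that gear's centre is when it lies there, 22 mm above the worktop. The y axis runs along the mat.
- place12 (a point): Dark round outline, 57 mm across, for the 12-tooth gear on the blue shadow mat (92 x 240 mm, 3 mm thick, lying in front of the checker). This point: where that gear's centre is when it lies there, 22 mm above the worktop. The y axis runs along the mat.
- flask: Conical glass flask, 64 mm wide, 102 mm tall, right of the checker; a bystander.
- bottle: White reagent bottle with a red cap, 55 mm wide, 111 mm tall, right of the gears; a bystander.
- carton: Small grey carton, 60 x 90 x 45 mm, left of the gears; a bystander.
Mind the look-alikes: they are no part of the job. Of the things that look like the part that bears gear12_mid, the larger one is meant.

How it is judged:
By the outcome, as a careful person would: the job done as asked, in the order asked, and still so for the second after the job is handed in, with the robot touching nothing.
Of gear20, gear16, gear12 only 2 to 3 are there at a start; the rules pass over those that are not, and their reading is None.
At some moment in a run one of gear20, gear16, gear12 may be knocked a few centimetres aside while the robot is not near it.
Once in a run the grip may slacken for a moment while it holds something.
It also fails if it takes over 210 s, if anything falls off the work surface, if the arm or the gripper's body presses on something with over 40 N, if the wrist force passes 120 N, or if a joint passes its speed limit or range.

## Working session

There is one attempt and no reset: what is moved stays moved. The work goes in short steps, Python scripts to look and compute and a shell command to move; the robot and the scene stay as the last step left them, time stands still between calls to the robot, and variables do not carry over. Pictures are saved under pics/ and viewed, and the job is handed in when it is done.

```bash
mkdir -p pics; cat > h.py <<'E'
import numpy as np, cv2
from workcell import env
from scipy.spatial.transform import Rotation as R
def rot(q): return R.from_quat([q[1],q[2],q[3],q[0]]).as_matrix()
def snap(cam,name=None):
    c=env.read_camera(cam)
    if name: cv2.imwrite(f'pics/{name}.png',c['pixels'][:,:,::-1])
    return c
def ray(c,rc):
    r,col=rc
    d=np.array([(col-c['cx'])/c['fx'],(r-c['cy'])/c['fy'],1.0])
    return rot(c['orientation'])@d
def atz(c,rc,z):
    d=ray(c,rc); o=np.array(c['origin']); return o+d*(z-o[2])/d[2]
def proj(c,p):
    v=rot(c['orientation']).T@(np.array(p)-np.array(c['origin']))
    return np.array([c['cy']+c['fy']*v[1]/v[2], c['cx']+c['fx']*v[0]/v[2]])
def tri(c1,a,c2,b):
    d1=ray(c1,a);d2=ray(c2,b);o1=np.array(c1['origin']);o2=np.array(c2['origin'])
    A=np.stack([d1,-d2],1);t=np.linalg.lstsq(A,o2-o1,rcond=None)[0]
    p=o1+d1*t[0];q=o2+d2*t[1];return (p+q)/2,np.linalg.norm(p-q)
def cloud(c):
    h,w=c['depth'].shape
    u,v=np.meshgrid(np.arange(w),np.arange(h));d=c['depth']
    P=np.stack([(u-c['cx'])/c['fx']*d,(v-c['cy'])/c['fy']*d,d],-1)
    return P@rot(c['orientation']).T+np.array(c['origin'])
E
python3 - <<'E'
from h import *
s=env.get_state(); print({k:np.round(v,3) for k,v in s.items()},env.nose_length)
for n in ('scene','top'):
    c=snap(n,n+'0'); print(n,c['origin'],c['orientation'],c['fx'],c['cx'],c['cy'])
    print(rot(c['orientation'])[:,2])
E
```

```text
{'clock': np.float64(0.0), 'joint_pos': array([-1.379,  0.314,  0.045,  1.304,  0.   ,  1.431]), 'qvel': array([-0.   , -0.   , -0.001,  0.   , -0.001,  0.001]), 'tau': array([ 1.0000e-03, -4.8063e+01,  2.9853e+01,  1.9000e-02, -0.0000e+00,
        0.0000e+00]), 'tcp_pos': array([ 0.187, -0.543,  0.214]), 'orientation': array([-0.001,  0.986,  0.165, -0.   ]), 'wrist_force': array([-0.902, -0.369,  0.07 ]), 'ft_torque': array([ 0.041, -0.018,  0.021]), 'finger_gap': np.float64(0.086)} 0.011
scene [-0.05096565 -1.01075653  0.79347546] [-0.4160549   0.85515824 -0.27282674  0.14549321] 480.0394598746068 317.33044362765395 192.94031873343056
[ 0.47586123  0.63219667 -0.6114601 ]
top [ 0.397477   -0.27481013  0.95629549] [ 0.0288981  -0.70036987  0.71278758 -0.02410015] 426.1145570399411 325.9557611959657 203.2167570629563
[ 0.07495445  0.00612215 -0.99716816]
```

View pics/scene0.png

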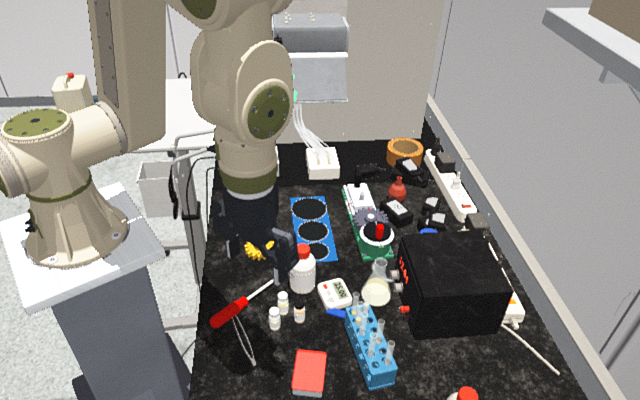

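View pics/top0.png

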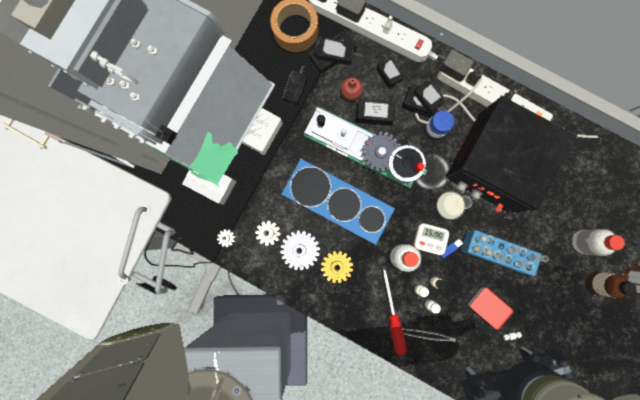

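```bash
python3 - <<'E'
from h import *
c=snap('top'); im=c['pixels'][90:310,190:470,::-1]
cv2.imwrite('pics/topz.png',cv2.resize(im,None,fx=2.7,fy=2.7,interpolation=cv2.INTER_CUBIC))
P=cloud(c)
import json
for t in ['gear20_mid','gear16_mid','gear12_mid','post','slide_knob','master_axis','wheel_axis','wheel_knob','dial','place20','place16','place12','flask','bottle','carton']:
    zz={'gear20_mid':.019,'gear16_mid':.019,'gear12_mid':.019,'post':.053,'master_axis':.053,'slide_knob':.063,'wheel_axis':.074,'wheel_knob':.082,'place20':.022,'place16':.022,'place12':.022,'dial':.05}.get(t,0.03)
    for d in env.pinpoint('top',t)[:3]:
        print(t,round(d['score'],2),np.round(d['location'],1),np.round(atz(c,d['location'],zz),4),'depthpt',np.round(P[int(d['location'][0]),int(d['location'][1])],3))
c=snap('scene')
for t in ['gear20_mid','gear16_mid','gear12_mid','post','slide_knob','master_axis','wheel_axis','wheel_knob','place20','place16','place12','carton']:
    for d in env.pinpoint('scene',t)[:2]:
        zz={'gear20_mid':.019,'gear16_mid':.019,'gear12_mid':.019,'post':.053,'master_axis':.053,'slide_knob':.063,'wheel_axis':.074,'wheel_knob':.082,'place20':.022,'place16':.022,'place12':.022,'dial':.05}.get(t,0.03)
        print('scene',t,round(d['score'],2),np.round(d['location'],1),np.round(atz(c,d['location'],zz),4))
E
```

```text
gear20_mid 0.69 [220.  371.9] [ 0.4291 -0.3694  0.019 ] depthpt [ 0.43  -0.369  0.002]
gear20_mid 0.55 [249.3 302.1] [ 0.3677 -0.2151  0.019 ] depthpt [ 0.369 -0.216  0.039]
gear20_mid 0.36 [204.7 349.4] [ 0.4637 -0.3207  0.019 ] depthpt [ 0.466 -0.321  0.004]
gear16_mid 0.75 [268.6 335.8] [ 0.3246 -0.288   0.019 ] depthpt [ 0.324 -0.287 -0.   ]
gear12_mid 0.72 [239.1 226. ] [ 0.3928 -0.0482  0.019 ] depthpt [ 0.393 -0.05   0.027]
gear12_mid 0.66 [207.3 346.2] [ 0.4581 -0.3135  0.019 ] depthpt [ 0.46  -0.314  0.003]
gear12_mid 0.59 [233.3 267.1] [ 0.404  -0.1386  0.019 ] depthpt [ 0.405 -0.136 -0.001]
post 0.62 [132.1 346. ] [ 0.6181 -0.315   0.053 ] depthpt [ 0.623 -0.316  0.035]
slide_knob 0.72 [118.9 320.7] [ 0.6453 -0.2612  0.063 ] depthpt [ 0.643 -0.26   0.077]
master_axis 0.89 [148.1 382.3] [ 0.5817 -0.3921  0.053 ] depthpt [ 0.582 -0.391  0.055]
wheel_knob 0.73 [168.4 419.4] [ 0.5319 -0.4638  0.082 ] depthpt [ 0.53  -0.46   0.097]
wheel_knob 0.73 [165.6 409.1] [ 0.5381 -0.4427  0.082 ] depthpt [ 0.542 -0.446  0.064]
dial 0.81 [165.5 409.4] [ 0.5435 -0.4495  0.05  ] depthpt [ 0
[... 1285 characters left out ...]
93 [219. 370.] [ 0.5689 -0.3971  0.053 ]
scene master_axis 0.31 [176.2 355.7] [ 0.6519 -0.244   0.053 ]
scene wheel_axis 0.94 [226.9 379. ] [ 0.5502 -0.4468  0.074 ]
scene wheel_knob 0.95 [236.1 381.1] [ 0.5271 -0.4782  0.082 ]
scene wheel_knob 0.22 [283.3 302. ] [ 0.3089 -0.491   0.082 ]
scene place20 0.95 [202.1 311.3] [ 0.5141 -0.2354  0.022 ]
scene place20 0.89 [229.5 315.5] [ 0.4617 -0.3263  0.022 ]
scene place16 0.95 [202.1 311.3] [ 0.5141 -0.2354  0.022 ]
scene place16 0.89 [229.5 315.5] [ 0.4617 -0.3263  0.022 ]
scene place12 0.95 [202.1 311.3] [ 0.5141 -0.2354  0.022 ]
scene place12 0.89 [229.5 315.5] [ 0.4617 -0.3263  0.022 ]
scene carton 0.4 [167.8 264.4] [ 0.4889 -0.0459  0.03  ]
```

View pics/topz.png

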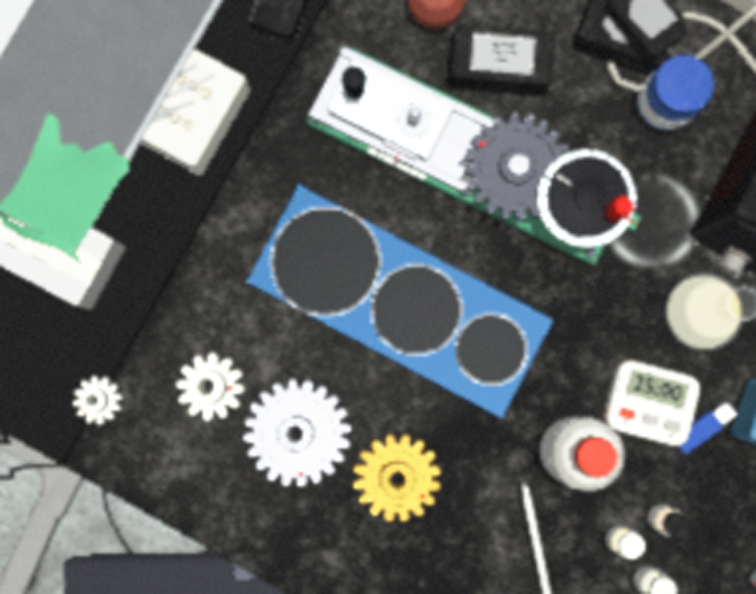

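```bash
cat > meas.py <<'E'
from h import *
def circ(c,P,cen,rad,z0,z1):
    m=(np.hypot(P[...,0]-cen[0],P[...,1]-cen[1])<rad)&(P[...,2]>z0)&(P[...,2]<z1)&(c['depth']>0)
    return m,P[m]
def gearfit(c,P,cen,Rt,kind):
    """outline mask from colour near cen; enclosing circle at z=.014"""
    hsv=cv2.cvtColor(c['pixels'],cv2.COLOR_RGB2HSV)
    if kind=='brass': m=(hsv[...,0]>15)&(hsv[...,0]<35)&(hsv[...,1]>90)&(hsv[...,2]>70)
    else: m=(hsv[...,1]<70)&(hsv[...,2]>110)
    near=np.hypot(P[...,0]-cen[0],P[...,1]-cen[1])<Rt+.012
    m=(m&near).astype(np.uint8)
    n,l,s,_=cv2.connectedComponentsWithStats(m); 
    if n<2: return None
    k=1+np.argmax(s[1:,4]); pts=np.argwhere(l==k)
    W=np.array([atz(c,p,.014)[:2] for p in pts]).astype(np.float32)
    (x,y),r=cv2.minEnclosingCircle(W)
    return np.array([x,y]),r,W.mean(0),len(pts)
E
python3 - <<'E'
from meas import *
for cam in ('top','scene'):
    c=snap(cam);P=cloud(c)
    mt=(abs(P[...,0]-.43)<.2)&(abs(P[...,1]+.27)<.25)&(abs(P[...,2])<.006)
    print(cam,'table z',np.median(P[mt][:,2]))
    for n,cen,R0,k in [('g20',(.3677,-.2151),.043,'steel'),('g16',(.3246,-.288),.035,'brass'),('g12',(.404,-.1386),.027,'white'),('small',(.3928,-.0482),.02,'white')]:
        for it in range(2):
            r=gearfit(c,P,cen,R0,k)
            if r is None: break
            cen=r[0]
        if r is None: print(n,'none');continue
        m,Q=circ(c,P,cen,.017,.028,.05)
        print(n,'encl',np.round(r[0],4),'r',round(float(r[1]),4),'mean',np.round(r[2],4),r[3],'hub',np.round(Q.mean(0),4) if len(Q) else None,len(Q))
    for n,cen,rad,z0,z1 in [('post',(.62,-.315),.02,.045,.07),('sknob',(.643,-.262),.02,.06,.09),('wknob',(.532,-.463),.02,.085,.11),('mhub',(.582,-.392),.02,.05,.08),('wheel',(.543,-.446),.036,.058,.068)]:
        m,Q=circ(c,P,cen,rad,z0,z1)
        print(n,np.round(Q.mean(0),4) if len(Q) else None,len(Q), np.round(np.percentile(Q,[5,95],axis=0),4).tolist() if len(Q) else '')
E
```

```text
top table z -4.4252552660939415e-05
g20 encl [ 0.3662 -0.209 ] r 0.0445 mean [ 0.3664 -0.2093] 1143 hub [ 0.3662 -0.2081  0.037 ] 107
g16 encl [ 0.3288 -0.2897] r 0.0371 mean [ 0.3287 -0.2902] 815 hub [ 0.328  -0.2886  0.0371] 109
g12 encl [ 0.4049 -0.1383] r 0.029 mean [ 0.4052 -0.1383] 461 hub [ 0.4047 -0.1379  0.0366] 109
small encl [ 0.3956 -0.0467] r 0.0207 mean [ 0.3959 -0.0466] 246 hub [ 0.3971 -0.0419  0.029 ] 9
post [ 0.617  -0.308   0.0534] 29 [[0.6128, -0.313, 0.0476], [0.6222, -0.303, 0.0599]]
sknob [ 0.6415 -0.2603  0.0746] 75 [[0.6345, -0.2683, 0.0678], [0.6494, -0.2516, 0.0784]]
wknob [ 0.5335 -0.4608  0.0958] 54 [[0.527, -0.4678, 0.0899], [0.5405, -0.4547, 0.0995]]
mhub [ 0.5754 -0.3889  0.0528] 102 [[0.5649, -0.4, 0.0502], [0.5868, -0.3786, 0.056]]
wheel [ 0.5478 -0.4407  0.0636] 635 [[0.5212, -0.4655, 0.061], [0.5726, -0.4167, 0.0664]]
scene table z 0.0013997515505402847
g20 none
g16 encl [ 0.3138 -0.2977] r 0.0372 mean [ 0.3058 -0.2982] 242 hub None 0
g12 none
small none
post [ 0.6174 -0.3104  0.053 ] 24 [[0.6132, -0.3137, 0.0457], [0.622, -0.3064, 0.0601]]
sknob [ 0.6407 -0.2644  0.0723] 61 [[0.635, -0.2705, 0.0618], [0.6481, -0.2568, 0.08]]
wknob [ 0.5325 -0.4658  0.094 ] 61 [[0.5266, -0.471, 0.0857], [0.5391, -0.459, 0.1007]]
mhub [ 0.5747 -0.392   0.0534] 71 [[0.5644, -0.403, 0.0508], [0.587, -0.3791, 0.0565]]
wheel [ 0.5441 -0.4449  0.064 ] 348 [[0.519, -0.4723, 0.0609], [0.5734, -0.4175, 0.0665]]
```

```bash
cat > go.py <<'E'
# usage: python3 go.py x y z [yaw_x_deg]: prints needed shift in tool axes (scaled numbers, total) and turn
import sys; from h import *
s=env.get_state(); T=rot(s['orientation']); p=np.array(s['tcp_pos'])
a=[float(v) for v in sys.argv[1:]]
d=T.T@(np.array(a[:3])-p)
print('clock',round(float(s['clock']),2),'tcp',np.round(p,4),'F',np.round(s['wrist_force'],1),'gap',round(float(s['finger_gap']),4),'yaw_x',round(np.degrees(np.arctan2(T[1,0],T[0,0])),2),'tilt',np.round(T[:2,2],3))
print('need mm',np.round(d*1000,1),'scaled',np.round(d/.8,4),'dist rows',np.linalg.norm(d)/.0417)
if len(a)>3:
    y=np.degrees(np.arctan2(T[1,0],T[0,0])); print('turn',round(-(a[3]-y)/5,3))
E
python3 -m creep '{"hand":[85,85,85,85,85],"delta_pos":[[0,0,0],[0,0,0],[0,0,0],[0,0,0],[0,0,0]],"turn":[-1,-1,-1,-1,-1]}'; python3 -m creep '{"hand":[70,70,70,70,70],"delta_pos":[[0,0,0],[0,0,0],[0,0,0],[0,0,0],[0,0,0]],"turn":[-1,-1,-1,-0.74,0]}'; python3 go.py .366 -.2085 .2 62.7
```

```text
clock: 2.07
tcp_pos: [0.1873, -0.5437, 0.2147]
orientation: [0.0, 0.926, 0.377, -0.0]
wrist_force: [-0.4, 0.1, 0.2]
finger_gap: 0.0849
clock: 2.48
tcp_pos: [0.1873, -0.5437, 0.2147]
orientation: [0.0, 0.854, 0.521, -0.0]
wrist_force: [-0.4, 0.0, 0.2]
finger_gap: 0.0705
clock 2.48 tcp [ 0.1873 -0.5437  0.2147] F [-0.4  0.   0.2] gap 0.0705 yaw_x 62.8 tilt [ 0. -0.]
need mm [379.8   5.7  14.7] scaled [0.4747 0.0072 0.0184] dist rows 9.115576184182316
turn 0.02
```

```bash
python3 -m creep '{"hand":[70,70,70,70,70],"delta_pos":[[0.0475,0,0],[0.0475,0,0],[0.0475,0,0],[0.0475,0,0],[0.0475,0,0]],"turn":[0,0,0,0,0]}'; python3 -m creep '{"hand":[70,70,70,70,70],"delta_pos":[[0.0475,0,0],[0.0475,0,0],[0.0475,0,0],[0.0475,0.0035,0],[0.0475,0.0035,0]],"turn":[0,0,0,0,0]}'; python3 go.py .366 -.2085 .2 62.7; python3 - <<'E'
from meas import *
c=snap('top','t1');P=cloud(c);c2=snap('scene','s1')
E
```

```text
clock: 2.9
tcp_pos: [0.2748, -0.3733, 0.2147]
orientation: [0.0, 0.855, 0.519, 0.0]
wrist_force: [1.1, -0.2, 0.1]
finger_gap: 0.0697
clock: 3.32
tcp_pos: [0.367, -0.2069, 0.2151]
orientation: [0.001, 0.855, 0.519, 0.0]
wrist_force: [0.7, -1.2, 0.7]
finger_gap: 0.0699
clock 3.32 tcp [ 0.367  -0.2069  0.2151] F [ 0.7 -1.2  0.7] gap 0.0699 yaw_x 62.56 tilt [ 0.001 -0.001]
need mm [-1.9 -0.2 15.1] scaled [-0.0023 -0.0002  0.0188] dist rows 0.3641256808398227
turn -0.029
```

View pics/s1.png

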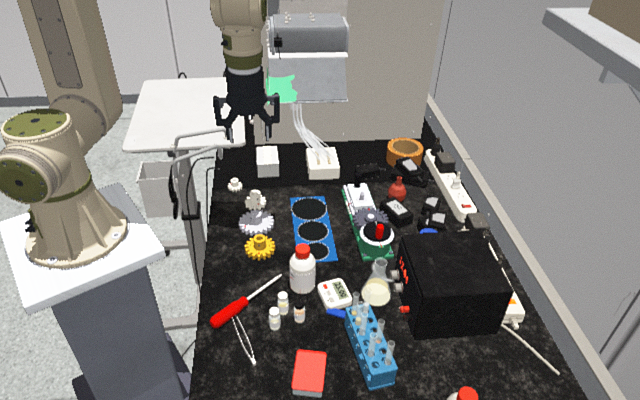

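View pics/t1.png

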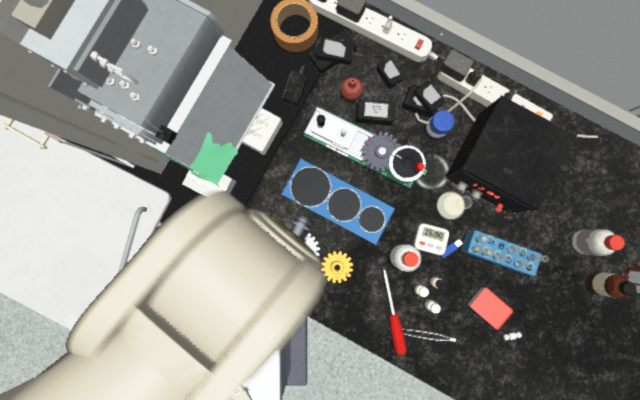

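```bash
python3 - <<'E'
from meas import *
c=snap('scene');P=cloud(c)
cv2.imwrite('pics/s1z.png',cv2.resize(c['pixels'][160:270,210:440,::-1],None,fx=3.4,fy=3.4,interpolation=cv2.INTER_CUBIC))
for n,cen in [('g20',(.3662,-.209)),('g16',(.3285,-.289)),('g12',(.405,-.138)),('small',(.396,-.046))]:
    m,Q=circ(c,P,cen,.022,.036,.046); print(n,np.round(Q.mean(0),4) if len(Q) else None,len(Q))
    for d in []: pass
for t in ['gear20_mid','gear16_mid','gear12_mid']:
    for d in env.pinpoint('scene',t)[:2]: print(t,round(d['score'],2),np.round(d['location'],1),np.round(atz(c,d['location'],.019),4))
E
```

```text
g20 [ 0.3656 -0.2098  0.0383] 64
g16 [ 0.3281 -0.2912  0.0387] 70
g12 [ 0.4038 -0.1404  0.0388] 50
small None 0
gear20_mid 0.74 [220.8 255.4] [ 0.3613 -0.2145  0.019 ]
gear20_mid 0.47 [232.9 381.3] [ 0.5863 -0.4229  0.019 ]
gear16_mid 0.9 [247.5 258.8] [ 0.3208 -0.2996  0.019 ]
gear12_mid 0.69 [198.  255.3] [ 0.4064 -0.1365  0.019 ]
gear12_mid 0.67 [183.6 234.1] [ 0.3911 -0.0503  0.019 ]
```

View pics/s1z.png

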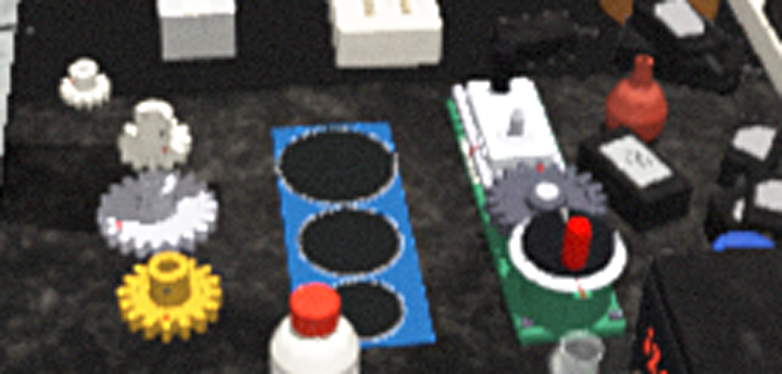

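```bash
cat > dots.py <<'E'
from h import *
def reddots(c,cen,r,z):
    # red pixels near cen projected at z
    rgb=c['pixels'].astype(int); m=(rgb[...,0]-np.maximum(rgb[...,1],rgb[...,2])>25)
    out=[]
    pc=proj(c,[cen[0],cen[1],z])
    for (i,j) in np.argwhere(m):
        if np.hypot(i-pc[0],j-pc[1])>40: continue
        w=atz(c,(i,j),z); d=np.hypot(*(w[:2]-cen))
        if d<r: out.append((w[0],w[1],rgb[i,j,0]-max(rgb[i,j,1],rgb[i,j,2])))
    return np.array(out)
E
python3 - <<'E'
from dots import *
img=cv2.imread('pics/top0.png')[:,:,::-1]
c=env.read_camera('top'); c['pixels']=img
for n,cen,r,pitch in [('g20',(.366,-.209),.045,18),('g16',(.328,-.2895),.037,22.5),('g12',(.4045,-.139),.029,30),('master',(.575,-.390),.044,18)]:
    z=.014 if n!='master' else .048
    o=reddots(c,np.array(cen),r,z)
    if n=='g16': o=o[o[:,2]>60] if len(o) else o
    if len(o)==0: print(n,'none');continue
    w=(o[:,:2]*o[:,2:]).sum(0)/o[:,2].sum(); d=w-cen
    a=np.degrees(np.arctan2(d[1],d[0])); print(n,len(o),'dot',np.round(w,4),'r',np.hypot(*d),'ang',a,'err to 242.7 mod pitch',(242.7-a+pitch/2)%pitch-pitch/2)
E
```

```text
g20 2 dot [ 0.3328 -0.2119] r 0.03332415210316736 ang -175.003014172467 err to 242.7 mod pitch 3.7030141724669647
g16 2 dot [ 0.3134 -0.3102] r 0.025382746157508202 ang -125.18308217192228 err to 242.7 mod pitch 7.883082171922297
g12 4 dot [ 0.4035 -0.1542] r 0.015221016489056091 ang -93.80204262981248 err to 242.7 mod pitch 6.502042629812479
master 7 dot [ 0.5946 -0.3627] r 0.033600927836584464 ang 54.24681339060069 err to 242.7 mod pitch 8.453186609399296
```

```bash
python3 -m creep '{"hand":[60,60,60,60,60],"delta_pos":[[-0.003,0,0.045],[0,0,0.045],[0,0,0.045],[0,0,0.045],[0,0,0.02]],"turn":[0,0,0,0,0]}' 50;  python3 go.py .366 -.2093 .028 62.7
```

```text
clock: 4.08
tcp_pos: [0.3624, -0.2103, 0.0508]
orientation: [-0.002, 0.855, 0.519, -0.001]
wrist_force: [-0.1, 0.9, 0.2]
finger_gap: 0.0596
clock 4.08 tcp [ 0.3624 -0.2103  0.0508] F [-0.1  0.9  0.2] gap 0.0596 yaw_x 62.47 tilt [-0.004  0.003]
need mm [ 2.5  2.8 22.8] scaled [0.0032 0.0035 0.0285] dist rows 0.5546776343653478
turn -0.046
```

```bash
python3 -m creep '{"hand":[60,60,60,60,60],"delta_pos":[[0.001,0.0,0.012],[0,0,0.012],[0,0,0],[0,0,0],[0,0,0]],"turn":[0,0,0,0,0]}';  python3 go.py .366 -.2093 .028 62.7
```

```text
clock: 4.5
tcp_pos: [0.3657, -0.2111, 0.036]
orientation: [0.0, 0.855, 0.519, 0.0]
wrist_force: [-0.2, 0.4, -0.1]
finger_gap: 0.0602
clock 4.5 tcp [ 0.3657 -0.2111  0.036 ] F [-0.2  0.4 -0.1] gap 0.0602 yaw_x 62.59 tilt [ 0.    -0.001]
need mm [ 1.7 -0.6  8. ] scaled [ 0.0022 -0.0007  0.01  ] dist rows 0.1964368013562339
turn -0.022
```

```bash
python3 -m creep '{"hand":[60,60,45,35,28],"delta_pos":[[0.002,-0.0007,0.01],[0,0,0],[0,0,0],[0,0,0],[0,0,0]],"turn":[0,0,0,0,0]}' 50; python3 -m creep '{"hand":[15,15,15,15,15],"delta_pos":[[0,0,0],[0,0,0],[0,0,0],[0,0,0],[0,0,0]],"turn":[0,0,0,0,0]}' 50;  python3 go.py .366 -.2093 .028 62.7
```

```text
clock: 4.92
tcp_pos: [0.3662, -0.2084, 0.0277]
orientation: [0.0, 0.854, 0.52, 0.0]
wrist_force: [-0.6, -0.4, -0.6]
finger_gap: 0.0282
clock: 5.33
tcp_pos: [0.366, -0.2083, 0.0275]
orientation: [0.0, 0.854, 0.52, -0.0]
wrist_force: [0.2, -0.3, 0.4]
finger_gap: 0.0151
clock 5.33 tcp [ 0.366  -0.2083  0.0275] F [ 0.2 -0.3  0.4] gap 0.0151 yaw_x 62.72 tilt [ 0. -0.]
need mm [-0.9  0.4 -0.5] scaled [-0.0011  0.0006 -0.0006] dist rows 0.026866816557548894
turn 0.003
```

```bash
python3 - <<'E'
from meas import *
c=snap('scene')
cv2.imwrite('pics/s2z.png',cv2.resize(c['pixels'][120:300,180:400,::-1],None,fx=3.3,fy=3.3,interpolation=cv2.INTER_CUBIC))
E
```

```text
(no output)
```

View pics/s2z.png

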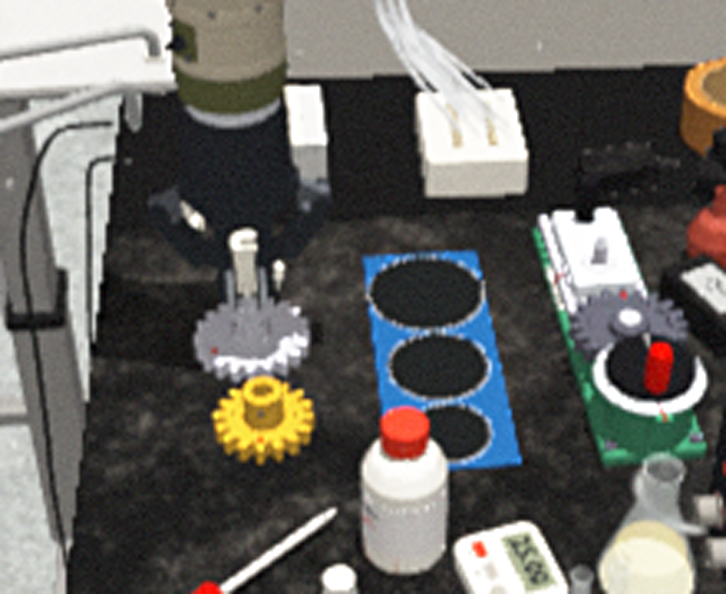

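```bash
python3 - <<'E'
from meas import *
c=snap('scene');P=cloud(c)
cv2.imwrite('pics/s3z.png',cv2.resize(c['pixels'][175:245,220:300,::-1],None,fx=8,fy=8,interpolation=cv2.INTER_CUBIC))
m,Q=circ(c,P,(.366,-.209),.03,.02,.2); 
for r in range(195,232,3): print(r,[tuple(np.round(P[r,k]*1000).astype(int)) for k in (245,250,255,260,265)])
E
```

```text
195 [(np.int64(342), np.int64(-210), np.int64(105)), (np.int64(391), np.int64(-138), np.int64(37)), (np.int64(401), np.int64(-147), np.int64(38)), (np.int64(375), np.int64(-222), np.int64(98)), (np.int64(386), np.int64(-225), np.int64(95))]
198 [(np.int64(342), np.int64(-208), np.int64(94)), (np.int64(358), np.int64(-202), np.int64(84)), (np.int64(399), np.int64(-150), np.int64(31)), (np.int64(373), np.int64(-223), np.int64(90)), (np.int64(438), np.int64(-131), np.int64(1))]
201 [(np.int64(344), np.int64(-202), np.int64(81)), (np.int64(352), np.int64(-213), np.int64(84)), (np.int64(399), np.int64(-147), np.int64(19)), (np.int64(373), np.int64(-223), np.int64(81)), (np.int64(425), np.int64(-154), np.int64(12))]
204 [(np.int64(383), np.int64(-120), np.int64(-1)), (np.int64(353), np.int64(-210), np.int64(73)), (np.int64(395), np.int64(-154), np.int64(16)), (np.int64(372), np.int64(-224), np.int64(74)), (np.int64(424), np.int64(-155), np.int64(3))]
207 [(np.int64(377), np.int64(-133), np.int64(0)), (np.int64(351), np.int64(-212), np.int64(66)), (np.int64(391), np.int64(-161), np.int64(13
[... 1313 characters left out ...]
, np.int64(-210), np.int64(15)), (np.int64(345), np.int64(-216), np.int64(14)), (np.int64(356), np.int64(-221), np.int64(12)), (np.int64(367), np.int64(-226), np.int64(11)), (np.int64(376), np.int64(-235), np.int64(13))]
228 [(np.int64(332), np.int64(-214), np.int64(10)), (np.int64(339), np.int64(-227), np.int64(16)), (np.int64(351), np.int64(-230), np.int64(12)), (np.int64(358), np.int64(-242), np.int64(17)), (np.int64(369), np.int64(-247), np.int64(16))]
231 [(np.int64(326), np.int64(-225), np.int64(11)), (np.int64(335), np.int64(-234), np.int64(13)), (np.int64(344), np.int64(-241), np.int64(14)), (np.int64(353), np.int64(-250), np.int64(16)), (np.int64(366), np.int64(-251), np.int64(11))]
```

View pics/s3z.png

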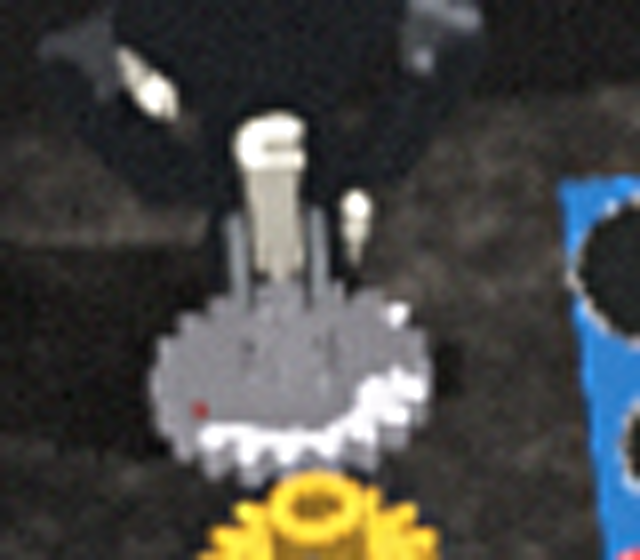

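```bash
python3 -m creep '{"hand":[15,15,15,15,15],"delta_pos":[[0,0,0],[0,0,-0.02],[0,0,-0.02],[0,0,-0.02],[0,0,0]],"turn":[0,0,0,0,0]}' 50;  python3 go.py .366 -.2093 .028 62.7;python3 - <<'E'
from meas import *
c=snap('scene');P=cloud(c)
cv2.imwrite('pics/s4z.png',cv2.resize(c['pixels'][160:250,210:310,::-1],None,fx=6,fy=6,interpolation=cv2.INTER_CUBIC))
E
```

```text
clock: 5.85
tcp_pos: [0.3676, -0.2096, 0.078]
orientation: [0.002, 0.854, 0.52, 0.001]
wrist_force: [1.0, -0.6, -0.5]
finger_gap: 0.0151
clock 5.85 tcp [ 0.3676 -0.2096  0.078 ] F [ 1.  -0.6 -0.5] gap 0.0151 yaw_x 62.71 tilt [ 0.003 -0.003]
need mm [-0.4 -1.8 50. ] scaled [-0.0005 -0.0022  0.0625] dist rows 1.2005057613970538
turn 0.003
```

View pics/s4z.png

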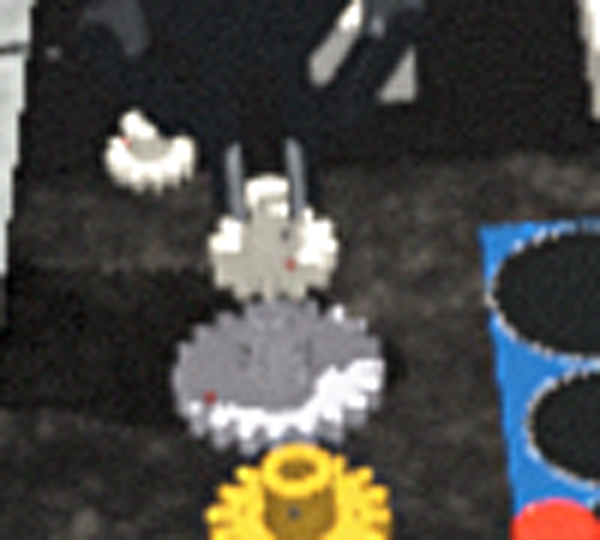

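```bash
python3 - <<'E'
from meas import *
c=snap('scene');P=cloud(c)
for z in (.05,.067,.078,.09): print(z,proj(c,[.3676,-.2096,z]))
for r in range(180,202,2): print(r,[tuple((P[r,k]*1000).round().astype(int).tolist()) for k in (247,248,249,250,258,259,260)])
s=env.get_state();print(s['tcp_pos'])
E
```

```text
0.05 [209.03727581 255.8849569 ]
0.067 [203.56925694 255.48433332]
0.078 [199.97813685 255.22122388]
0.09 [196.01204402 254.93064143]
180 [(349, -213, 147), (350, -215, 147), (357, -207, 140), (445, -39, 2), (372, -222, 143), (373, -225, 144), (376, -225, 143)]
182 [(349, -211, 140), (351, -213, 140), (353, -214, 140), (438, -52, 6), (371, -224, 139), (373, -225, 139), (374, -227, 139)]
184 [(348, -213, 136), (350, -214, 136), (353, -212, 133), (356, -212, 132), (371, -223, 132), (373, -223, 131), (377, -221, 129)]
186 [(349, -211, 128), (350, -214, 130), (352, -214, 129), (354, -214, 128), (370, -224, 128), (371, -227, 129), (376, -222, 124)]
188 [(351, -206, 119), (351, -210, 122), (350, -217, 126), (354, -214, 122), (372, -220, 119), (371, -226, 122), (376, -222, 118)]
190 [(350, -206, 113), (350, -212, 117), (352, -212, 116), (354, -213, 116), (371, -220, 113), (373, -221, 113), (377, -219, 109)]
192 [(348, -209, 110), (350, -211, 110), (350, -215, 113), (353, -214, 111), (370, -222, 109), (370, -226, 111), (375, -223, 107)]
194 [(348, -208, 104), (349, -211, 105), (351, -213, 106), (353, -213, 105), (368, -225, 106), (371, -223, 103), (373, -225, 103)]
196 [(402, -99, 3), (396, -116, 17), (351, -212, 99), (353, -213, 98), (369, -222, 97), (371, -223, 97), (414, -148, 29)]
198 [(393, -117, 12), (394, -119, 13), (396, -121, 14), (390, -138, 27), (405, -153, 31), (411, -148, 24), (413, -150, 25)]
200 [(387, -127, 15), (390, -127, 13), (392, -129, 14), (391, -137, 19), (405, -153, 24), (409, -150, 20), (413, -149, 18)]
[ 0.366475   -0.20870123  0.07583841]
```

```bash
python3 -m creep '{"hand":[60,60,60,60,60],"delta_pos":[[0,0,0],[0,0,0],[0,0,0],[0,0,0.02],[0,0,0.02]],"turn":[0,0,0,0,0]}' 50; python3 -m creep '{"hand":[60,60,60,60,60],"delta_pos":[[0,0,0.02],[0,0,0.015],[0,0,0.01],[0,0,0],[0,0,0]],"turn":[0,0,0,0,0]}' 50;  python3 go.py .366 -.2093 .0 62.7;python3 - <<'E'
from meas import *
c=snap('scene');P=cloud(c)
cv2.imwrite('pics/s5z.png',cv2.resize(c['pixels'][160:250,210:310,::-1],None,fx=6,fy=6,interpolation=cv2.INTER_CUBIC))
E
```

```text
clock: 6.37
tcp_pos: [0.3666, -0.2088, 0.0433]
orientation: [0.001, 0.854, 0.52, 0.0]
wrist_force: [0.7, -0.3, -0.6]
finger_gap: 0.0602
clock: 6.78
tcp_pos: [0.3656, -0.2079, 0.0071]
orientation: [-0.001, 0.854, 0.52, -0.0]
wrist_force: [0.2, 0.2, -0.9]
finger_gap: 0.0604
clock 6.78 tcp [ 0.3656 -0.2079  0.0071] F [ 0.2  0.2 -0.9] gap 0.0604 yaw_x 62.71 tilt [-0.001  0.001]
need mm [-1.   1.   7.1] scaled [-0.0013  0.0012  0.0089] dist rows 0.17384835929221612
turn 0.002
```

View pics/s5z.png

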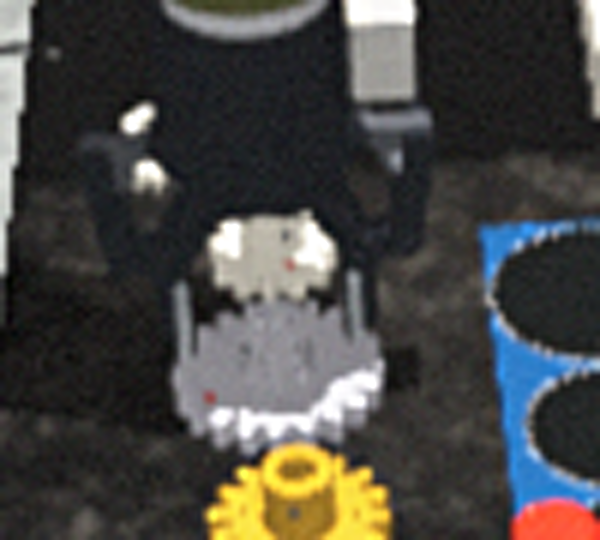

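```bash
python3 -m creep '{"hand":[60,60,50,40,35],"delta_pos":[[-0.001,0.001,0.009],[0,0,0],[0,0,0],[0,0,0],[0,0,0]],"turn":[0,0,0,0,0]}' 50; python3 -m creep '{"hand":[15,15,15,15,15],"delta_pos":[[0,0,0],[0,0,0],[0,0,0],[0,0,0],[0,0,0]],"turn":[0,0,0,0,0]}' 60;  python3 go.py .366 -.2093 .0 62.7
```

```text
clock: 7.25
tcp_pos: [0.3665, -0.2095, 0.0005]
orientation: [0.0, 0.854, 0.52, 0.0]
wrist_force: [-0.2, 0.3, -0.2]
finger_gap: 0.0349
clock: 7.67
tcp_pos: [0.3668, -0.2096, 0.0008]
orientation: [0.001, 0.854, 0.52, 0.0]
wrist_force: [-0.3, 0.6, 5.7]
finger_gap: 0.026
clock 7.67 tcp [ 0.3668 -0.2096  0.0008] F [-0.3  0.6  5.7] gap 0.026 yaw_x 62.71 tilt [ 0.001 -0.001]
need mm [-0.  -0.8  0.8] scaled [-0.0001 -0.0011  0.001 ] dist rows 0.027467952069207175
turn 0.003
```

```bash
python3 -m creep '{"hand":[15,15,15,15,15],"delta_pos":[[0,0,-0.01],[0,0,-0.025],[0,0,-0.04],[0,0,-0.04],[0,0,0]],"turn":[0,0,0,-0.4,-0.34]}' 70;  python3 go.py .617 -.309 .092 66.4;python3 - <<'E'
from meas import *
c=snap('scene');P=cloud(c)
cv2.imwrite('pics/s6z.png',cv2.resize(c['pixels'][130:270,200:420,::-1],None,fx=3.4,fy=3.4,interpolation=cv2.INTER_CUBIC))
E
```

```text
clock: 8.08
tcp_pos: [0.3688, -0.2114, 0.0975]
orientation: [0.004, 0.836, 0.548, 0.001]
wrist_force: [1.3, -1.3, -3.3]
finger_gap: 0.0256
clock 8.08 tcp [ 0.3688 -0.2114  0.0975] F [ 1.3 -1.3 -3.3] gap 0.0256 yaw_x 66.51 tilt [ 0.006 -0.005]
need mm [  9.4 266.5   7.3] scaled [0.0118 0.3332 0.0092] dist rows 6.397846272888906
turn 0.022
```

View pics/s6z.png

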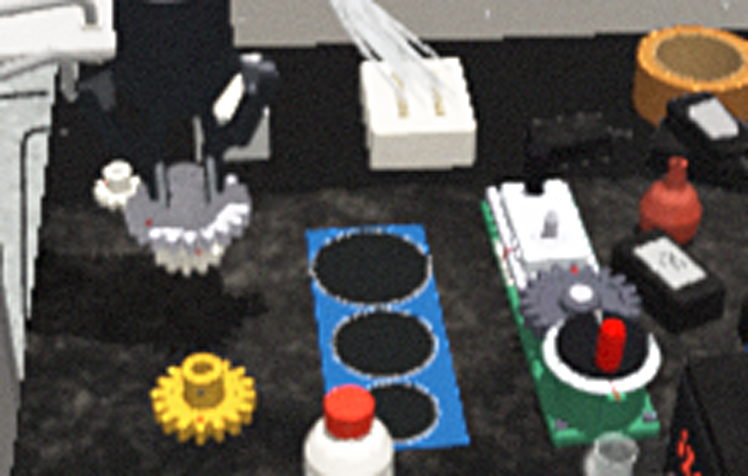

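```bash
python3 -m creep '{"hand":[15,15,15,15,15],"delta_pos":[[0,0.02,0],[0.002,0.035,0],[0.002,0.04,0],[0.002,0.04,0],[0.002,0.04,0]],"turn":[0,0,0,0,0]}' 70; python3 -m creep '{"hand":[15,15,15,15,15],"delta_pos":[[0.002,0.04,0],[0.002,0.04,0],[0,0.035,0],[0,0.025,0],[0,0.01,0]],"turn":[0,0,0,0,0]}' 70; python3 go.py .617 -.309 .092 66.4;python3 - <<'E'
from meas import *
c=snap('scene');P=cloud(c)
cv2.imwrite('pics/s7z.png',cv2.resize(c['pixels'][110:260,290:450,::-1],None,fx=4,fy=4,interpolation=cv2.INTER_CUBIC))
c=snap('top')
cv2.imwrite('pics/t7z.png',cv2.resize(c['pixels'][90:210,270:450,::-1],None,fx=4,fy=4,interpolation=cv2.INTER_CUBIC))
E
```

```text
clock: 8.55
tcp_pos: [0.4973, -0.2591, 0.091]
orientation: [-0.001, 0.837, 0.547, -0.001]
wrist_force: [0.5, -0.8, -3.0]
finger_gap: 0.0253
clock: 8.97
tcp_pos: [0.6101, -0.3052, 0.0899]
orientation: [-0.001, 0.837, 0.548, -0.0]
wrist_force: [0.5, -0.6, -3.5]
finger_gap: 0.0253
clock 8.97 tcp [ 0.6101 -0.3052  0.0899] F [ 0.5 -0.6 -3.5] gap 0.0253 yaw_x 66.39 tilt [-0.001  0.001]
need mm [-0.7  7.9 -2.1] scaled [-0.0009  0.0099 -0.0026] dist rows 0.19680358632170128
turn -0.002
```

View pics/s7z.png

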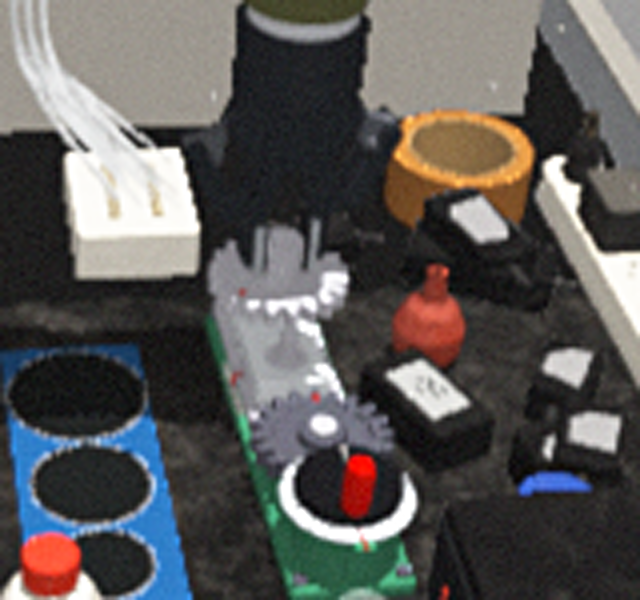

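View pics/t7z.png

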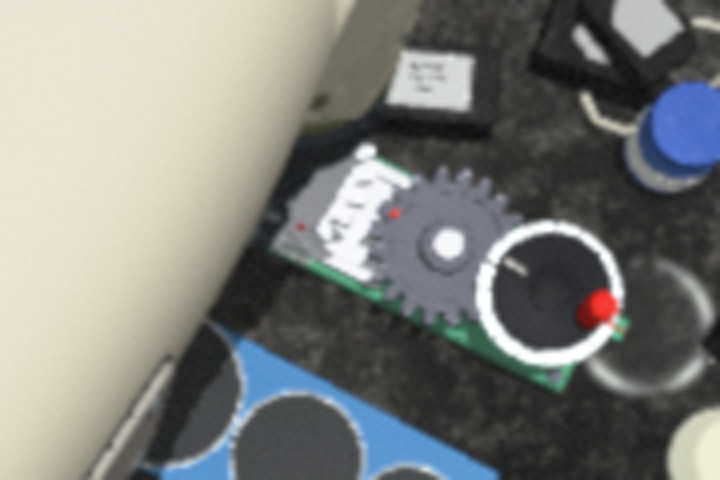

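```bash
python3 -m creep '{"hand":[15,15,15,15,15],"delta_pos":[[0,0.008,0],[0,0,0.015],[0,0,0.013],[0,0,0.005],[0,0,0]],"turn":[0,0,0,0,0]}' 70; python3 go.py .617 -.309 .035 66.4;python3 - <<'E'
from meas import *
c=snap('scene');P=cloud(c)
cv2.imwrite('pics/s8z.png',cv2.resize(c['pixels'][140:240,320:420,::-1],None,fx=6,fy=6,interpolation=cv2.INTER_CUBIC))
E
```

```text
clock: 9.48
tcp_pos: [0.6124, -0.306, 0.0638]
orientation: [-0.002, 0.837, 0.548, -0.001]
wrist_force: [-0.2, 0.1, -3.1]
finger_gap: 0.0254
clock 9.48 tcp [ 0.6124 -0.306   0.0638] F [-0.2  0.1 -3.1] gap 0.0254 yaw_x 66.4 tilt [-0.004  0.002]
need mm [-0.9  5.6 28.7] scaled [-0.0011  0.007   0.0359] dist rows 0.7025364949734147
turn -0.0
```

View pics/s8z.png

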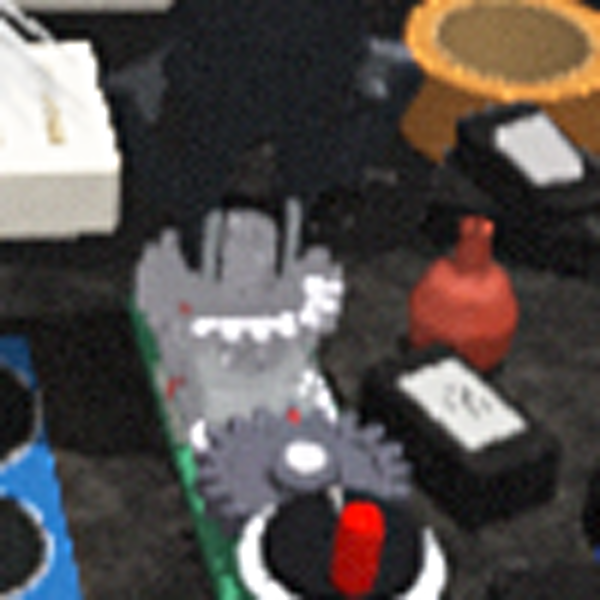

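```bash
python3 -m creep '{"hand":[15,15,15,15,15],"delta_pos":[[0,0,0],[0,0,0],[0,0,0],[0,0,0],[0,0,0]],"turn":[0,0,0,0,0]}' 70; python3 go.py .617 -.309 .035 66.4
```

```text
clock: 9.95
tcp_pos: [0.6145, -0.3073, 0.0664]
orientation: [0.0, 0.837, 0.548, 0.0]
wrist_force: [-0.8, -0.0, -3.8]
finger_gap: 0.0258
clock 9.95 tcp [ 0.6145 -0.3073  0.0664] F [-0.8 -0.  -3.8] gap 0.0258 yaw_x 66.41 tilt [ 0.001 -0.   ]
need mm [-0.5  2.9 31.4] scaled [-0.0007  0.0037  0.0392] dist rows 0.7556279533911648
turn 0.002
```

```bash
python3 -m creep '{"hand":[15,15,15,15,15],"delta_pos":[[-0.0005,0.004,0],[0,0,0.008],[0,0,0.006],[0,0,0],[0,0,0]],"turn":[0,0,0,0,0]}' 70; python3 go.py .617 -.309 .035 66.4
```

```text
clock: 10.37
tcp_pos: [0.617, -0.3087, 0.054]
orientation: [-0.0, 0.837, 0.548, -0.0]
wrist_force: [1.1, -0.0, -2.9]
finger_gap: 0.0258
clock 10.37 tcp [ 0.617  -0.3087  0.054 ] F [ 1.1 -0.  -2.9] gap 0.0258 yaw_x 66.41 tilt [-0.001  0.   ]
need mm [-0.3  0.2 19. ] scaled [-0.0003  0.0002  0.0237] dist rows 0.4546331932250016
turn 0.002
```

```bash
python3 -m creep '{"hand":[15,15,15,15,15],"delta_pos":[[0,0,0.005],[0,0,0.005],[0,0,0.004],[0,0,0],[0,0,0]],"turn":[0,0,0,0,0]}' 70; python3 go.py .617 -.309 .035 66.4
```

```text
clock: 10.78
tcp_pos: [0.6183, -0.3093, 0.0433]
orientation: [0.001, 0.837, 0.548, 0.001]
wrist_force: [5.8, -1.7, -4.7]
finger_gap: 0.0256
clock 10.78 tcp [ 0.6183 -0.3093  0.0433] F [ 5.8 -1.7 -4.7] gap 0.0256 yaw_x 66.42 tilt [ 0.002 -0.001]
need mm [-0.3 -1.3  8.3] scaled [-0.0003 -0.0016  0.0104] dist rows 0.20188504291075432
turn 0.004
```

```bash
python3 -m creep '{"hand":[15,15,15,15,15],"delta_pos":[[0,0.001,0.004],[0,0,0.004],[0,0,0.002],[0,0,0],[0,0,0]],"turn":[0,0,0,0,0]}' 70; python3 go.py .617 -.309 .035 66.4
```

```text
clock: 11.2
tcp_pos: [0.6184, -0.3093, 0.0352]
orientation: [0.0, 0.837, 0.548, 0.0]
wrist_force: [5.2, -0.9, -3.2]
finger_gap: 0.0257
clock 11.2 tcp [ 0.6184 -0.3093  0.0352] F [ 5.2 -0.9 -3.2] gap 0.0257 yaw_x 66.42 tilt [ 0.001 -0.   ]
need mm [-0.3 -1.4  0.2] scaled [-0.0004 -0.0017  0.0003] dist rows 0.03416666339263719
turn 0.004
```

```bash
python3 -m creep '{"hand":[15,15,15,15,15],"delta_pos":[[0,0,0.0015],[0,0,0.0015],[0,0,0],[0,0,0],[0,0,0]],"turn":[0,0,0,0,0]}' 70; python3 go.py .617 -.309 .035 66.4
```

```text
clock: 11.62
tcp_pos: [0.6185, -0.3094, 0.0349]
orientation: [0.001, 0.837, 0.548, 0.001]
wrist_force: [3.1, 0.9, 6.1]
finger_gap: 0.0254
clock 11.62 tcp [ 0.6185 -0.3094  0.0349] F [3.1 0.9 6.1] gap 0.0254 yaw_x 66.42 tilt [ 0.002 -0.001]
need mm [-0.3 -1.5 -0.1] scaled [-0.0004 -0.0019 -0.0001] dist rows 0.03743767955222111
turn 0.004
```

```bash
python3 -m creep '{"hand":[40,45,45,45,45],"delta_pos":[[0,0,0],[0,0,0],[0,0,0],[0,0,-0.03],[0,0,-0.04]],"turn":[0,0,0,0,0]}' 70; python3 -m creep '{"hand":[45,45,45,45,45],"delta_pos":[[0,0,-0.03],[0,0,0],[0,0,0],[0,0,0],[0,0,0]],"turn":[0.74,0,0,0,0]}'; python3 go.py .642 -.261 .06 62.7;python3 - <<'E'
from meas import *
c=snap('scene');P=cloud(c)
cv2.imwrite('pics/s9z.png',cv2.resize(c['pixels'][140:240,320:420,::-1],None,fx=6,fy=6,interpolation=cv2.INTER_CUBIC))
E
```

```text
clock: 12.03
tcp_pos: [0.6144, -0.3073, 0.0851]
orientation: [-0.004, 0.837, 0.547, -0.002]
wrist_force: [-0.0, -1.2, -0.2]
finger_gap: 0.0449
clock: 12.45
tcp_pos: [0.6166, -0.3085, 0.1112]
orientation: [-0.001, 0.854, 0.52, -0.001]
wrist_force: [0.2, 0.1, -0.2]
finger_gap: 0.045
clock 12.45 tcp [ 0.6166 -0.3085  0.1112] F [ 0.2  0.1 -0.2] gap 0.045 yaw_x 62.72 tilt [-0.003  0.002]
need mm [53.8  1.  51.2] scaled [0.0673 0.0012 0.064 ] dist rows 1.7822699346952147
turn 0.005
```

View pics/s9z.png

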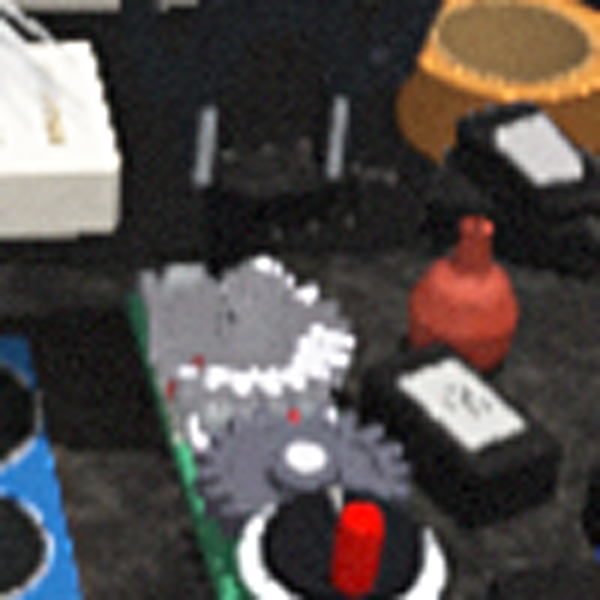

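```bash
python3 -m creep '{"hand":[45,45,45,45,45],"delta_pos":[[0.034,0.001,0],[0.0335,0,0],[0,0,0],[0,0,0.02],[0,0,0.02]],"turn":[0,0,0,0,0]}' 30; python3 -m creep '{"hand":[45,45,45,45,45],"delta_pos":[[0,0,0.02],[0,0,0.02],[0,0,0.006],[0,0,0],[0,0,0]],"turn":[0,0,0,0,0]}'; python3 go.py .642 -.261 .041 62.7;python3 - <<'E'
from meas import *
c=snap('scene');P=cloud(c)
cv2.imwrite('pics/s10z.png',cv2.resize(c['pixels'][130:230,310:410,::-1],None,fx=6,fy=6,interpolation=cv2.INTER_CUBIC))
E
```

```text
clock: 12.92
tcp_pos: [0.6438, -0.2612, 0.0808]
orientation: [0.0, 0.854, 0.521, 0.0]
wrist_force: [0.7, -0.2, -0.3]
finger_gap: 0.0449
clock: 13.33
tcp_pos: [0.6428, -0.2615, 0.0439]
orientation: [-0.001, 0.854, 0.52, -0.0]
wrist_force: [0.4, 0.5, -0.2]
finger_gap: 0.045
clock 13.33 tcp [ 0.6428 -0.2615  0.0439] F [ 0.4  0.5 -0.2] gap 0.045 yaw_x 62.71 tilt [-0.001  0.   ]
need mm [ 0.1 -1.   2.9] scaled [ 0.0001 -0.0012  0.0036] dist rows 0.07230368448643205
turn 0.002
```

View pics/s10z.png

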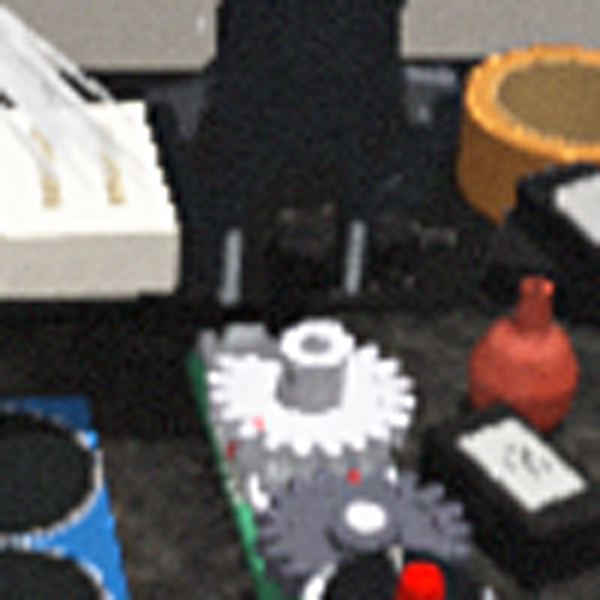

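```bash
python3 -m creep '{"hand":[30,15,10,10,10],"delta_pos":[[0,0,0.003],[0,0,0],[0,0,0],[0,0,0],[0,0,0]],"turn":[0,0,0,0,0]}' 30; python3 go.py .642 -.261 .041 62.7; python3 -m creep '{"hand":[10,10,10,10,10],"delta_pos":[[-0.0025,0,0],[-0.0025,0,0],[-0.0025,0,0],[0,0,0],[0,0,0]],"turn":[0,0,0,0,0]}' ; python3 go.py .642 -.261 .041 62.7
```

```text
clock: 13.8
tcp_pos: [0.6447, -0.2624, 0.043]
orientation: [0.001, 0.854, 0.52, 0.001]
wrist_force: [3.7, -2.0, 0.9]
finger_gap: 0.0176
clock 13.8 tcp [ 0.6447 -0.2624  0.043 ] F [ 3.7 -2.   0.9] gap 0.0176 yaw_x 62.7 tilt [ 0.003 -0.002]
need mm [-0.  -3.   1.9] scaled [-0.     -0.0037  0.0024] dist rows 0.08552391159570649
turn 0.001
clock: 14.22
tcp_pos: [0.6423, -0.2667, 0.0429]
orientation: [0.001, 0.854, 0.521, 0.002]
wrist_force: [5.9, 0.4, 0.8]
finger_gap: 0.0176
clock 14.22 tcp [ 0.6423 -0.2667  0.0429] F [5.9 0.4 0.8] gap 0.0176 yaw_x 62.75 tilt [ 0.004 -0.   ]
need mm [ 4.9 -2.9  1.9] scaled [ 0.0062 -0.0036  0.0024] dist rows 0.14506795008747067
turn 0.01
```

```bash
python3 -m creep '{"hand":[10,10,10,10,10],"delta_pos":[[-0.0025,0.001,0],[-0.0025,0,0],[-0.0012,0,0],[0,0,0],[0,0,0]],"turn":[0,0,0,0,0]}' ; python3 go.py .6447 -.2624 .043 62.7; python3 -m creep '{"hand":[10,10,10,10,10],"delta_pos":[[-0.0015,0.001,0],[-0.0015,0,0],[-0.0,0,0],[0,0,0],[0,0,0]],"turn":[0,0,0,0,0]}' ; python3 go.py .6447 -.2624 .043 62.7
```

```text
clock: 14.63
tcp_pos: [0.6401, -0.2709, 0.0428]
orientation: [0.0, 0.854, 0.521, 0.001]
wrist_force: [4.6, 1.9, 3.5]
finger_gap: 0.018
clock 14.63 tcp [ 0.6401 -0.2709  0.0428] F [4.6 1.9 3.5] gap 0.018 yaw_x 62.76 tilt [0.003 0.001]
need mm [ 9.7  0.1 -0.1] scaled [ 0.0121  0.0002 -0.0002] dist rows 0.23225360423493802
turn 0.013
clock: 15.05
tcp_pos: [0.639, -0.2731, 0.0429]
orientation: [-0.0, 0.854, 0.521, 0.001]
wrist_force: [3.2, 2.5, 5.2]
finger_gap: 0.0177
clock 15.05 tcp [ 0.639  -0.2731  0.0429] F [3.2 2.5 5.2] gap 0.0177 yaw_x 62.76 tilt [0.001 0.001]
need mm [12.1  0.2 -0.1] scaled [ 0.0151  0.0002 -0.0001] dist rows 0.28985767630437453
turn 0.013
```

```bash
python3 - <<'E'
from meas import *
c=snap('scene');P=cloud(c)
cv2.imwrite('pics/s11z.png',cv2.resize(c['pixels'][150:250,320:420,::-1],None,fx=6,fy=6,interpolation=cv2.INTER_CUBIC))
c=snap('top')
cv2.imwrite('pics/t11z.png',cv2.resize(c['pixels'][110:200,330:450,::-1],None,fx=6,fy=6,interpolation=cv2.INTER_CUBIC))
E
```

```text
(no output)
```

View pics/s11z.png

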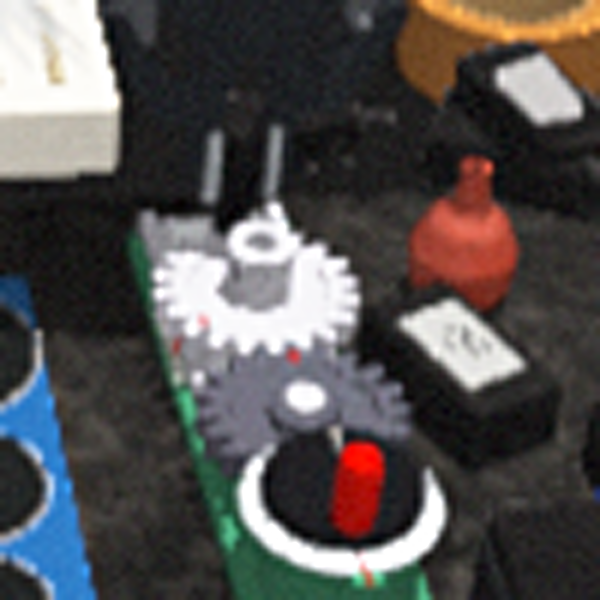

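View pics/t11z.png

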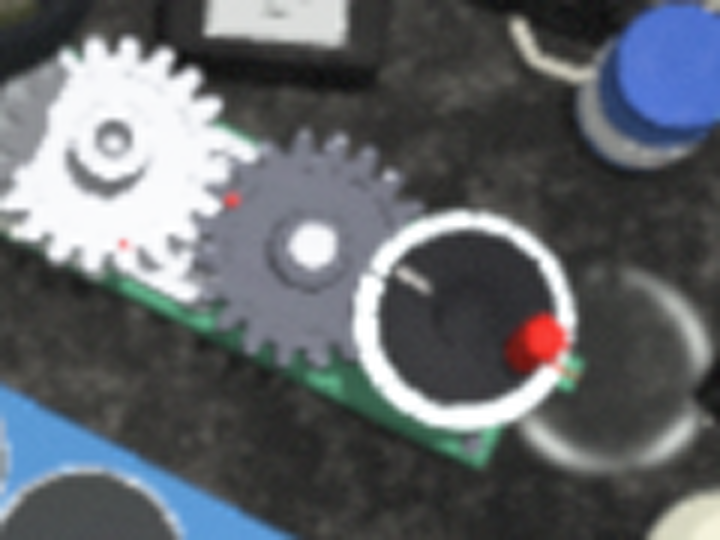

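```bash
cat > mesh.py <<'E'
from meas import *
def hubfit(c,z,cen,rad,bright=150):
    # centroid (circle) of bright low-sat pixels on plane z near cen
    rgb=c['pixels'].astype(int); P=cloud(c)
    m=(abs(P[...,2]-z)<.006)&(np.hypot(P[...,0]-cen[0],P[...,1]-cen[1])<rad)
    pts=np.argwhere(m); W=np.array([atz(c,p,z)[:2] for p in pts]).astype(np.float32)
    (x,y),r=cv2.minEnclosingCircle(W); return np.array([x,y]),r,W.mean(0),len(W)
if __name__=='__main__':
    c=snap('top')
    u=np.array([.458,.889])
    import sys
    g=np.array([float(sys.argv[1]),float(sys.argv[2])])
    a=hubfit(c,.072,g,.02); b=hubfit(c,.0555,(.576,-.390),.0125)
    print('gear hub',a); print('master hub',b)
    print('dist encl',np.hypot(*(a[0]-b[0])),'mean',np.hypot(*(a[2]-b[2])), 'along',(a[0]-b[0])@u,(a[2]-b[2])@u)
E
python3 mesh.py .612 -.320
```

```text
gear hub (array([ 0.6106813, -0.3183842]), 0.01431911252439022, array([ 0.6112195, -0.3183491], dtype=float32), 106)
master hub (array([ 0.57568663, -0.38939932]), 0.01240636594593525, array([ 0.57580256, -0.38924614], dtype=float32), 94)
dist encl 0.07916927156497706 mean 0.07925119 along 0.07915999639034271 0.07924843901395798
```

```bash
python3 -m creep '{"hand":[40,45,45,45,45],"delta_pos":[[0,0,0],[0,0,0],[0,0,-0.03],[0,0,-0.04],[0,0,-0.04]],"turn":[0,0,0,0,0]}' ; python3 - <<'E'
from meas import *
for cam in ('top','scene'):
    c=snap(cam); P=cloud(c)
    rgb=c['pixels'].astype(int); red=(rgb[...,0]-np.maximum(rgb[...,1],rgb[...,2])>80)
    m=red&(P[...,2]>.095)&(np.hypot(P[...,0]-.533,P[...,1]+.462)<.025)
    W=np.array([atz(c,p,.099)[:2] for p in np.argwhere(m)]).astype(np.float32)
    print(cam,'knob top',cv2.minEnclosingCircle(W),W.mean(0),len(W))
    hsv=cv2.cvtColor(c['pixels'],cv2.COLOR_RGB2HSV)
    w=(hsv[...,1]<50)&(hsv[...,2]>170)&(np.hypot(P[...,0]-.545,P[...,1]+.444)<.043)&(P[...,2]>.03)
    w&=(np.hypot(P[...,0]-.545,P[...,1]+.444)>.028)
    zz=np.median(P[w][:,2]); pts=np.argwhere(w)
    W=np.array([atz(c,p,zz)[:2] for p in pts]).astype(np.float32)
    print('dial z',zz,cv2.minEnclosingCircle(W),len(W), cv2.fitEllipse(W))
E
python3 go.py .534 -.462 .12 62.7
```

```text
clock: 15.62
tcp_pos: [0.6366, -0.2737, 0.1288]
orientation: [-0.002, 0.854, 0.52, -0.002]
wrist_force: [0.6, -0.3, -0.2]
finger_gap: 0.045
top knob top ((0.5341190695762634, -0.4614235460758209), 0.007408895064145327) [ 0.53406495 -0.4616129 ] 38
dial z 0.05349080958952557 ((0.5480996370315552, -0.4433218538761139), 0.03943789377808571) 293 ((0.548603355884552, -0.44345828890800476), (0.0710897296667099, 0.07175523787736893), 9.37334156036377)
scene knob top ((0.5329374074935913, -0.46722841262817383), 0.009347868151962757) [ 0.53307116 -0.4656329 ] 31
dial z 0.05436201364278126 ((0.5473354458808899, -0.4437257945537567), 0.0391128771007061) 142 ((0.5493238568305969, -0.44191956520080566), (0.07094139605760574, 0.07470196485519409), 133.2498016357422)
clock 15.72 tcp [ 0.6408 -0.2761  0.136 ] F [ 0.7 -1.   0.1] gap 0.0449 yaw_x 62.68 tilt [ 0.007 -0.005]
need mm [-214.2   -9.8   16.2] scaled [-0.2677 -0.0122  0.0203] dist rows 5.155979025972017
turn -0.003
```

```bash
python3 -m creep '{"hand":[45,45,45,45,45],"delta_pos":[[-0.025,0,0],[-0.045,0,0],[-0.045,0,0],[-0.045,-0.002,0],[-0.045,0,0]],"turn":[0,0,0,0,0]}' ;  python3 -m creep '{"hand":[45,45,45,45,45],"delta_pos":[[-0.04,0,0],[-0.02,0,0],[0,0,0],[0,0,0],[0,0,0]],"turn":[0,0,0,0,0]}' ; python3 go.py .5367 -.4644 .054 62.7
```

```text
clock: 16.13
tcp_pos: [0.5601, -0.4199, 0.1287]
orientation: [-0.001, 0.854, 0.52, -0.001]
wrist_force: [0.5, -0.5, 0.1]
finger_gap: 0.0451
clock: 16.55
tcp_pos: [0.5401, -0.4606, 0.1293]
orientation: [-0.001, 0.854, 0.521, 0.0]
wrist_force: [0.9, 0.1, 0.2]
finger_gap: 0.0451
clock 16.55 tcp [ 0.5401 -0.4606  0.1293] F [0.9 0.1 0.2] gap 0.0451 yaw_x 62.74 tilt [-0.001  0.001]
need mm [-5.  -1.2 75.3] scaled [-0.0063 -0.0015  0.0941] dist rows 1.8098245207252257
turn 0.009
```

```bash
python3 -m creep '{"hand":[45,45,45,45,45],"delta_pos":[[-0.006,-0.0015,0.01],[0,0,0.03],[0,0,0.03],[0,0,0.015],[0,0,0]],"turn":[0,0,0,0,0]}' ; python3 - <<'E'
from meas import *
c=snap('scene');P=cloud(c)
cv2.imwrite('pics/s12z.png',cv2.resize(c['pixels'][160:260,330:430,::-1],None,fx=6,fy=6,interpolation=cv2.INTER_CUBIC))
E
python3 go.py .5367 -.4644 .054 62.7
```

```text
clock: 16.97
tcp_pos: [0.5353, -0.4623, 0.0576]
orientation: [-0.004, 0.854, 0.521, -0.001]
wrist_force: [-0.2, 0.0, -0.6]
finger_gap: 0.0451
clock 17.02 tcp [ 0.5361 -0.4634  0.0598] F [-1.1  0.2 -0.7] gap 0.0453 yaw_x 62.79 tilt [-0.003  0.003]
need mm [-0.7  1.   5.8] scaled [-0.0008  0.0013  0.0073] dist rows 0.14299012159229632
turn 0.019
```

View pics/s12z.png

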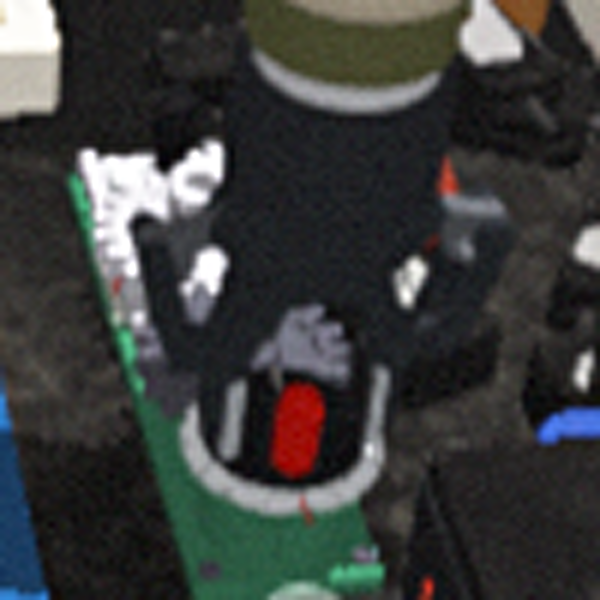

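```bash
python3 -m creep '{"hand":[30,15,10,10,10],"delta_pos":[[0,0,0.004],[0,0,0],[0,0,0],[0,0,0],[0,0,0]],"turn":[0,0,0,0,0]}' 30 ; cat > wh.py <<'E'
from h import *
s=env.get_state();p=s['tcp_pos'];T=rot(s['orientation'])
u=np.array([.458,.889]);v=np.array([.889,-.458]);ax=np.array([.5505,-.4447])
d=np.array(p[:2])-ax;a,b=d@u,d@v
print('clk',round(float(s['clock']),2),'tool-x off',round(a*1000,1),'tool-y off',round(b*1000,1),'r',round(np.hypot(a,b)*1000,1),'theta mod 2pi',round(np.arctan2(-b,-a),3),'z',round(p[2],4),'F tool',np.round(T.T@s['wrist_force'],1),'gap',round(float(s['finger_gap'])*1000,1))
E
python3 wh.py
```

```text
clock: 17.43
tcp_pos: [0.5373, -0.4658, 0.0601]
orientation: [0.001, 0.854, 0.52, 0.0]
wrist_force: [0.0, 0.2, 3.2]
finger_gap: 0.0159
clk 17.43 tool-x off -24.8 tool-y off -2.1 r 24.9 theta mod 2pi 0.083 z 0.0601 F tool [ 0.2 -0.  -3.2] gap 15.9
```

```bash
python3 -m creep '{"hand":[10,10,10,10,10],"delta_pos":[[0,0.0027,-0.003],[0,0,0],[0,0,0],[0,0,0],[0,0,0]],"turn":[0,0,0,0,0]}' ; python3 wh.py; python3 - <<'E'
from meas import *
c=snap('top','t13'); 
cv2.imwrite('pics/t13z.png',cv2.resize(c['pixels'][110:200,330:450,::-1],None,fx=6,fy=6,interpolation=cv2.INTER_CUBIC))
c=snap('scene')
cv2.imwrite('pics/s13z.png',cv2.resize(c['pixels'][170:270,330:430,::-1],None,fx=6,fy=6,interpolation=cv2.INTER_CUBIC))
E
```

```text
clock: 17.85
tcp_pos: [0.5381, -0.4662, 0.0602]
orientation: [-0.001, 0.854, 0.52, -0.0]
wrist_force: [-2.0, 1.4, -7.1]
finger_gap: 0.0152
clk 17.85 tool-x off -24.8 tool-y off -1.2 r 24.8 theta mod 2pi 0.05 z 0.0602 F tool [ 0.3 -2.4  7.1] gap 15.2
```

View pics/s13z.png

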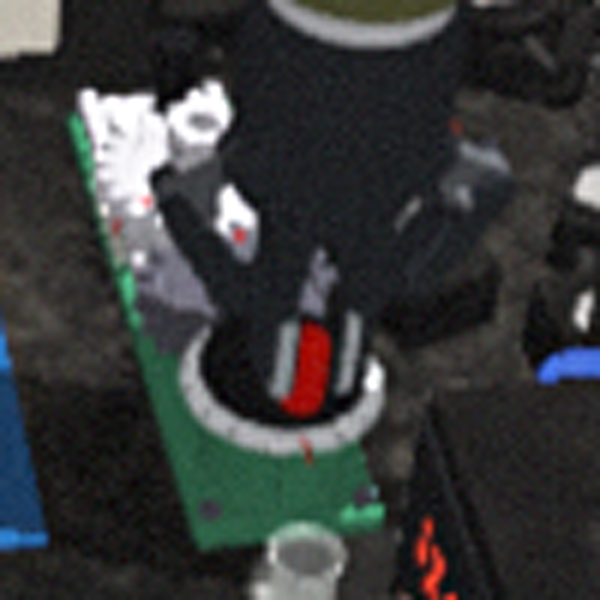

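View pics/t13z.png

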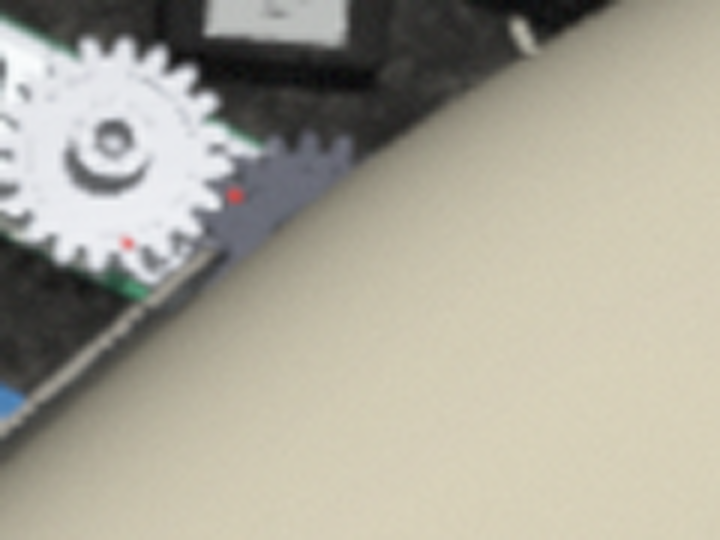

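```bash
python3 -m creep '{"hand":[10,10,10,10,10],"delta_pos":[[0.0015,-0.0093,0.0015],[0.0043,-0.0084,0],[0.0066,-0.0066,0],[0.0084,-0.0043,0],[0.0093,-0.0015,0]],"turn":[0,0,0,0,0]}' 30 >/dev/null; python3 wh.py; python3 -m creep '{"hand":[10,10,10,10,10],"delta_pos":[[0.0093,0.0015,0],[0.0084,0.0043,0],[0.0066,0.0066,0],[0.0043,0.0084,0],[0.0015,0.0093,0]],"turn":[0,0,0,0,0]}' >/dev/null; python3 wh.py
```

```text
clk 18.37 tool-x off -0.9 tool-y off -25.2 r 25.2 theta mod 2pi 1.535 z 0.0602 F tool [-3.1  0.8  7. ] gap 15.4
clk 18.78 tool-x off 23.4 tool-y off -0.1 r 23.4 theta mod 2pi 3.137 z 0.0601 F tool [-8.9 -3.2  3.7] gap 14.7
```

```bash
python3 -m creep '{"hand":[10,10,10,10,10],"delta_pos":[[-0.0015,0.0093,0],[-0.0043,0.0084,0],[-0.0066,0.0066,0],[-0.0084,0.0043,0],[-0.0093,0.0015,0]],"turn":[0,0,0,0,0]}' 30 >/dev/null; python3 wh.py; python3 -m creep '{"hand":[10,10,10,10,10],"delta_pos":[[-0.0093,-0.0015,0],[-0.0084,-0.0043,0],[-0.0066,-0.0066,0],[-0.0043,-0.0084,0],[-0.0015,-0.0093,0]],"turn":[0,0,0,0,0]}' >/dev/null; python3 wh.py
python3 -m creep '{"hand":[10,10,10,10,10],"delta_pos":[[0.0015,-0.0093,0],[0.0043,-0.0084,0],[0.0066,-0.0066,0],[0.0084,-0.0043,0],[0.0093,-0.0015,0]],"turn":[0,0,0,0,0]}' 30 >/dev/null; python3 wh.py; python3 -m creep '{"hand":[10,10,10,10,10],"delta_pos":[[0.0093,0.0015,0],[0.0084,0.0043,0],[0.0066,0.0066,0],[0.0043,0.0084,0],[0.0015,0.0093,0]],"turn":[0,0,0,0,0]}' >/dev/null; python3 wh.py
```

```text
clk 19.2 tool-x off 1.2 tool-y off 22.9 r 23.0 theta mod 2pi -1.622 z 0.0601 F tool [ 2.5 -7.  -0.6] gap 15.6
clk 19.62 tool-x off -24.9 tool-y off 0.1 r 24.9 theta mod 2pi -0.003 z 0.0601 F tool [4.5 2.8 3.7] gap 15.2
clk 20.03 tool-x off -1.5 tool-y off -25.2 r 25.3 theta mod 2pi 1.511 z 0.0602 F tool [-2.5  3.6  5.1] gap 15.4
clk 20.45 tool-x off 23.4 tool-y off -0.4 r 23.4 theta mod 2pi 3.124 z 0.0601 F tool [-8.1 -3.5  0.8] gap 14.9
```

```bash
sed -i 's/\[.5505,-.4447\]/[.5492,-.4448]/' wh.py; python3 -m creep '{"hand":[10,10,10,10,10],"delta_pos":[[-0.0015,0.0093,0],[-0.0043,0.0084,0],[-0.0066,0.0066,0],[-0.0084,0.0043,0],[-0.0093,0.0015,0]],"turn":[0,0,0,0,0]}' 30 >/dev/null; python3 wh.py; python3 -m creep '{"hand":[10,10,10,10,10],"delta_pos":[[-0.0093,-0.0015,0],[-0.0084,-0.0043,0],[-0.0066,-0.0066,0],[-0.0043,-0.0084,0],[-0.0015,-0.0093,0]],"turn":[0,0,0,0,0]}' >/dev/null; python3 wh.py;  python3 -m creep '{"hand":[10,10,10,10,10],"delta_pos":[[0,-0.004,0],[0,0,0],[0,0,0],[0,0,0],[0,0,0]],"turn":[0,0,0,0,0]}' >/dev/null; python3 wh.py; python3 - <<'E'
from meas import *
c=snap('scene')
cv2.imwrite('pics/s14z.png',cv2.resize(c['pixels'][170:270,330:430,::-1],None,fx=6,fy=6,interpolation=cv2.INTER_CUBIC))
E
```

```text
clk 20.87 tool-x off 1.7 tool-y off 24.0 r 24.1 theta mod 2pi -1.64 z 0.06 F tool [ 2.1 -6.5 -2.8] gap 15.7
clk 21.28 tool-x off -24.2 tool-y off 1.1 r 24.3 theta mod 2pi -0.044 z 0.0601 F tool [ 5.5  3.5 -0.4] gap 15.4
clk 21.7 tool-x off -24.1 tool-y off -2.7 r 24.2 theta mod 2pi 0.112 z 0.0601 F tool [ 3.7 -1.  -0.8] gap 15.6
```

View pics/s14z.png

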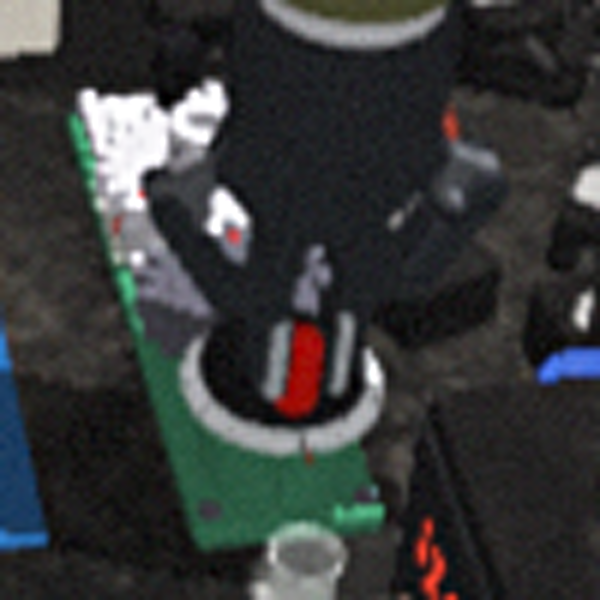

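```bash
python3 -m creep '{"hand":[10,10,10,10,10],"delta_pos":[[0.0015,0.0133,0],[0.0043,0.0084,0],[0.0066,0.0066,0],[0.0084,0.0043,0],[0.0093,0.0015,0]],"turn":[0,0,0,0,0]}' 30 >/dev/null; python3 wh.py; python3 -m creep '{"hand":[10,10,10,10,10],"delta_pos":[[0.0093,-0.0015,0],[0.0084,-0.0043,0],[0.0066,-0.0066,0],[0.0043,-0.0084,0],[0.0015,-0.0093,0]],"turn":[0,0,0,0,0]}' >/dev/null; python3 wh.py;  python3 -m creep '{"hand":[10,10,10,10,10],"delta_pos":[[-0.0015,-0.0093,0],[-0.0043,-0.0084,0],[-0.0066,-0.0066,0],[-0.0084,-0.0043,0],[-0.0093,-0.0015,0]],"turn":[0,0,0,0,0]}' >/dev/null; python3 wh.py;  python3 -m creep '{"hand":[10,10,10,10,10],"delta_pos":[[-0.0093,0.0015,0],[-0.0084,0.0043,0],[-0.0066,0.0066,0],[-0.0043,0.0084,0],[-0.0015,0.0093,0]],"turn":[0,0,0,0,0]}' >/dev/null; python3 wh.py
```

```text
clk 22.17 tool-x off -1.5 tool-y off 24.1 r 24.1 theta mod 2pi -1.508 z 0.0601 F tool [-2.7 -5.9 -4.5] gap 15.6
clk 22.58 tool-x off 23.9 tool-y off 1.7 r 23.9 theta mod 2pi -3.071 z 0.0601 F tool [-4.4  3.3  2.1] gap 15.3
clk 23.0 tool-x off 0.1 tool-y off -24.1 r 24.1 theta mod 2pi 1.577 z 0.0601 F tool [4.  3.8 0.8] gap 15.6
clk 23.42 tool-x off -24.3 tool-y off 0.3 r 24.3 theta mod 2pi -0.011 z 0.06 F tool [ 7.3 -3.2 -5.5] gap 15.6
```

```bash
python3 -m creep '{"hand":[10,10,10,10,10],"delta_pos":[[0.0015,0.0093,0],[0.0043,0.0084,0],[0.0066,0.0066,0],[0.0084,0.0043,0],[0.0093,0.0015,0]],"turn":[0,0,0,0,0]}' 30 >/dev/null; python3 wh.py; python3 -m creep '{"hand":[10,10,10,10,10],"delta_pos":[[0.0093,-0.0015,0],[0.0084,-0.0043,0],[0.0066,-0.0066,0],[0.0043,-0.0084,0],[0.0015,-0.0093,0]],"turn":[0,0,0,0,0]}' >/dev/null; python3 wh.py;  python3 -m creep '{"hand":[10,10,10,10,10],"delta_pos":[[-0.0015,-0.0093,0],[-0.0043,-0.0084,0],[-0.0066,-0.0066,0],[-0.0084,-0.0043,0],[-0.0093,-0.0015,0]],"turn":[0,0,0,0,0]}' >/dev/null; python3 wh.py;  python3 -m creep '{"hand":[10,10,10,10,10],"delta_pos":[[-0.0093,0.0015,0],[-0.0084,0.0043,0],[-0.0066,0.0066,0],[-0.0043,0.0084,0],[-0.0015,0.0093,0]],"turn":[0,0,0,0,0]}' >/dev/null; python3 wh.py; python3 -m creep '{"hand":[10,10,10,10,10],"delta_pos":[[0,0,0],[0,0,0],[0,0,0],[0,0,0],[0,0,0]],"turn":[0,0,0,0,0]}' >/dev/null; python3 wh.py
```

```text
clk 23.83 tool-x off -2.1 tool-y off 24.0 r 24.1 theta mod 2pi -1.483 z 0.06 F tool [-2.3 -5.7 -5.3] gap 15.2
clk 24.25 tool-x off 23.9 tool-y off 1.3 r 24.0 theta mod 2pi -3.085 z 0.06 F tool [-3.2  3.9 -0.3] gap 15.3
clk 24.67 tool-x off 0.2 tool-y off -24.2 r 24.2 theta mod 2pi 1.578 z 0.0601 F tool [ 3.3  2.5 -0.8] gap 15.3
clk 25.08 tool-x off -24.3 tool-y off 0.1 r 24.3 theta mod 2pi -0.006 z 0.06 F tool [ 6.5 -3.5 -6.5] gap 15.1
clk 25.5 tool-x off -24.2 tool-y off 0.8 r 24.2 theta mod 2pi -0.032 z 0.06 F tool [ 3.8  0.9 -4.5] gap 15.4
```

```bash
python3 -m creep '{"hand":[40,45,45,45,45],"delta_pos":[[0,0,0],[0,0,0],[0,0,-0.03],[0,0,-0.04],[0,0,-0.03]],"turn":[0,0,0,0,0]}' ; python3 -m creep '{"hand":[45,45,45,45,45],"delta_pos":[[0.04,0,0],[0.05,0,0],[0.05,0,0],[0.05,0,0],[0.04,0,0]],"turn":[0,0,0,0,0]}'; python3 - <<'E'
from meas import *
c=snap('top')
cv2.imwrite('pics/t15z.png',cv2.resize(c['pixels'][110:200,330:450,::-1],None,fx=6,fy=6,interpolation=cv2.INTER_CUBIC))
c=snap('scene')
cv2.imwrite('pics/s15z.png',cv2.resize(c['pixels'][160:270,320:430,::-1],None,fx=5.4,fy=5.4,interpolation=cv2.INTER_CUBIC))
E
python3 mesh.py .612 -.32; python3 go.py .639 -.2731 .043 62.7
```

```text
clock: 25.92
tcp_pos: [0.5374, -0.4668, 0.1403]
orientation: [-0.001, 0.854, 0.52, -0.001]
wrist_force: [0.9, -0.5, 0.5]
finger_gap: 0.0449
clock: 26.33
tcp_pos: [0.623, -0.3011, 0.1393]
orientation: [-0.0, 0.854, 0.52, -0.001]
wrist_force: [1.1, 0.4, -0.6]
finger_gap: 0.0447
gear hub (array([ 0.61244118, -0.31817752]), 0.014621640555560589, array([ 0.61245394, -0.31781724], dtype=float32), 113)
master hub (array([ 0.57497668, -0.3896265 ]), 0.012360524386167526, array([ 0.5753194, -0.3892331], dtype=float32), 94)
dist encl 0.08067555835333404 mean 0.08049348 along 0.08067688554525376 0.08049632355570793
clock 26.48 tcp [ 0.6234 -0.3008  0.1392] F [ 0.9 -1.  -0.1] gap 0.0451 yaw_x 62.93 tilt [-0.002 -0.   ]
need mm [31.9  1.5 96.2] scaled [0.0399 0.0018 0.1203] dist rows 2.430700822113508
turn 0.045
```

View pics/s15z.png

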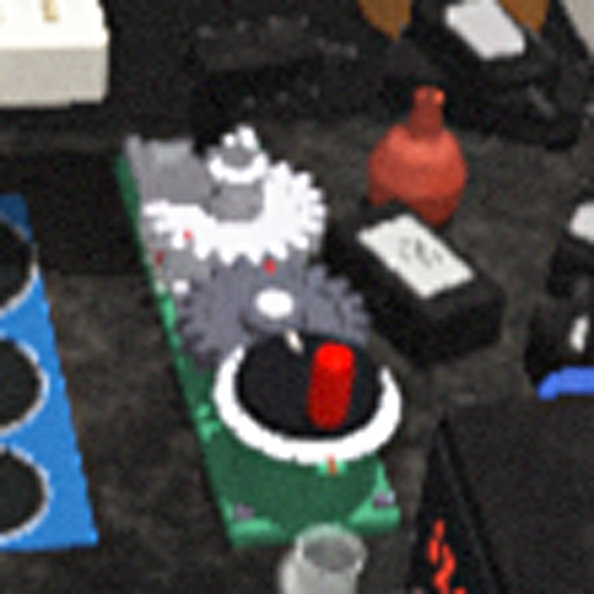

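View pics/t15z.png

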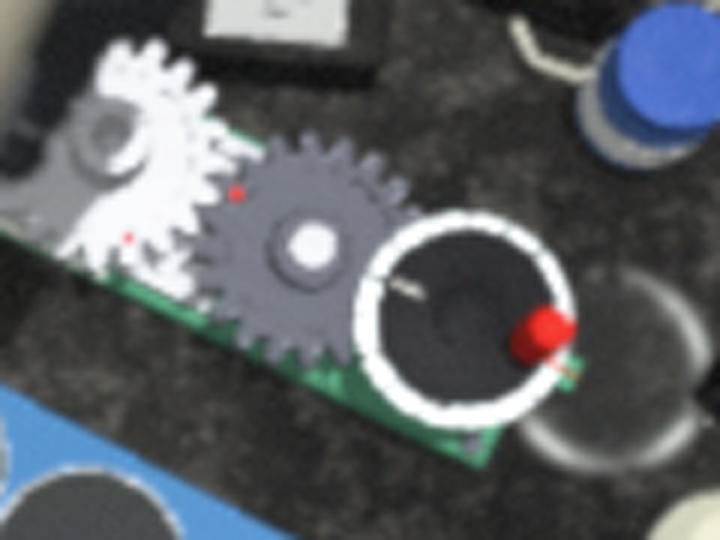

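```bash
python3 -m creep '{"hand":[45,45,45,45,45],"delta_pos":[[0.04,0.0025,0],[0,0,0.02],[0,0,0.03],[0,0,0.03],[0,0,0.03]],"turn":[0.05,0,0,0,0]}' 40 ; python3 -m creep '{"hand":[45,45,30,15,10],"delta_pos":[[0,0,0.01],[0,0,0],[0,0,0],[0,0,0],[0,0,0]],"turn":[0,0,0,0,0]}'; python3 go.py .639 -.2731 .043 62.7
```

```text
clock: 26.9
tcp_pos: [0.6385, -0.2774, 0.0507]
orientation: [0.0, 0.856, 0.518, -0.001]
wrist_force: [0.7, 0.3, -0.4]
finger_gap: 0.0451
clock: 27.32
tcp_pos: [0.6377, -0.2756, 0.0456]
orientation: [-0.001, 0.855, 0.518, -0.001]
wrist_force: [-6.5, 1.5, 2.9]
finger_gap: 0.017
clock 27.32 tcp [ 0.6377 -0.2756  0.0456] F [-6.5  1.5  2.9] gap 0.017 yaw_x 62.43 tilt [-0.003 -0.   ]
need mm [ 2.9 -0.   2.6] scaled [ 0.0036 -0.      0.0033] dist rows 0.09352233682562199
turn -0.055
```

```bash
python3 -m creep '{"hand":[10,10,10,10,10],"delta_pos":[[0.003,0,0],[0.005,0,0],[0.004,0,0],[0.002,0,0],[0,0,0]],"turn":[-0.05,0,0,0,0]}' 50 ; python3 go.py .6447 -.2624 .043 62.7; python3 -m creep '{"hand":[10,10,10,10,10],"delta_pos":[[0.002,0,0],[0.002,0,0],[0,0,0],[0,0,0],[0,0,0]],"turn":[0,0,0,0,0]}'  ; python3 go.py .6447 -.2624 .043 62.7
```

```text
clock: 27.73
tcp_pos: [0.6428, -0.2659, 0.0457]
orientation: [-0.0, 0.854, 0.52, -0.002]
wrist_force: [-6.7, -0.9, 3.4]
finger_gap: 0.0169
clock 27.73 tcp [ 0.6428 -0.2659  0.0457] F [-6.7 -0.9  3.4] gap 0.0169 yaw_x 62.67 tilt [-0.003 -0.001]
need mm [4.  0.1 2.7] scaled [0.005  0.0001 0.0033] dist rows 0.115299862563078
turn -0.006
clock: 28.15
tcp_pos: [0.6442, -0.2632, 0.0457]
orientation: [-0.0, 0.854, 0.52, -0.001]
wrist_force: [-6.5, -0.3, 2.6]
finger_gap: 0.0166
clock 28.15 tcp [ 0.6442 -0.2632  0.0457] F [-6.5 -0.3  2.6] gap 0.0166 yaw_x 62.66 tilt [-0.003 -0.001]
need mm [1.  0.1 2.7] scaled [0.0012 0.0001 0.0034] dist rows 0.06899110065541353
turn -0.008
```

```bash
python3 -m creep '{"hand":[10,10,10,10,10],"delta_pos":[[0.0015,-0.001,0],[0.001,0,0],[0,0,0],[0,0,0],[0,0,0]],"turn":[0,0,0,0,0]}' 50 ; python3 go.py .6447 -.2624 .043 62.7; python3 -m creep '{"hand":[10,10,10,10,10],"delta_pos":[[0.0015,0,0],[0.001,0,0],[0,0,0],[0,0,0],[0,0,0]],"turn":[0,0,0,0,0]}'  ; python3 go.py .6447 -.2624 .043 62.7
```

```text
clock: 28.57
tcp_pos: [0.6443, -0.263, 0.0457]
orientation: [0.001, 0.854, 0.519, -0.002]
wrist_force: [-7.5, -4.4, 2.0]
finger_gap: 0.0165
clock 28.57 tcp [ 0.6443 -0.263   0.0457] F [-7.5 -4.4  2. ] gap 0.0165 yaw_x 62.59 tilt [-0.003 -0.004]
need mm [0.8 0.1 2.7] scaled [0.0009 0.0001 0.0034] dist rows 0.06697164579282705
turn -0.022
clock: 28.98
tcp_pos: [0.6443, -0.263, 0.0457]
orientation: [0.002, 0.855, 0.519, -0.004]
wrist_force: [-10.0, -9.0, 1.6]
finger_gap: 0.0167
clock 28.98 tcp [ 0.6443 -0.263   0.0457] F [-10.   -9.    1.6] gap 0.0167 yaw_x 62.51 tilt [-0.005 -0.007]
need mm [0.8 0.1 2.7] scaled [0.001  0.0001 0.0034] dist rows 0.06707063529377659
turn -0.037
```

```bash
python3 -m creep '{"hand":[10,40,45,45,45],"delta_pos":[[-0.004,0,0],[0,0,0],[0,0,0],[0,0,-0.03],[0,0,-0.04]],"turn":[0,0,0,0,0]}' ; python3 -m creep '{"hand":[45,45,45,45,45],"delta_pos":[[0,0,-0.01],[0,0,0],[0,0,0],[0,0,0],[0,0,0]],"turn":[0,0,0,0,0]}'; python3 mesh.py .619 -.307; python3 go.py .619 -.308 .036 62.7; python3 - <<'E'
from meas import *
c=snap('top')
cv2.imwrite('pics/t16z.png',cv2.resize(c['pixels'][110:200,310:450,::-1],None,fx=5,fy=5,interpolation=cv2.INTER_CUBIC))
E
```

```text
clock: 29.4
tcp_pos: [0.6444, -0.2605, 0.0979]
orientation: [-0.002, 0.854, 0.521, -0.001]
wrist_force: [0.4, 0.2, 0.6]
finger_gap: 0.0452
clock: 29.82
tcp_pos: [0.6449, -0.261, 0.1061]
orientation: [-0.001, 0.854, 0.52, -0.001]
wrist_force: [-0.5, 1.0, -0.4]
finger_gap: 0.0452
gear hub (array([ 0.61934131, -0.30485135]), 0.014220979996025562, array([ 0.6194843 , -0.30545285], dtype=float32), 109)
master hub (array([ 0.5750553 , -0.38927346]), 0.012467695400118828, array([ 0.57512575, -0.3898288 ], dtype=float32), 93)
dist encl 0.09533280562539585 mean 0.09532566 along 0.09533425092697144 0.0953264341056347
clock 29.87 tcp [ 0.6448 -0.261   0.1061] F [-0.1  0.1 -0.3] gap 0.0448 yaw_x 62.72 tilt [-0.002  0.001]
need mm [-53.6  -1.3  70.1] scaled [-0.067  -0.0016  0.0876] dist rows 2.116407916517328
turn 0.004
```

View pics/t16z.png

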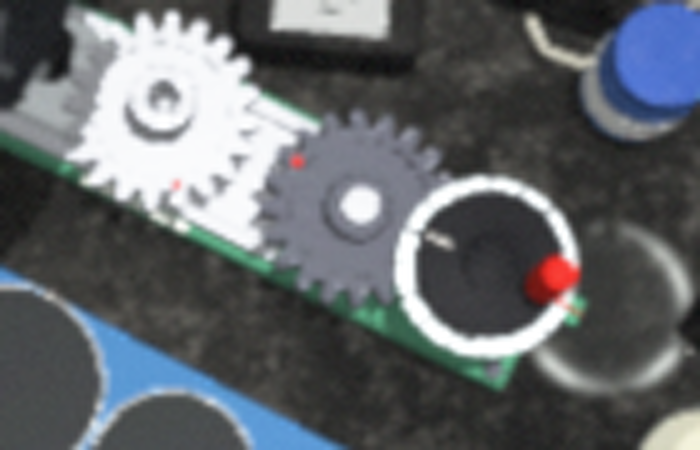

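```bash
python3 go.py .6205 -.306 .0358 62.7; python3 -m creep '{"hand":[45,45,45,45,45],"delta_pos":[[-0.03,0,0],[-0.0325,-0.001,0],[0,0,0.01],[0,0,0.03],[0,0,0.03]],"turn":[0,0,0,0,0]}' ; python3 -m creep '{"hand":[45,45,45,45,45],"delta_pos":[[0,0,0.013],[0,0,0],[0,0,0],[0,0,0],[0,0,0]],"turn":[0,0,0,0,0]}'; python3 go.py .6205 -.306 .0358 62.7
```

```text
clock 29.92 tcp [ 0.6449 -0.2611  0.1063] F [-0.7  0.6  0.5] gap 0.045 yaw_x 62.71 tilt [-0.002  0.001]
need mm [-51.1  -1.   70.5] scaled [-0.0638 -0.0012  0.0881] dist rows 2.0869460775281627
turn 0.003
clock: 30.33
tcp_pos: [0.6226, -0.3067, 0.0518]
orientation: [0.001, 0.854, 0.52, 0.001]
wrist_force: [-0.2, -0.5, -0.2]
finger_gap: 0.0451
clock: 30.75
tcp_pos: [0.6233, -0.3061, 0.0432]
orientation: [0.001, 0.854, 0.52, 0.001]
wrist_force: [0.0, 0.2, 0.2]
finger_gap: 0.0449
clock 30.75 tcp [ 0.6233 -0.3061  0.0432] F [0.  0.2 0.2] gap 0.0449 yaw_x 62.73 tilt [ 0.002 -0.002]
need mm [-1.1 -2.5  7.4] scaled [-0.0014 -0.0032  0.0093] dist rows 0.1901963411151726
turn 0.005
```

```bash
python3 -m creep '{"hand":[45,45,40,35,35],"delta_pos":[[-0.0015,-0.003,0.004],[0,0,0.004],[0,0,0],[0,0,0],[0,0,0]],"turn":[0,0,0,0,0]}' ; python3 go.py .6205 -.306 .0358 62.7;  python3 -m creep '{"hand":[15,15,15,15,15],"delta_pos":[[0,0,0],[0,0,0],[0,0,0],[0,0,0],[0,0,0]],"turn":[0,0,0,0,0]}' 70; python3 go.py .6205 -.306 .0358 62.7
```

```text
clock: 31.17
tcp_pos: [0.6194, -0.3057, 0.0352]
orientation: [0.0, 0.854, 0.52, -0.0]
wrist_force: [-0.1, -0.6, 0.3]
finger_gap: 0.0349
clock 31.17 tcp [ 0.6194 -0.3057  0.0352] F [-0.1 -0.6  0.3] gap 0.0349 yaw_x 62.71 tilt [ 0. -0.]
need mm [ 0.2  1.2 -0.6] scaled [ 0.0003  0.0015 -0.0008] dist rows 0.032251505552234855
turn 0.002
clock: 31.58
tcp_pos: [0.6204, -0.3062, 0.0358]
orientation: [0.001, 0.854, 0.52, 0.001]
wrist_force: [3.7, -0.8, 3.0]
finger_gap: 0.0254
clock 31.58 tcp [ 0.6204 -0.3062  0.0358] F [ 3.7 -0.8  3. ] gap 0.0254 yaw_x 62.71 tilt [ 0.002 -0.001]
need mm [ 0.3 -0.   0. ] scaled [ 0.0003 -0.      0.    ] dist rows 0.006328230225104496
turn 0.002
```

```bash
python3 -m creep '{"hand":[15,15,15,15,15],"delta_pos":[[0,0,-0.01],[0,0,-0.02],[0,0,-0.03],[0,0,-0.03],[0,0,0]],"turn":[0,0,0,0,0]}' 70; python3 - <<'E'
from meas import *
c=snap('top'); img=cv2.imread('pics/top0.png')[:,:,::-1].copy()
hsv=cv2.cvtColor(img,cv2.COLOR_RGB2HSV); blue=((hsv[...,0]>95)&(hsv[...,0]<125)&(hsv[...,1]>100)&(hsv[...,2]>80)).astype(np.uint8)
n,l,s,_=cv2.connectedComponentsWithStats(blue); k=[k for k in range(1,n) if 250<s[k,0]+s[k,2]/2<420 and s[k,4]>800]
print([s[i] for i in k]); b=(np.isin(l,k)).astype(np.uint8)
hull=cv2.convexHull(np.argwhere(b)[:,::-1].astype(np.int32)); H=np.zeros_like(b); cv2.fillConvexPoly(H,hull,1)
# mat rect
rect=cv2.minAreaRect(np.array([atz(c,(p[0][1],p[0][0]),.003)[:2] for p in hull],np.float32)); print('mat',rect)
inn=((H>0)&(b==0)).astype(np.uint8)
dark=((hsv[...,2]<90)&(H>0)&(b==0)).astype(np.uint8)
n,l,s,_=cv2.connectedComponentsWithStats(dark)
u=np.array([.458,.889])
for i in range(1,n):
    if s[i,4]<150: continue
    pts=np.argwhere(l==i); W=np.array([atz(c,p,.003)[:2] for p in pts],np.float32)
    print('dark',s[i,4],cv2.minEnclosingCircle(W),W.mean(0))
E
```

```text
clock: 32.0
tcp_pos: [0.6203, -0.3063, 0.1111]
orientation: [0.002, 0.854, 0.52, 0.001]
wrist_force: [0.7, -1.0, -1.6]
finger_gap: 0.0252
[array([ 306,  172,   89,   73, 1302], dtype=int32)]
mat ((0.4581177532672882, -0.32367822527885437), (0.17717112600803375, 0.09448647499084473), 60.81520462036133)
dark 306 ((0.5005481243133545, -0.24714607000350952), 0.03746211156249046) [ 0.4950991  -0.25597107]
dark 699 ((0.4661783277988434, -0.30873385071754456), 0.03382330387830734) [ 0.46629182 -0.3087029 ]
dark 408 ((0.432300865650177, -0.3695341646671295), 0.025739874690771103) [ 0.4322625  -0.36986452]
```

```bash
python3 - <<'E'
from meas import *
c=snap('top'); img=cv2.imread('pics/top0.png')[:,:,::-1].copy()
cs=snap('scene'); img2=cv2.imread('pics/s1.png')[:,:,::-1].copy()
for c,img in ((c,img),(cs,img2)):
    hsv=cv2.cvtColor(img,cv2.COLOR_RGB2HSV); P=cloud(c)
    uu,vv=np.meshgrid(np.arange(640),np.arange(400))
    W=np.array([[atz(c,(r,q),.003)[:2] for q in range(270,430)] for r in range(150,280)]) if c is not cs else np.array([[atz(c,(r,q),.003)[:2] for q in range(270,360)] for r in range(180,270)])
    sub=hsv[150:280,270:430] if c is not cs else hsv[180:270,270:360]
    blue=(sub[...,0]>90)&(sub[...,0]<130)&(sub[...,1]>90)&(sub[...,2]>60)
    B=W[blue]; B=B[(np.hypot(B[:,0]-.466,B[:,1]+.305)<.15)]
    print('mat',cv2.minAreaRect(B.astype(np.float32)))
    for cen,R0 in (((.503,-.232),.0445),((.466,-.3087),.0365),((.432,-.3697),.0285)):
        x=np.array(cen)
        for it in range(6):
            # ring boundary: non-blue points count; fit circle to inner-most blue pixels by angle
            d=B-x; r=np.hypot(d[:,0],d[:,1]); a=np.arctan2(d[:,1],d[:,0]); pts=[]
            for k in range(36):
                m=(a>-np.pi+k*np.pi/18)&(a<=-np.pi+(k+1)*np.pi/18)&(r<R0+.012)&(r>R0-.012)
                if m.any(): i=np.argmin(np.where(m,r,9)); pts.append(B[i])
            pts=np.array(pts)
            A=np.c_[2*pts,np.ones(len(pts))]; s=np.linalg.lstsq(A,(pts**2).sum(1),rcond=None)[0]; x=s[:2]
        print('circle',np.round(x,4),'R',round(float(np.sqrt(s[2]+x@x)),4),len(pts))
E
```

```text
mat ((0.4740520119667053, -0.2952525019645691), (0.2436612844467163, 0.09551737457513809), 60.655845642089844)
circle [ 0.5082 -0.2343] R 0.0473 30
circle [ 0.4662 -0.309 ] R 0.0395 32
circle [ 0.432  -0.3705] R 0.0315 34
mat ((0.47328779101371765, -0.2946772277355194), (0.24591980874538422, 0.09435322880744934), 61.13401794433594)
circle [ 0.5078 -0.2338] R 0.0461 31
circle [ 0.4664 -0.3082] R 0.0386 34
circle [ 0.4316 -0.3693] R 0.0311 23
```

```bash
python3 go.py .509 -.2347 .06 62.7
```

```text
clock 32.15 tcp [ 0.6182 -0.3049  0.1054] F [-0.2  0.7 -3.4] gap 0.0254 yaw_x 62.71 tilt [-0.003  0.002]
need mm [  12.3 -129.1   45.8] scaled [ 0.0154 -0.1613  0.0572] dist rows 3.2974128176532993
turn 0.002
```

```bash
python3 -m creep '{"hand":[15,15,15,15,15],"delta_pos":[[0.003,-0.025,0],[0.003,-0.04,0],[0.003,-0.04,0],[0.003,-0.035,0],[0.003,-0.02,0]],"turn":[0,0,0,0,0]}' 70; python3 -m creep '{"hand":[15,15,15,15,15],"delta_pos":[[0,0,0.02],[0,0,0.03],[0,0,0.02],[0,0,0.01],[0,0,0]],"turn":[0,0,0,0,0]}'; python3 go.py .509 -.2347 .005 62.7;python3 -m creep '{"hand":[15,15,15,15,15],"delta_pos":[[0,0,0],[0,0,0],[0,0,0],[0,0,0],[0,0,0]],"turn":[0,0,0,0,0]}'; python3 go.py .509 -.2347 .005 62.7
```

```text
clock: 32.57
tcp_pos: [0.506, -0.2329, 0.1041]
orientation: [-0.004, 0.854, 0.52, -0.002]
wrist_force: [-1.1, 0.9, -2.8]
finger_gap: 0.0253
clock: 32.98
tcp_pos: [0.508, -0.2343, 0.0393]
orientation: [-0.003, 0.854, 0.52, -0.002]
wrist_force: [-0.4, -0.3, -3.4]
finger_gap: 0.0251
clock 32.98 tcp [ 0.508  -0.2343  0.0393] F [-0.4 -0.3 -3.4] gap 0.0251 yaw_x 62.71 tilt [-0.007  0.004]
need mm [ 0.1  1.3 34.3] scaled [0.0001 0.0016 0.0429] dist rows 0.8231168334373278
turn 0.001
clock: 33.4
tcp_pos: [0.5117, -0.2366, 0.0439]
orientation: [0.001, 0.854, 0.52, 0.0]
wrist_force: [0.6, -0.5, -2.5]
finger_gap: 0.0257
clock 33.4 tcp [ 0.5117 -0.2366  0.0439] F [ 0.6 -0.5 -2.5] gap 0.0257 yaw_x 62.71 tilt [ 0.001 -0.001]
need mm [ 0.5 -3.3 38.9] scaled [ 0.0006 -0.0042  0.0486] dist rows 0.9362324088538971
turn 0.003
```

```bash
python3 -m creep '{"hand":[15,15,15,15,15],"delta_pos":[[0.0005,-0.0042,0.01],[0,0,0.018],[0,0,0.01],[0,0,0.003],[0,0,0]],"turn":[0,0,0,0,0]}' 70; python3 -m creep '{"hand":[15,15,15,15,15],"delta_pos":[[0,0,0.003],[0,0,0.001],[0,0,0],[0,0,0],[0,0,0]],"turn":[0,0,0,0,0]}'; python3 go.py .509 -.2347 .005 62.7
```

```text
clock: 33.82
tcp_pos: [0.5074, -0.2338, 0.0092]
orientation: [-0.001, 0.854, 0.52, -0.001]
wrist_force: [-1.2, 0.2, -3.2]
finger_gap: 0.0251
clock: 34.23
tcp_pos: [0.5086, -0.2346, 0.0075]
orientation: [0.0, 0.854, 0.52, 0.0]
wrist_force: [-0.3, -0.1, -3.1]
finger_gap: 0.0255
clock 34.23 tcp [ 0.5086 -0.2346  0.0075] F [-0.3 -0.1 -3.1] gap 0.0255 yaw_x 62.71 tilt [ 0.001 -0.   ]
need mm [0.1 0.4 2.5] scaled [0.0001 0.0005 0.0031] dist rows 0.05978408009533619
turn 0.002
```

```bash
python3 -m creep '{"hand":[15,15,15,15,15],"delta_pos":[[0,0,0.002],[0,0,0.0015],[0,0,0],[0,0,0],[0,0,0]],"turn":[0,0,0,0,0]}' 70; python3 go.py .509 -.2347 .005 62.7;python3 -m creep '{"hand":[40,45,45,45,45],"delta_pos":[[0,0,0],[0,0,0],[0,0,-0.02],[0,0,-0.04],[0,0,-0.04]],"turn":[0,0,0,0,0]}' ; python3 -m creep '{"hand":[50,50,50,50,50],"delta_pos":[[0,-0.03,-0.02],[0,-0.05,0],[0,-0.05,0],[0,-0.04,0],[0,0,0]],"turn":[0,0,0,0,0]}' ; python3 - <<'E'
from meas import *
c=snap('top','t17');P=cloud(c)
cv2.imwrite('pics/t17z.png',cv2.resize(c['pixels'][90:310,190:470,::-1],None,fx=2.7,fy=2.7,interpolation=cv2.INTER_CUBIC))
a=circ(c,P,(.509,-.2345),.022,.032,.05)[1]; print('g20 hub top',a.mean(0),len(a))
c=snap('scene','s17');P=cloud(c)
cv2.imwrite('pics/s17z.png',cv2.resize(c['pixels'][120:300,210:430,::-1],None,fx=3.3,fy=3.3,interpolation=cv2.INTER_CUBIC))
a=circ(c,P,(.509,-.2345),.022,.038,.05)[1]; print('g20 hub scene',a.mean(0),len(a))
E
```

```text
clock: 34.65
tcp_pos: [0.5087, -0.2346, 0.0048]
orientation: [0.0, 0.854, 0.52, 0.0]
wrist_force: [-0.9, -0.1, 2.9]
finger_gap: 0.0255
clock 34.65 tcp [ 0.5087 -0.2346  0.0048] F [-0.9 -0.1  2.9] gap 0.0255 yaw_x 62.71 tilt [ 0.001 -0.001]
need mm [ 0.1  0.3 -0.2] scaled [ 0.0001  0.0004 -0.0003] dist rows 0.00922924758004529
turn 0.002
clock: 35.07
tcp_pos: [0.5071, -0.2336, 0.0838]
orientation: [-0.002, 0.854, 0.52, -0.001]
wrist_force: [1.1, -0.9, 0.7]
finger_gap: 0.0451
clock: 35.48
tcp_pos: [0.3806, -0.1674, 0.099]
orientation: [-0.004, 0.854, 0.52, -0.002]
wrist_force: [-0.5, 1.1, -1.0]
finger_gap: 0.0503
g20 hub top [ 0.50758341 -0.23335623  0.03995427] 106
g20 hub scene [ 0.50706253 -0.23597051  0.04133568] 60
```

View pics/t17z.png

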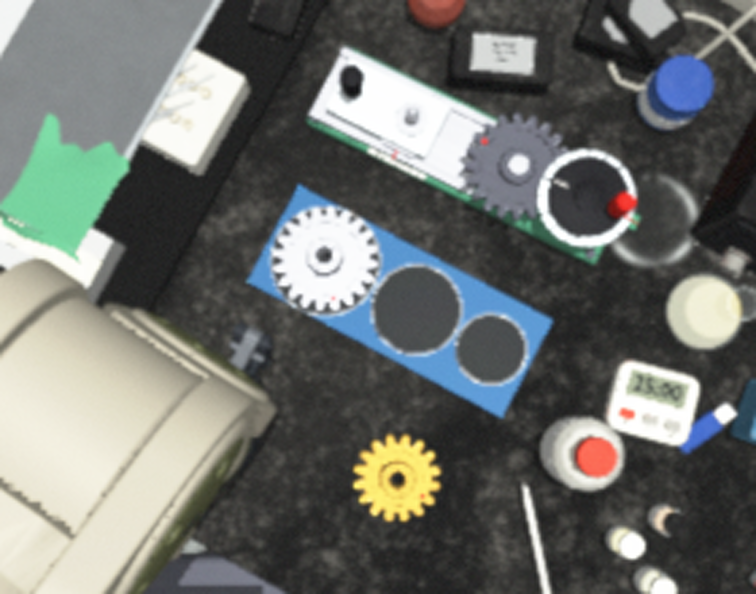

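View pics/s17z.png

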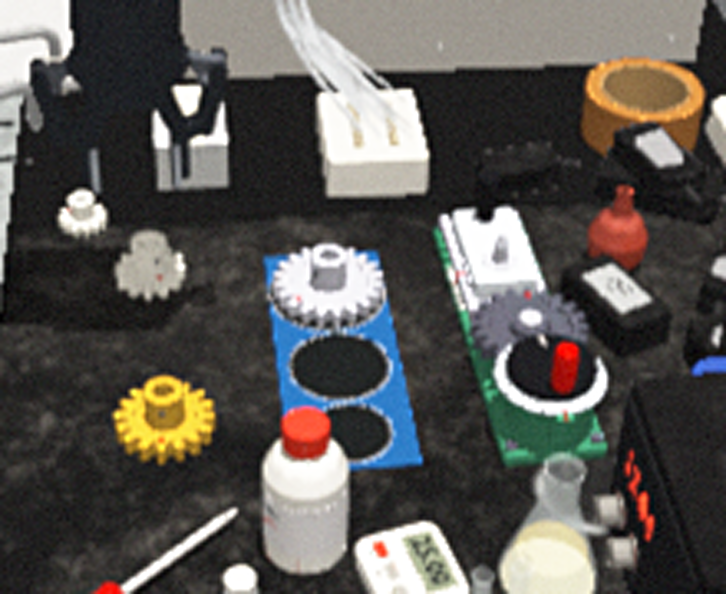

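```bash
python3 - <<'E'
from meas import *; from dots import reddots
for cam in ('top','scene'):
    c=snap(cam);P=cloud(c)
    a=circ(c,P,(.3285,-.29),.022,.034,.05)[1]; cen=a.mean(0)[:2]; print(cam,'hub',cen,len(a))
    o=reddots(c,np.array([.3285,-.2895]),.037,.014)
    rr=np.hypot(o[:,0]-.3285,o[:,1]+.2895)
    for q,r in zip(o,rr):
        if q[2]>60: print(np.round(q,4),r,np.degrees(np.arctan2(q[1]+.2895,q[0]-.3285)))
c=snap('top')
cv2.imwrite('pics/t18z.png',cv2.resize(c['pixels'][245:290,312:362,::-1],None,fx=12,fy=12,interpolation=cv2.INTER_CUBIC))
E
python3 go.py .3288 -.2903 .06
```

```text
top hub [ 0.32763455 -0.28872584] 105
[  0.3143  -0.3103 102.    ] 0.025159490450743296 -124.37824731728719
[ 0.3121 -0.3102 77.    ] 0.02640922019767165 -128.31976305572204
scene hub [ 0.32794546 -0.29161185] 85
[ 0.3143 -0.3066 71.    ] 0.0222480154127001 -129.71308277281963
[ 0.3162 -0.3079 69.    ] 0.022166997798130937 -123.84503702045468
[  0.3127  -0.3094 121.    ] 0.025431291128077613 -128.54217563823158
[  0.3145  -0.3107 109.    ] 0.025382251909939493 -123.42334972058829
clock 35.73 tcp [ 0.389  -0.1731  0.1008] F [-0.  -0.5  0.2] gap 0.05 yaw_x 62.7 tilt [ 0.002 -0.001]
need mm [-131.7    0.2   40.8] scaled [-0.1647  0.0002  0.051 ] dist rows 3.3074142914881084
```

View pics/t18z.png

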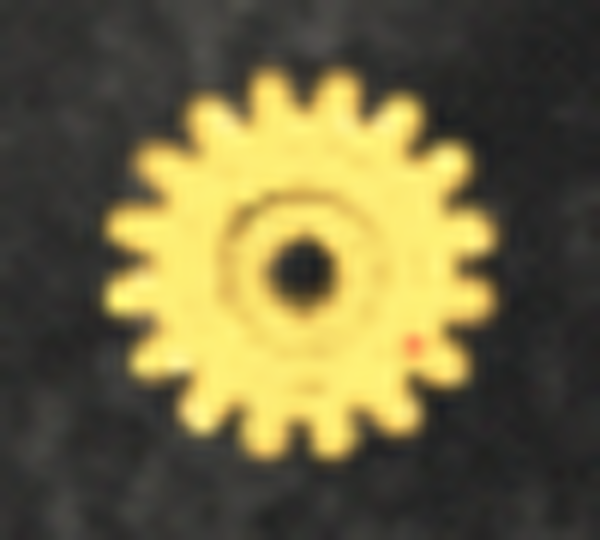

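```bash
python3 -m creep '{"hand":[50,50,50,50,50],"delta_pos":[[-0.025,0,0],[-0.045,0,0],[-0.045,0,0],[-0.035,0,0],[-0.015,0,0]],"turn":[0,0,0,0,0]}'; python3 -m creep '{"hand":[50,50,50,50,50],"delta_pos":[[0,0,0.02],[0,0,0.03],[0,0,0.02],[0,0,0.01],[0,0,0]],"turn":[0,0,0,0,0]}'; python3 -m creep '{"hand":[50,50,50,50,50],"delta_pos":[[0,0,0.0],[0,0,0.0],[0,0,0.0],[0,0,0],[0,0,0]],"turn":[0,0,0,0,0]}'; python3 go.py .3288 -.2903 .0015 62.7
```

```text
clock: 36.15
tcp_pos: [0.327, -0.2936, 0.1004]
orientation: [0.001, 0.855, 0.519, -0.0]
wrist_force: [-0.4, 1.3, -0.4]
finger_gap: 0.0501
clock: 36.57
tcp_pos: [0.3266, -0.2889, 0.0345]
orientation: [-0.002, 0.854, 0.52, -0.0]
wrist_force: [-0.9, 0.8, -0.4]
finger_gap: 0.0501
clock: 36.98
tcp_pos: [0.3274, -0.2898, 0.037]
orientation: [0.001, 0.854, 0.52, 0.0]
wrist_force: [0.1, 0.5, 0.1]
finger_gap: 0.0503
clock 36.98 tcp [ 0.3274 -0.2898  0.037 ] F [0.1 0.5 0.1] gap 0.0503 yaw_x 62.72 tilt [ 0.001 -0.001]
need mm [ 0.2  1.4 35.5] scaled [0.0002 0.0018 0.0444] dist rows 0.8524272386972722
turn 0.005
```

```bash
python3 -m creep '{"hand":[50,50,50,40,35],"delta_pos":[[0,0.002,0.014],[0,0,0.016],[0,0,0.01],[0,0,0.0045],[0,0,0]],"turn":[0,0,0,0,0]}'; python3 go.py .3288 -.2903 .0015 62.7; python3 -m creep '{"hand":[35,20,15,15,15],"delta_pos":[[0,0,0.0],[0,0,0.0],[0,0,0.0],[0,0,0],[0,0,0]],"turn":[0,0,0,0,0]}' 70; python3 go.py .3288 -.2903 .0015 62.7
```

```text
clock: 37.4
tcp_pos: [0.3279, -0.2894, 0.0001]
orientation: [-0.001, 0.854, 0.52, -0.0]
wrist_force: [0.0, -0.9, -0.6]
finger_gap: 0.035
clock 37.4 tcp [ 3.279e-01 -2.894e-01  1.000e-04] F [ 0.  -0.9 -0.6] gap 0.035 yaw_x 62.71 tilt [-0.001  0.001]
need mm [-0.3  1.2 -1.4] scaled [-0.0004  0.0015 -0.0018] dist rows 0.045371002840156736
turn 0.002
clock: 37.82
tcp_pos: [0.3289, -0.2906, 0.0014]
orientation: [0.001, 0.854, 0.52, 0.0]
wrist_force: [-0.7, 1.3, 5.5]
finger_gap: 0.0255
clock 37.82 tcp [ 0.3289 -0.2906  0.0014] F [-0.7  1.3  5.5] gap 0.0255 yaw_x 62.71 tilt [ 0.001 -0.001]
need mm [ 0.2 -0.2 -0.1] scaled [ 0.0003 -0.0003 -0.0001] dist rows 0.0088349178761594
turn 0.003
```

```bash
python3 -m creep '{"hand":[15,15,15,15,15],"delta_pos":[[0,0,-0.01],[0,0,-0.025],[0,0,-0.045],[0,0,-0.045],[0,0,0]],"turn":[0,0,0,-0.87,-0.87]}' 70; python3 - <<'E'
from meas import *
u=np.array([.458,.889]);v=np.array([.889,-.458])
for cam in ('top','scene'):
    c=snap(cam);P=cloud(c)
    for n,cen,rad,z0,z1 in [('post',(.62,-.305),.02,.045,.07),('sknob',(.645,-.259),.02,.06,.09)]:
        m,Q=circ(c,P,cen,rad,z0,z1); w=Q.mean(0)[:2]; print(cam,n,w,len(Q),'u',w@u,'v',w@v)
E
python3 go.py .621 -.3067 .1 71.4
```

```text
clock: 38.23
tcp_pos: [0.3306, -0.293, 0.1069]
orientation: [0.005, 0.811, 0.585, 0.0]
wrist_force: [1.6, -1.6, -1.5]
finger_gap: 0.0254
top post [ 0.6178938  -0.30604481] 24 u 0.010921524671775226 v 0.6894761076737471
top sknob [ 0.64243349 -0.25865329] 79 u 0.06429176622341605 v 0.6895865776861138
scene post [ 0.61806034 -0.30839896] 25 u 0.008904958863201784 v 0.6907023719858182
scene sknob [ 0.64161021 -0.26221825] 63 u 0.060745451351225895 v 0.6904874376363466
clock 38.33 tcp [ 0.329  -0.291   0.1024] F [-0.8  0.7 -3.8] gap 0.0252 yaw_x 71.42 tilt [ 0.002 -0.003]
need mm [ 78.1 281.8   3. ] scaled [0.0977 0.3522 0.0038] dist rows 7.0130353190381
turn 0.005
```

```bash
python3 -m creep '{"hand":[15,15,15,15,15],"delta_pos":[[0.007,0.02,0],[0.01,0.038,0],[0.012,0.042,0],[0.012,0.045,0],[0.012,0.045,0]],"turn":[0,0,0,0,0]}'; python3 -m creep '{"hand":[15,15,15,15,15],"delta_pos":[[0.012,0.045,0],[0.012,0.045,0],[0.01,0.038,0],[0.006,0.023,0],[0.003,0.011,0]],"turn":[0,0,0,0,0]}';  python3 -m creep '{"hand":[15,15,15,15,15],"delta_pos":[[0,0,0],[0,0,0.015],[0,0,0.015],[0,0,0],[0,0,0]],"turn":[0,0,0,0,0]}'; python3 go.py .6203 -.3074 .062 71.4
```

```text
clock: 38.75
tcp_pos: [0.486, -0.2973, 0.0989]
orientation: [-0.002, 0.813, 0.582, -0.001]
wrist_force: [-0.3, -0.8, -1.6]
finger_gap: 0.0257
clock: 39.17
tcp_pos: [0.6213, -0.306, 0.0976]
orientation: [-0.002, 0.812, 0.583, -0.001]
wrist_force: [0.7, -1.1, -3.1]
finger_gap: 0.0254
clock: 39.58
tcp_pos: [0.6175, -0.3062, 0.0748]
orientation: [-0.002, 0.812, 0.583, -0.001]
wrist_force: [0.4, 0.6, -0.8]
finger_gap: 0.0257
clock 39.58 tcp [ 0.6175 -0.3062  0.0748] F [ 0.4  0.6 -0.8] gap 0.0257 yaw_x 71.33 tilt [-0.004  0.002]
need mm [-0.3  3.1 12.8] scaled [-0.0004  0.0039  0.016 ] dist rows 0.3163185489326789
turn -0.014
```

```bash
python3 -m creep '{"hand":[15,15,15,15,15],"delta_pos":[[0,0,0.008],[0,0,0],[0,0,0],[0,0,0],[0,0,0]],"turn":[0,0,0,0,0]}'; python3 go.py .6203 -.3074 .062 71.4;  python3 - <<'E'
from meas import *
c=snap('scene');P=cloud(c)
cv2.imwrite('pics/s19z.png',cv2.resize(c['pixels'][140:240,320:420,::-1],None,fx=6,fy=6,interpolation=cv2.INTER_CUBIC))
E
```

```text
clock: 40.0
tcp_pos: [0.62, -0.3072, 0.0709]
orientation: [0.0, 0.812, 0.584, 0.0]
wrist_force: [-0.3, -0.2, -1.6]
finger_gap: 0.0253
clock 40.0 tcp [ 0.62   -0.3072  0.0709] F [-0.3 -0.2 -1.6] gap 0.0253 yaw_x 71.4 tilt [ 0.001 -0.001]
need mm [-0.   0.3  8.9] scaled [-0.0001  0.0004  0.0111] dist rows 0.2133695803370134
turn 0.0
```

View pics/s19z.png

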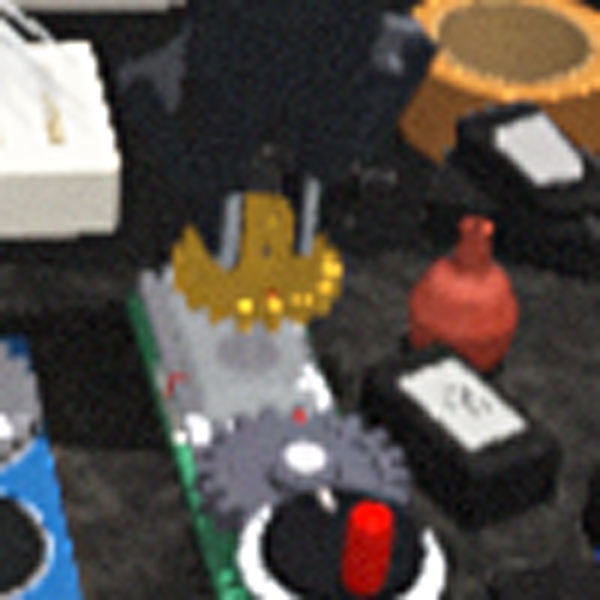

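Still level and in hand over the post. Lower.

```bash
python3 -m creep '{"hand":[15,15,15,15,15],"delta_pos":[[0,0,0.006],[0,0,0.008],[0,0,0.006],[0,0,0],[0,0,0]],"turn":[0,0,0,0,0]}'; python3 go.py .6203 -.3074 .0355 71.4;   python3 -m creep '{"hand":[15,15,15,15,15],"delta_pos":[[0,0,0.006],[0,0,0.006],[0,0,0.006],[0,0,0],[0,0,0]],"turn":[0,0,0,0,0]}'; python3 go.py .6203 -.3074 .0355 71.4
```

```text
clock: 40.47
tcp_pos: [0.6192, -0.3067, 0.0533]
orientation: [-0.001, 0.812, 0.584, -0.0]
wrist_force: [-0.4, 0.8, -1.7]
finger_gap: 0.0252
clock 40.47 tcp [ 0.6192 -0.3067  0.0533] F [-0.4  0.8 -1.7] gap 0.0252 yaw_x 71.41 tilt [-0.001  0.001]
need mm [-0.3  1.2 17.8] scaled [-0.0004  0.0016  0.0223] dist rows 0.4290384339848011
turn 0.002
clock: 40.88
tcp_pos: [0.6196, -0.307, 0.0394]
orientation: [-0.0, 0.812, 0.584, -0.0]
wrist_force: [0.3, -0.1, -3.6]
finger_gap: 0.0254
clock 40.88 tcp [ 0.6196 -0.307   0.0394] F [ 0.3 -0.1 -3.6] gap 0.0254 yaw_x 71.41 tilt [-0.  0.]
need mm [-0.2  0.8  3.9] scaled [-0.0003  0.001   0.0048] dist rows 0.09450848884280819
turn 0.002
```

```bash
python3 -m creep '{"hand":[15,15,15,15,15],"delta_pos":[[0,0,0.004],[0,0,0.002],[0,0,0.0015],[0,0,0],[0,0,0]],"turn":[0,0,0,0,0]}'; python3 go.py .6203 -.3074 .0355 71.4;   python3 -m creep '{"hand":[40,45,45,45,45],"delta_pos":[[0,0,0],[0,0,0],[0,0,-0.02],[0,0,-0.04],[0,0,-0.035]],"turn":[0,0,0,0,0]}';   python3 -m creep '{"hand":[45,45,45,45,45],"delta_pos":[[0,0,0],[0,0,0],[0,0,0],[0,0,0],[0,0,0]],"turn":[0.87,0.87,0,0,0]}'; python3 go.py .6447 -.2605 .043 62.7;   python3 - <<'E'
from meas import *
c=snap('scene');P=cloud(c)
cv2.imwrite('pics/s20z.png',cv2.resize(c['pixels'][140:240,320:420,::-1],None,fx=6,fy=6,interpolation=cv2.INTER_CUBIC))
E
```

```text
clock: 41.3
tcp_pos: [0.6199, -0.3072, 0.0354]
orientation: [0.001, 0.812, 0.584, 0.0]
wrist_force: [-1.8, 1.2, 4.9]
finger_gap: 0.0254
clock 41.3 tcp [ 0.6199 -0.3072  0.0354] F [-1.8  1.2  4.9] gap 0.0254 yaw_x 71.41 tilt [ 0.001 -0.001]
need mm [-0.1  0.4 -0.1] scaled [-0.0001  0.0006 -0.0001] dist rows 0.010939909048627206
turn 0.001
clock: 41.72
tcp_pos: [0.619, -0.3066, 0.1098]
orientation: [-0.001, 0.812, 0.584, -0.0]
wrist_force: [0.9, -0.9, 0.8]
finger_gap: 0.045
clock: 42.13
tcp_pos: [0.6195, -0.3069, 0.1093]
orientation: [-0.0, 0.853, 0.521, -0.0]
wrist_force: [0.7, 0.5, -0.9]
finger_gap: 0.0448
clock 42.13 tcp [ 0.6195 -0.3069  0.1093] F [ 0.7  0.5 -0.9] gap 0.0448 yaw_x 62.81 tilt [-0.001  0.   ]
need mm [52.8  1.3 66.3] scaled [0.066  0.0017 0.0829] dist rows 2.032366829737092
turn 0.023
```

View pics/s20z.png

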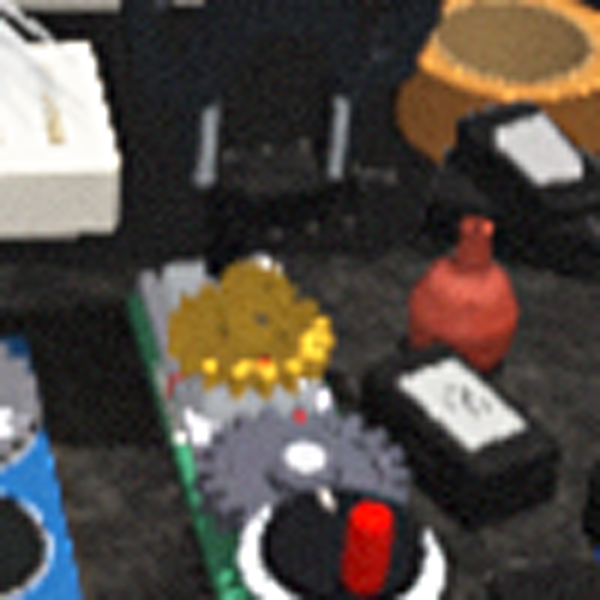

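```bash
python3 -m creep '{"hand":[45,45,45,45,45],"delta_pos":[[0.034,0.001,0],[0.0335,0.001,0],[0,0,0.005],[0,0,0.025],[0,0,0.025]],"turn":[0.02,0,0,0,0]}' 40; python3 -m creep '{"hand":[45,45,40,30,30],"delta_pos":[[0,0,0.02],[0,0,0.005],[0,0,0],[0,0,0],[0,0,0]],"turn":[0,0,0,0,0]}'; python3 go.py .6453 -.2596 .044 62.7;  python3 -m creep '{"hand":[20,10,10,10,10],"delta_pos":[[0,0,0],[0,0,0],[0,0,0],[0,0,0],[0,0,0]],"turn":[0,0,0,0,0]}'; python3 go.py .6453 -.2596 .044 62.7
```

```text
clock: 42.6
tcp_pos: [0.6472, -0.2598, 0.0663]
orientation: [0.001, 0.854, 0.521, 0.001]
wrist_force: [0.5, 0.3, 0.2]
finger_gap: 0.0448
clock: 43.02
tcp_pos: [0.6467, -0.2605, 0.0472]
orientation: [0.001, 0.854, 0.52, 0.0]
wrist_force: [0.3, -0.2, 0.4]
finger_gap: 0.0299
clock 43.02 tcp [ 0.6467 -0.2605  0.0472] F [ 0.3 -0.2  0.4] gap 0.0299 yaw_x 62.61 tilt [ 0.002 -0.001]
need mm [ 0.1 -1.7  3.2] scaled [ 0.0001 -0.0021  0.004 ] dist rows 0.08698611467275603
turn -0.017
clock: 43.43
tcp_pos: [0.6459, -0.26, 0.0476]
orientation: [0.001, 0.854, 0.52, 0.0]
wrist_force: [-3.4, 1.5, 6.2]
finger_gap: 0.0169
clock 43.43 tcp [ 0.6459 -0.26    0.0476] F [-3.4  1.5  6.2] gap 0.0169 yaw_x 62.61 tilt [ 0.001 -0.001]
need mm [ 0.  -0.7  3.6] scaled [ 0.0001 -0.0009  0.0045] dist rows 0.08774583056042654
turn -0.018
```

```bash
cat > sl.py <<'E'
from h import *
s=env.get_state();p=s['tcp_pos'];T=rot(s['orientation'])
u=np.array([.458,.889]);v=np.array([.889,-.458])
print('u mm',round(float(p[:2]@u)*1000,1),'v',round(float(p[:2]@v)*1000,1),'z',round(p[2],4),'F tool',np.round(T.T@s['wrist_force'],1),'gap',round(float(s['finger_gap'])*1000,1))
E
python3 -m creep '{"hand":[10,10,10,10,10],"delta_pos":[[-0.003,0,0],[-0.005,0,0],[-0.005,0,0],[-0.004,0,0],[0,0,0]],"turn":[0,0,0,0,0]}' 40; python3 sl.py;  python3 -m creep '{"hand":[10,10,10,10,10],"delta_pos":[[-0.003,0,0],[-0.003,0,0],[-0.002,0,0],[-0,0,0],[0,0,0]],"turn":[0,0,0,0,0]}' 40 >/dev/null; python3 sl.py
```

```text
clock: 43.85
tcp_pos: [0.6401, -0.2711, 0.0476]
orientation: [-0.0, 0.854, 0.52, 0.001]
wrist_force: [-1.9, 3.7, 6.8]
finger_gap: 0.0172
u mm 52.2 v 693.2 z 0.0476 F tool [ 2.4 -3.3 -6.8] gap 17.2
u mm 46.1 v 693.2 z 0.0476 F tool [ 2.3 -3.2 -5.7] gap 16.8
```

```bash
python3 -m creep '{"hand":[10,10,10,10,10],"delta_pos":[[-0.002,0,0],[-0.002,0,0],[-0.0006,0,0],[-0,0,0],[0,0,0]],"turn":[0,0,0,0,0]}' 40 >/dev/null; python3 sl.py; python3 mesh.py .611 -.326;python3 - <<'E'
from meas import *
c=snap('top')
cv2.imwrite('pics/t21z.png',cv2.resize(c['pixels'][110:200,330:450,::-1],None,fx=6,fy=6,interpolation=cv2.INTER_CUBIC))
E
```

```text
u mm 42.7 v 693.2 z 0.0476 F tool [ 4.8 -3.7 -5.9] gap 16.9
gear hub (array([ 0.60810161, -0.32530665]), 0.014432878233492374, array([ 0.60814583, -0.32490215], dtype=float32), 112)
master hub (array([ 0.57531226, -0.38922486]), 0.012779404409229755, array([ 0.5749719, -0.3893942], dtype=float32), 96)
dist encl 0.07183786003085808 mean 0.07252402 along 0.07184080466628075 0.07252708441019058
```

View pics/t21z.png

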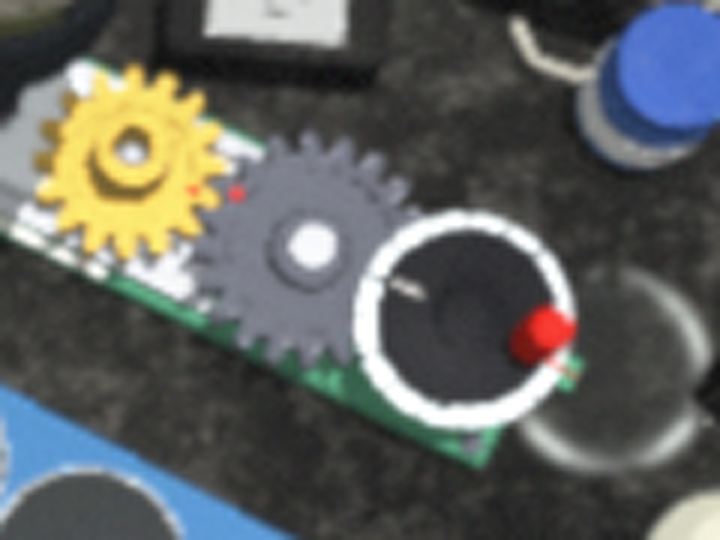

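```bash
python3 -m creep '{"hand":[40,45,45,45,45],"delta_pos":[[0,0,0],[0,0,0],[0,0,-0.03],[0,0,-0.045],[0,0,-0.035]],"turn":[0,0,0,0,0]}' >/dev/null; python3 -m creep '{"hand":[45,45,45,45,45],"delta_pos":[[-0.03,0,0],[-0.045,0,0],[-0.048,0,0],[-0.048,0,0],[-0.045,0,0]],"turn":[0,0,0,0,0]}' ; python3 -m creep '{"hand":[45,45,45,45,45],"delta_pos":[[-0.03,0,0],[-0.017,0,0],[0,0,0],[0,0,0],[0,0,0]],"turn":[0,0,0,0,0]}' ; python3 wh.py; python3 go.py .5387 -.4665 .060 62.7
```

```text
clock: 45.62
tcp_pos: [0.5548, -0.4364, 0.1343]
orientation: [0.001, 0.854, 0.52, -0.0]
wrist_force: [0.3, -0.4, -0.1]
finger_gap: 0.0449
clock: 46.03
tcp_pos: [0.539, -0.4664, 0.1339]
orientation: [-0.0, 0.854, 0.52, 0.0]
wrist_force: [0.2, -0.1, -0.6]
finger_gap: 0.0451
clk 46.03 tool-x off -23.9 tool-y off 0.9 r 23.9 theta mod 2pi -0.036 z 0.1339 F tool [0.  0.2 0.6] gap 45.1
clock 46.03 tcp [ 0.539  -0.4664  0.1339] F [ 0.2 -0.1 -0.6] gap 0.0451 yaw_x 62.68 tilt [0.    0.001]
need mm [-0.3 -0.2 73.9] scaled [-0.0003 -0.0003  0.0923] dist rows 1.7713895724522364
turn -0.004
```

```bash
python3 -m creep '{"hand":[45,45,45,45,45],"delta_pos":[[0,0,0.02],[0,0,0.03],[0,0,0.03],[0,0,0.012],[0,0,0]],"turn":[0,0,0,0,0]}' >/dev/null; python3 -m creep '{"hand":[45,30,20,10,10],"delta_pos":[[0,0,0],[0,0,0],[0,0,0],[0,0,0],[0,0,0]],"turn":[0,0,0,0,0]}' 30 ;python3 -m creep '{"hand":[10,10,10,10,10],"delta_pos":[[0,0,0],[0,0,0],[0,0,0],[0,0,0],[0,0,0]],"turn":[0,0,0,0,0]}' 30 ; python3 wh.py
```

```text
clock: 46.87
tcp_pos: [0.5393, -0.4683, 0.0624]
orientation: [0.002, 0.854, 0.52, 0.001]
wrist_force: [0.5, 1.6, 5.2]
finger_gap: 0.0153
clock: 47.28
tcp_pos: [0.5392, -0.4683, 0.0624]
orientation: [0.002, 0.854, 0.52, 0.001]
wrist_force: [1.1, 2.8, 5.5]
finger_gap: 0.0153
clk 47.28 tool-x off -25.5 tool-y off 1.9 r 25.5 theta mod 2pi -0.076 z 0.0624 F tool [ 3.  -0.3 -5.5] gap 15.3
```

```bash
python3 -m creep '{"hand":[10,10,10,10,10],"delta_pos":[[0.0015,-0.0115,0],[0.0043,-0.0084,0],[0.0066,-0.0066,0],[0.0084,-0.0043,0],[0.0093,-0.0015,0]],"turn":[0,0,0,0,0]}' 30 >/dev/null; python3 wh.py; python3 -m creep '{"hand":[10,10,10,10,10],"delta_pos":[[0.0093,0.0015,0],[0.0084,0.0043,0],[0.0066,0.0066,0],[0.0043,0.0084,0],[0.0015,0.0093,0]],"turn":[0,0,0,0,0]}' >/dev/null; python3 wh.py
python3 -m creep '{"hand":[10,10,10,10,10],"delta_pos":[[-0.0015,0.0093,0],[-0.0043,0.0084,0],[-0.0066,0.0066,0],[-0.0084,0.0043,0],[-0.0093,0.0015,0]],"turn":[0,0,0,0,0]}' 30 >/dev/null; python3 wh.py; python3 -m creep '{"hand":[10,10,10,10,10],"delta_pos":[[-0.0093,-0.0015,0],[-0.0084,-0.0043,0],[-0.0066,-0.0066,0],[-0.0043,-0.0084,0],[-0.0015,-0.0093,0]],"turn":[0,0,0,0,0]}' >/dev/null; python3 wh.py
```

```text
clk 47.7 tool-x off -2.5 tool-y off -24.0 r 24.1 theta mod 2pi 1.467 z 0.0624 F tool [-2.1  2.3 -6. ] gap 15.4
clk 48.12 tool-x off 22.6 tool-y off -0.7 r 22.6 theta mod 2pi 3.111 z 0.0624 F tool [-3.6 -3.8 -9.3] gap 15.2
clk 48.53 tool-x off -0.5 tool-y off 24.1 r 24.1 theta mod 2pi -1.55 z 0.0624 F tool [ 2.5 -3.2 -9.1] gap 15.4
clk 48.95 tool-x off -25.6 tool-y off 0.8 r 25.6 theta mod 2pi -0.032 z 0.0624 F tool [ 2.4  3.5 -5.9] gap 15.7
```

```bash
python3 -m creep '{"hand":[10,10,10,10,10],"delta_pos":[[0.0015,-0.0093,0],[0.0043,-0.0084,0],[0.0066,-0.0066,0],[0.0084,-0.0043,0],[0.0093,-0.0015,0]],"turn":[0,0,0,0,0]}' 30 >/dev/null; python3 wh.py; python3 -m creep '{"hand":[10,10,10,10,10],"delta_pos":[[0.0093,0.0015,0],[0.0084,0.0043,0],[0.0066,0.0066,0],[0.0043,0.0084,0],[0.0015,0.0093,0]],"turn":[0,0,0,0,0]}' >/dev/null; python3 wh.py
python3 -m creep '{"hand":[10,10,10,10,10],"delta_pos":[[-0.0015,0.0093,0],[-0.0043,0.0084,0],[-0.0066,0.0066,0],[-0.0084,0.0043,0],[-0.0093,0.0015,0]],"turn":[0,0,0,0,0]}' 30 >/dev/null; python3 wh.py; python3 -m creep '{"hand":[10,10,10,10,10],"delta_pos":[[-0.0093,-0.0015,0],[-0.0084,-0.0043,0],[-0.0066,-0.0066,0],[-0.0043,-0.0084,0],[-0.0015,-0.0093,0]],"turn":[0,0,0,0,0]}' >/dev/null; python3 wh.py; python3 -m creep '{"hand":[10,10,10,10,10],"delta_pos":[[0,-0.004,0],[0,0,0],[0,0,0],[0,0,0],[0,0,0]],"turn":[0,0,0,0,0]}' >/dev/null; python3 wh.py;  python3 - <<'E'
from meas import *
c=snap('scene')
cv2.imwrite('pics/s22z.png',cv2.resize(c['pixels'][160:270,320:430,::-1],None,fx=5.4,fy=5.4,interpolation=cv2.INTER_CUBIC))
E
```

```text
clk 49.37 tool-x off -2.5 tool-y off -24.0 r 24.2 theta mod 2pi 1.469 z 0.0624 F tool [-3.9  2.8 -5.9] gap 15.3
clk 49.78 tool-x off 22.6 tool-y off -0.7 r 22.6 theta mod 2pi 3.111 z 0.0624 F tool [-2.9 -3.3 -8.6] gap 15.4
clk 50.2 tool-x off -0.5 tool-y off 24.1 r 24.1 theta mod 2pi -1.549 z 0.0624 F tool [ 2.7 -2.4 -9.2] gap 15.3
clk 50.62 tool-x off -25.6 tool-y off 0.8 r 25.6 theta mod 2pi -0.032 z 0.0624 F tool [ 2.3  3.9 -6.2] gap 15.4
clk 51.03 tool-x off -25.2 tool-y off -3.5 r 25.5 theta mod 2pi 0.139 z 0.0624 F tool [-0.8 -1.6 -8.3] gap 15.2
```

View pics/s22z.png

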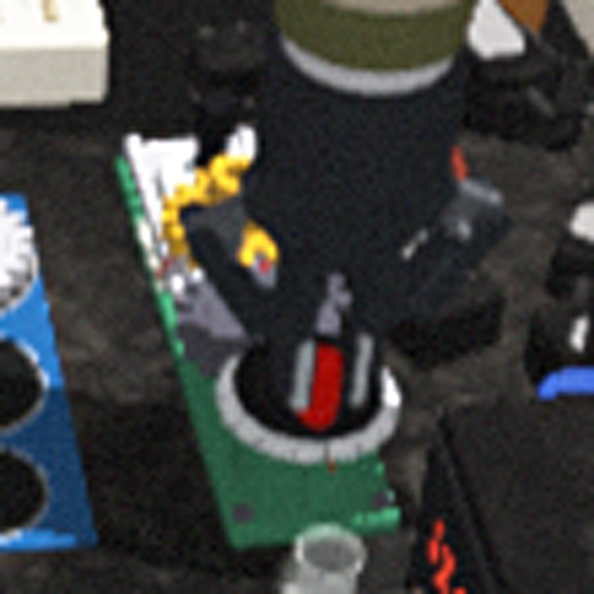

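Black mark stands at the index: two turns. Now back.

```bash
python3 -m creep '{"hand":[10,10,10,10,10],"delta_pos":[[0.0015,0.0133,0],[0.0043,0.0084,0],[0.0066,0.0066,0],[0.0084,0.0043,0],[0.0093,0.0015,0]],"turn":[0,0,0,0,0]}' 30 >/dev/null; python3 wh.py; python3 -m creep '{"hand":[10,10,10,10,10],"delta_pos":[[0.0093,-0.0015,0],[0.0084,-0.0043,0],[0.0066,-0.0066,0],[0.0043,-0.0084,0],[0.0015,-0.0093,0]],"turn":[0,0,0,0,0]}' >/dev/null; python3 wh.py;  python3 -m creep '{"hand":[10,10,10,10,10],"delta_pos":[[-0.0015,-0.0093,0],[-0.0043,-0.0084,0],[-0.0066,-0.0066,0],[-0.0084,-0.0043,0],[-0.0093,-0.0015,0]],"turn":[0,0,0,0,0]}' >/dev/null; python3 wh.py;  python3 -m creep '{"hand":[10,10,10,10,10],"delta_pos":[[-0.0093,0.0015,0],[-0.0084,0.0043,0],[-0.0066,0.0066,0],[-0.0043,0.0084,0],[-0.0015,0.0093,0]],"turn":[0,0,0,0,0]}' >/dev/null; python3 wh.py
```

```text
clk 51.5 tool-x off -2.5 tool-y off 24.1 r 24.2 theta mod 2pi -1.467 z 0.0624 F tool [-3.3 -3.  -8.8] gap 15.3
clk 51.92 tool-x off 22.6 tool-y off 1.0 r 22.6 theta mod 2pi -3.097 z 0.0624 F tool [-2.5  3.1 -5.5] gap 15.2
clk 52.33 tool-x off -0.5 tool-y off -24.0 r 24.0 theta mod 2pi 1.552 z 0.0624 F tool [ 2.5  3.3 -6.9] gap 15.5
clk 52.75 tool-x off -25.6 tool-y off -0.9 r 25.6 theta mod 2pi 0.036 z 0.0624 F tool [  1.7  -3.6 -10.2] gap 15.3
```

```bash
python3 -m creep '{"hand":[10,10,10,10,10],"delta_pos":[[0.0015,0.0093,0],[0.0043,0.0084,0],[0.0066,0.0066,0],[0.0084,0.0043,0],[0.0093,0.0015,0]],"turn":[0,0,0,0,0]}' 30 >/dev/null; python3 wh.py; python3 -m creep '{"hand":[10,10,10,10,10],"delta_pos":[[0.0093,-0.0015,0],[0.0084,-0.0043,0],[0.0066,-0.0066,0],[0.0043,-0.0084,0],[0.0015,-0.0093,0]],"turn":[0,0,0,0,0]}' >/dev/null; python3 wh.py;  python3 -m creep '{"hand":[10,10,10,10,10],"delta_pos":[[-0.0015,-0.0093,0],[-0.0043,-0.0084,0],[-0.0066,-0.0066,0],[-0.0084,-0.0043,0],[-0.0093,-0.0015,0]],"turn":[0,0,0,0,0]}' >/dev/null; python3 wh.py;  python3 -m creep '{"hand":[10,10,10,10,10],"delta_pos":[[-0.0093,0.0015,0],[-0.0084,0.0043,0],[-0.0066,0.0066,0],[-0.0043,0.0084,0],[-0.0015,0.0085,0]],"turn":[0,0,0,0,0]}' >/dev/null; python3 wh.py; python3 -m creep '{"hand":[10,10,10,10,10],"delta_pos":[[0,0,0],[0,0,0],[0,0,0],[0,0,0],[0,0,0]],"turn":[0,0,0,0,0]}' >/dev/null; python3 wh.py
```

```text
clk 53.17 tool-x off -2.5 tool-y off 24.1 r 24.2 theta mod 2pi -1.467 z 0.0624 F tool [-3.  -3.2 -9.1] gap 15.3
clk 53.58 tool-x off 22.6 tool-y off 1.0 r 22.6 theta mod 2pi -3.096 z 0.0624 F tool [-2.2  3.1 -5.7] gap 15.0
clk 54.0 tool-x off -0.5 tool-y off -24.0 r 24.0 theta mod 2pi 1.552 z 0.0624 F tool [ 2.9  3.3 -5.9] gap 15.2
clk 54.42 tool-x off -25.5 tool-y off -1.4 r 25.6 theta mod 2pi 0.055 z 0.0624 F tool [ 2.7 -2.7 -9.7] gap 15.4
clk 54.83 tool-x off -25.5 tool-y off -0.3 r 25.5 theta mod 2pi 0.01 z 0.0624 F tool [ 0.   0.4 -6.8] gap 15.4
```

```bash
python3 -m creep '{"hand":[40,45,45,45,45],"delta_pos":[[0,0,0],[0,0,0],[0,0,-0.03],[0,0,-0.04],[0,0,-0.02]],"turn":[0,0,0,0,0]}' >/dev/null; python3 -m creep '{"hand":[45,45,45,45,45],"delta_pos":[[0.04,0,0],[0.048,0,0],[0.048,0,0],[0.048,0.0005,0],[0.048,0.0005,0]],"turn":[0,0,0,0,0]}' >/dev/null; python3 -m creep '{"hand":[45,45,45,45,45],"delta_pos":[[0.025,0,0],[0.008,0,0],[0,0,0],[0,0,0],[0,0,0]],"turn":[0,0,0,0,0]}' ; python3 sl.py; python3 mesh.py .61 -.325;  python3 - <<'E'
from meas import *
c=snap('scene')
cv2.imwrite('pics/s23z.png',cv2.resize(c['pixels'][160:270,320:430,::-1],None,fx=5.4,fy=5.4,interpolation=cv2.INTER_CUBIC))
E
```

```text
clock: 56.08
tcp_pos: [0.6336, -0.2799, 0.1319]
orientation: [-0.0, 0.855, 0.519, -0.0]
wrist_force: [-0.0, -0.1, 0.7]
finger_gap: 0.0449
u mm 41.3 v 691.5 z 0.1319 F tool [-0.1  0.  -0.7] gap 44.9
gear hub (array([ 0.60916972, -0.32464924]), 0.014412317425012589, array([ 0.60935444, -0.32466543], dtype=float32), 111)
master hub (array([ 0.57539546, -0.38951957]), 0.012407299131155014, array([ 0.5752427 , -0.38963982], dtype=float32), 94)
dist encl 0.07313589975795096 mean 0.073384486 along 0.07313833090662956 0.07338541540503501
```

View pics/s23z.png

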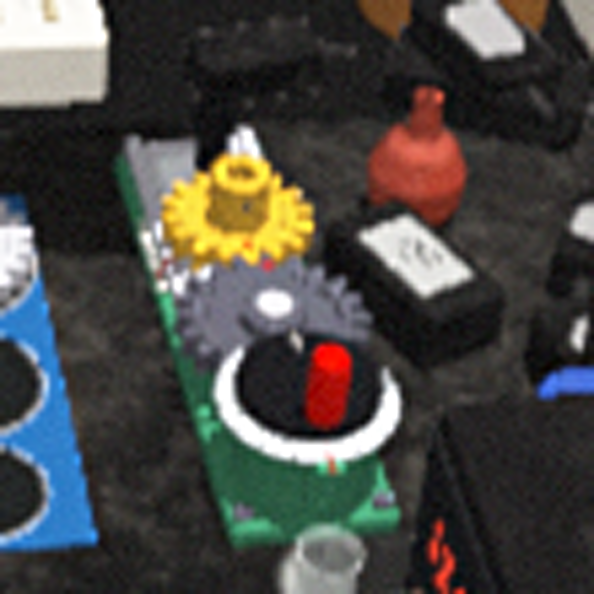

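Back at zero, in mesh. Now down on the slide knob and draw back.

```bash
python3 -m creep '{"hand":[45,45,45,45,45],"delta_pos":[[0.001,0.002,0.015],[0,0,0.03],[0,0,0.03],[0,0,0.02],[0,0,0.01]],"turn":[0,0,0,0,0]}' 50 >/dev/null; python3 -m creep '{"hand":[45,30,20,10,10],"delta_pos":[[0,0,0],[0,0,0],[0,0,0],[0,0,0],[0,0,0]],"turn":[0,0,0,0,0]}' ; python3 sl.py;  python3 -m creep '{"hand":[10,10,10,10,10],"delta_pos":[[0.003,0,0],[0.006,0,0],[0.007,0,0],[0.005,0,0],[0.001,0,0]],"turn":[0,0,0,0,0]}' >/dev/null; python3 sl.py
```

```text
clock: 57.02
tcp_pos: [0.636, -0.279, 0.0498]
orientation: [0.0, 0.854, 0.52, -0.0]
wrist_force: [-3.5, 0.5, 3.9]
finger_gap: 0.0162
u mm 43.3 v 693.2 z 0.0498 F tool [-1.2 -3.3 -3.9] gap 16.2
u mm 60.5 v 693.3 z 0.0498 F tool [-3.2 -4.9 -5. ] gap 16.3
```

```bash
python3 -m creep '{"hand":[10,10,10,10,10],"delta_pos":[[0.003,0,0],[0.0025,0,0],[0,0,0],[0,0,0],[0,0,0]],"turn":[0,0,0,0,0]}' >/dev/null ; python3 sl.py;  python3 -m creep '{"hand":[10,10,10,10,10],"delta_pos":[[0.002,0,0],[0.001,0,0],[0,0,0],[0,0,0],[0,0,0]],"turn":[0,0,0,0,0]}' >/dev/null; python3 sl.py
```

```text
u mm 64.8 v 693.4 z 0.0498 F tool [-2.5 -4.8 -5.4] gap 16.5
u mm 65.3 v 693.3 z 0.0498 F tool [-7.5 -4.4 -4.2] gap 16.3
```

```bash
python3 -m creep '{"hand":[10,40,45,45,45],"delta_pos":[[-0.0015,0,0],[0,0,0],[0,0,-0.01],[0,0,-0.03],[0,0,-0.035]],"turn":[0,0,0,0,0]}' >/dev/null; python3 -m creep '{"hand":[45,45,45,45,45],"delta_pos":[[-0.03,0,0],[-0.036,0,0],[0,0,0],[0,0,0],[0,0,0]],"turn":[0,0,0,0,0]}'; python3 mesh.py .619 -.307; python3 go.py .6205 -.3067 .0358 62.7
```

```text
clock: 59.1
tcp_pos: [0.6231, -0.305, 0.1089]
orientation: [0.0, 0.854, 0.519, 0.001]
wrist_force: [-0.8, 0.4, -0.3]
finger_gap: 0.0452
gear hub (array([ 0.61586344, -0.31004506]), 0.012536171823740005, array([ 0.6143357 , -0.31231722], dtype=float32), 42)
master hub (array([ 0.5756467 , -0.38955513]), 0.012534558773040771, array([ 0.5752315, -0.3898381], dtype=float32), 88)
dist encl 0.08910239391412977 mean 0.08682527 along 0.08910371467471123 0.08682579401135444
clock 59.15 tcp [ 0.6232 -0.3045  0.1086] F [ 1.1 -0.1 -0.8] gap 0.045 yaw_x 62.64 tilt [0.001 0.   ]
need mm [-3.2 -1.4 72.8] scaled [-0.004  -0.0017  0.091 ] dist rows 1.7484093379679582
turn -0.012
```

```bash
python3 -m creep '{"hand":[45,45,45,45,45],"delta_pos":[[-0.004,-0.0017,0.01],[0,0,0.03],[0,0,0.03],[0,0,0.01],[0,0,0]],"turn":[0,0,0,0,0]}' >/dev/null; python3 -m creep '{"hand":[45,45,45,45,45],"delta_pos":[[0,0,0],[0,0,0],[0,0,0],[0,0,0],[0,0,0]],"turn":[0,0,0,0,0]}' >/dev/null; python3 go.py .6205 -.3067 .0358 62.7
```

```text
clock 59.98 tcp [ 0.6206 -0.3076  0.0455] F [0.3 0.3 0.4] gap 0.045 yaw_x 62.61 tilt [ 0.002 -0.001]
need mm [ 0.8 -0.5  9.7] scaled [ 0.001  -0.0006  0.0122] dist rows 0.2345706553918172
turn -0.018
```

```bash
python3 -m creep '{"hand":[45,45,40,35,35],"delta_pos":[[0.001,0,0.006],[0,0,0.006],[0,0,0],[0,0,0],[0,0,0]],"turn":[0,0,0,0,0]}' >/dev/null; python3 -m creep '{"hand":[20,15,15,15,15],"delta_pos":[[0,0,0],[0,0,0],[0,0,0],[0,0,0],[0,0,0]],"turn":[0,0,0,0,0]}' 70 >/dev/null; python3 go.py .6205 -.3067 .0358 62.7; python3 -m creep '{"hand":[15,15,15,15,15],"delta_pos":[[0,0,-0.01],[0,0,-0.02],[0,0,-0.03],[0,0,-0.03],[0,0,0]],"turn":[0,0,0,0,0]}' 70;  python3 go.py .4672 -.3089 .06 62.7
```

```text
clock 60.82 tcp [ 0.6206 -0.3067  0.035 ] F [ 1.1 -0.8  0. ] gap 0.0253 yaw_x 62.61 tilt [ 0.001 -0.001]
need mm [-0.  -0.1 -0.8] scaled [-0.0001 -0.0002 -0.001 ] dist rows 0.020164084056811745
turn -0.018
clock: 61.23
tcp_pos: [0.6223, -0.3078, 0.1124]
orientation: [0.003, 0.854, 0.52, 0.002]
wrist_force: [0.9, -1.0, -0.9]
finger_gap: 0.0255
clock 61.23 tcp [ 0.6223 -0.3078  0.1124] F [ 0.9 -1.  -0.9] gap 0.0255 yaw_x 62.61 tilt [ 0.006 -0.004]
need mm [ -72.3 -137.6   51.5] scaled [-0.0904 -0.172   0.0644] dist rows 3.9267750070786285
turn -0.017
```

```bash
python3 -m creep '{"hand":[15,15,15,15,15],"delta_pos":[[-0.012,-0.023,0],[-0.02,-0.04,0],[-0.022,-0.043,0],[-0.021,-0.038,0],[-0.014,-0.025,0]],"turn":[0,0,0,0,0]}' 70 >/dev/null; python3 -m creep '{"hand":[15,15,15,15,15],"delta_pos":[[0,0,0.02],[0,0,0.03],[0,0,0.02],[0,0,0.01],[0,0,0]],"turn":[0,0,0,0,0]}' >/dev/null;python3 -m creep '{"hand":[15,15,15,15,15],"delta_pos":[[0,0,0],[0,0,0],[0,0,0],[0,0,0],[0,0,0]],"turn":[0,0,0,0,0]}' > /dev/null; python3 go.py .4672 -.3089 .005 62.7
```

```text
clock 62.48 tcp [ 0.468  -0.3079  0.0435] F [ 0.8  1.1 -2.2] gap 0.0252 yaw_x 62.62 tilt [ 0.001 -0.001]
need mm [-1.3 -0.3 38.5] scaled [-0.0016 -0.0004  0.0481] dist rows 0.9233772642545108
turn -0.016
```

```bash
python3 -m creep '{"hand":[15,15,15,15,15],"delta_pos":[[-0.0015,0,0.01],[0,0,0.02],[0,0,0.01],[0,0,0.003],[0,0,0]],"turn":[0,0,0,0,0]}' 70 >/dev/null;python3 -m creep '{"hand":[15,15,15,15,15],"delta_pos":[[0,0,0.003],[0,0,0.002],[0,0,0],[0,0,0],[0,0,0]],"turn":[0,0,0,0,0]}' > /dev/null; python3 go.py .4672 -.3089 .005 62.7
```

```text
clock 63.32 tcp [ 0.4672 -0.3088  0.0047] F [-0.4  0.2 -2.5] gap 0.0254 yaw_x 62.62 tilt [ 0.001 -0.001]
need mm [-0.1  0.1 -0.3] scaled [-0.0001  0.0001 -0.0004] dist rows 0.008807380296703558
turn -0.017
```

```bash
python3 -m creep '{"hand":[15,15,15,15,15],"delta_pos":[[0,0,0.0015],[0,0,0.001],[0,0,0],[0,0,0],[0,0,0]],"turn":[0,0,0,0,0]}' >/dev/null; python3 go.py .4672 -.3089 .005 62.7;python3 -m creep '{"hand":[40,45,45,45,45],"delta_pos":[[0,0,0],[0,0,0],[0,0,-0.02],[0,0,-0.04],[0,0,-0.04]],"turn":[0,0,0,0,0]}' >/dev/null; python3 -m creep '{"hand":[50,50,50,50,50],"delta_pos":[[0,-0.03,-0.02],[0,-0.05,0],[0,-0.05,0],[0,-0.04,0],[0,0,0]],"turn":[0,0,0,0,0]}' ; python3 - <<'E'
from meas import *
from dots import reddots
c=snap('top','t24');P=cloud(c)
cv2.imwrite('pics/t24z.png',cv2.resize(c['pixels'][90:310,190:470,::-1],None,fx=2.7,fy=2.7,interpolation=cv2.INTER_CUBIC))
a=circ(c,P,(.467,-.309),.022,.032,.05)[1]; print('g16 hub top',a.mean(0),len(a))
a=circ(c,P,(.405,-.139),.022,.032,.05)[1]; print('g12 hub top',a.mean(0) if len(a) else 0,len(a))
c=snap('scene','s24');P=cloud(c)
cv2.imwrite('pics/s24z.png',cv2.resize(c['pixels'][120:300,210:430,::-1],None,fx=3.3,fy=3.3,interpolation=cv2.INTER_CUBIC))
a=circ(c,P,(.467,-.309),.022,.038,.05)[1]; print('g16 hub scene',a.mean(0),len(a))
a=circ(c,P,(.405,-.139),.022,.036,.05)[1]; print('g12 hub scene',a.mean(0),len(a))
E
```

```text
clock 63.73 tcp [ 0.4674 -0.309   0.0038] F [-1.7  1.7  6.7] gap 0.0256 yaw_x 62.62 tilt [ 0.001 -0.001]
need mm [-0.  -0.2 -1.2] scaled [-0.     -0.0003 -0.0015] dist rows 0.028829282089302945
turn -0.017
clock: 64.57
tcp_pos: [0.3401, -0.2409, 0.0971]
orientation: [-0.004, 0.855, 0.519, -0.001]
wrist_force: [0.6, 0.8, -0.3]
finger_gap: 0.0499
g16 hub top [ 0.46648132 -0.30790069  0.04030474] 105
g12 hub top [ 0.40456981 -0.13750124  0.03767191] 101
g16 hub scene [ 0.46630846 -0.30981102  0.04143147] 68
g12 hub scene [ 0.40425657 -0.1401656   0.03902801] 48
```

View pics/t24z.png

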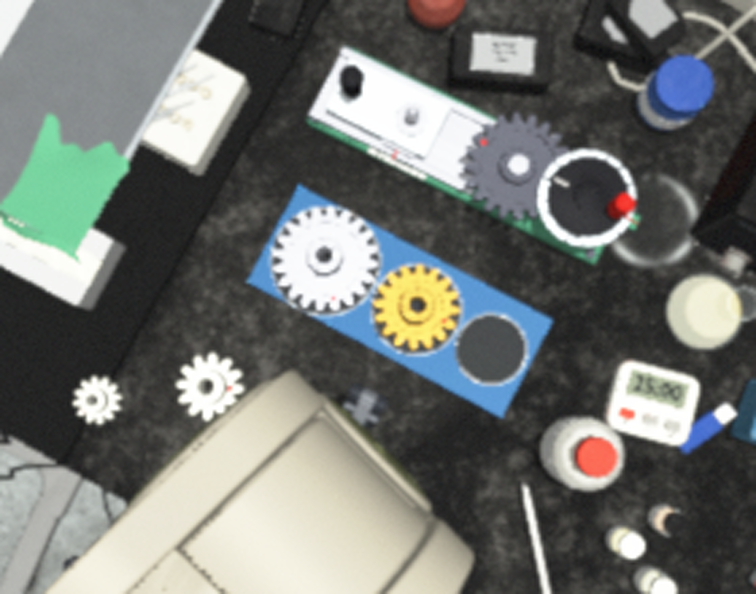

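View pics/s24z.png

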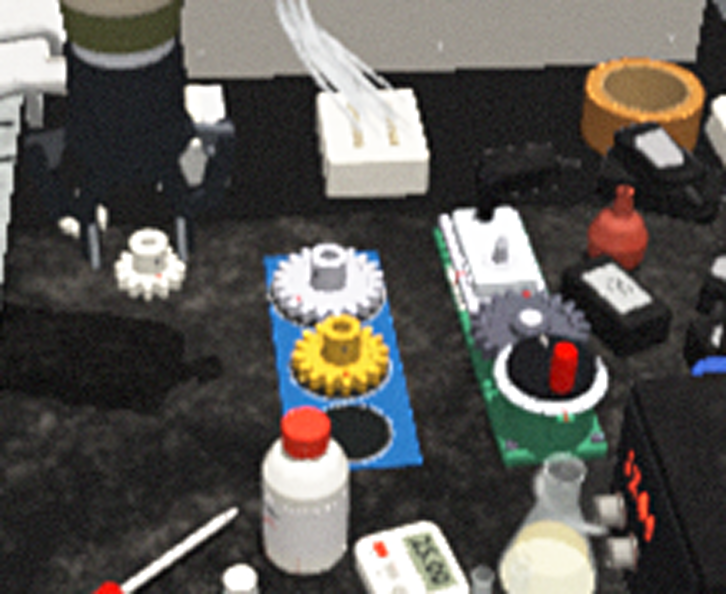

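```bash
python3 - <<'E'
from meas import *
from dots import reddots
for cam in ('top','scene'):
    c=snap(cam); cen=np.array([.4045,-.1385]) 
    o=reddots(c,cen,.029,.014); w=(o[:,:2]*o[:,2:]).sum(0)/o[:,2].sum(); d=w-cen
    print(cam,len(o),w,np.hypot(*d),np.degrees(np.arctan2(d[1],d[0])))
c=snap('top')
cv2.imwrite('pics/t25z.png',cv2.resize(c['pixels'][215:252,247:287,::-1],None,fx=14,fy=14,interpolation=cv2.INTER_CUBIC))
# tooth tips: angular profile
hsv=cv2.cvtColor(c['pixels'],cv2.COLOR_RGB2HSV)
a=np.radians(np.arange(0,360,2)); prof=[]
for t in a:
    x=0
    for r in np.arange(.0225,.026,.0005):
        p=proj(c,[cen[0]+.0005+r*np.cos(t),cen[1]+r*np.sin(t),.014]); x+=cv2.getRectSubPix(c['pixels'][:,:,1].copy(),(1,1),(float(p[1]),float(p[0])))[0,0]
    prof.append(x)
f=np.sum(np.array(prof)*np.exp(-12j*a)); print('tooth phase deg mod 30',np.degrees(-np.angle(f))/12%30, abs(f)/np.sum(prof))
E
python3 go.py .405 -.139 .06 62.7
```

```text
top 4 [ 0.40348669 -0.15422709] 0.01575969950202855 -93.6865375005801
scene 2 [ 0.40376429 -0.15218947] 0.01370922339953956 -93.07626056171038
tooth phase deg mod 30 23.55700591004484 0.15348950400232866
clock 64.82 tcp [ 0.3475 -0.2472  0.0988] F [ 0.  -0.9 -0.1] gap 0.0501 yaw_x 62.62 tilt [ 0.002 -0.002]
need mm [122.6   1.2  38.7] scaled [0.1532 0.0016 0.0483] dist rows 3.0823413816595697
turn -0.017<stdin>:15: RuntimeWarning: overflow encountered in scalar add
```

View pics/t25z.png

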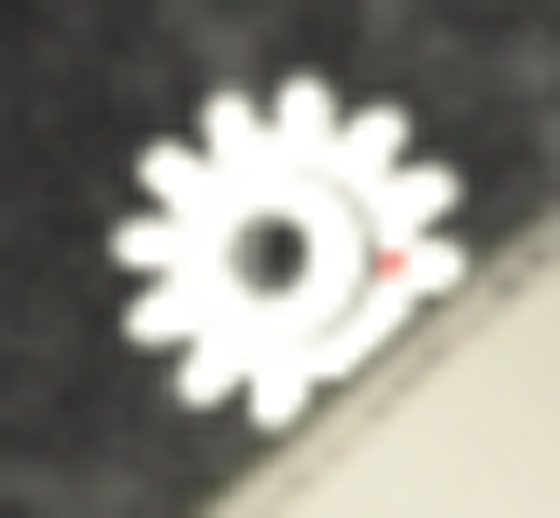

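```bash
python3 -m creep '{"hand":[50,50,50,50,50],"delta_pos":[[0.025,0.0015,0],[0.04,0,0],[0.04,0,0],[0.033,0,0],[0.015,0,0]],"turn":[0,0,0,0,0]}' >/dev/null; python3 -m creep '{"hand":[50,50,50,50,50],"delta_pos":[[0,0,0.02],[0,0,0.03],[0,0,0.02],[0,0,0.01],[0,0,0]],"turn":[0,0,0,0,0]}' >/dev/null;python3 -m creep '{"hand":[50,50,50,50,50],"delta_pos":[[0,0,0],[0,0,0],[0,0,0],[0,0,0],[0,0,0]],"turn":[0,0,0,0,0]}' >/dev/null; python3 go.py .405 -.139 .001 62.7
```

```text
clock 66.07 tcp [ 0.4041 -0.1383  0.035 ] F [ 0.2 -0.9 -0.7] gap 0.0499 yaw_x 62.6 tilt [ 0.001 -0.001]
need mm [-0.2  1.1 34. ] scaled [-0.0003  0.0013  0.0425] dist rows 0.8153299420256862
turn -0.02
```

```bash
python3 -m creep '{"hand":[50,50,50,40,35],"delta_pos":[[0,0.0013,0.014],[0,0,0.016],[0,0,0.009],[0,0,0.003],[0,0,0]],"turn":[0,0,0,0,0]}' > /dev/null; python3 go.py .405 -.139 .001 62.7; python3 -m creep '{"hand":[35,20,15,15,15],"delta_pos":[[0,0,0.0],[0,0,0.0],[0,0,0.0],[0,0,0],[0,0,0]],"turn":[0,0,0,0,0]}' 60; python3 go.py .405 -.139 .001 62.7
```

```text
clock 66.48 tcp [ 4.039e-01 -1.381e-01  3.000e-04] F [-0.6 -0.1  0.1] gap 0.0352 yaw_x 62.61 tilt [-0.001  0.001]
need mm [-0.3  1.4 -0.7] scaled [-0.0004  0.0017 -0.0009] dist rows 0.03807213870288953
turn -0.018
clock: 66.9
tcp_pos: [0.405, -0.1386, 0.0015]
orientation: [0.001, 0.854, 0.52, 0.0]
wrist_force: [-1.1, 0.9, 6.9]
finger_gap: 0.0257
clock 66.9 tcp [ 0.405  -0.1386  0.0015] F [-1.1  0.9  6.9] gap 0.0257 yaw_x 62.61 tilt [ 0.001 -0.001]
need mm [-0.3  0.2  0.5] scaled [-0.0004  0.0003  0.0006] dist rows 0.014010723192824977
turn -0.017
```

```bash
python3 -m creep '{"hand":[15,15,15,15,15],"delta_pos":[[0,0,-0.01],[0,0,-0.025],[0,0,-0.045],[0,0,-0.045],[0,0,0]],"turn":[0,0,0,-0.62,-0.62]}' 60; python3 go.py .6203 -.3074 .1 68.9
```

```text
clock: 67.32
tcp_pos: [0.4081, -0.1404, 0.1072]
orientation: [0.005, 0.824, 0.566, 0.002]
wrist_force: [0.7, -0.7, -1.4]
finger_gap: 0.0262
clock 67.32 tcp [ 0.4081 -0.1404  0.1072] F [ 0.7 -0.7 -1.4] gap 0.0262 yaw_x 68.96 tilt [ 0.009 -0.005]
need mm [-79.7 257.9   9.9] scaled [-0.0996  0.3224  0.0123] dist rows 6.4773602819557965
turn 0.012
```

```bash
python3 -m creep '{"hand":[15,15,15,15,15],"delta_pos":[[-0.006,0.02,0],[-0.011,0.036,0],[-0.013,0.042,0],[-0.013,0.042,0],[-0.013,0.042,0]],"turn":[0,0,0,0,0]}' >/dev/null; python3 -m creep '{"hand":[15,15,15,15,15],"delta_pos":[[-0.013,0.042,0],[-0.013,0.04,0],[-0.01,0.03,0],[-0.006,0.02,0],[-0.002,0.008,0]],"turn":[0,0,0,0,0]}' >/dev/null;  python3 -m creep '{"hand":[15,15,15,15,15],"delta_pos":[[0,0,0],[0,0,0.015],[0,0,0.015],[0,0,0],[0,0,0]],"turn":[0,0,0,0,0]}' >/dev/null; python3 -m creep '{"hand":[15,15,15,15,15],"delta_pos":[[0,0,0],[0,0,0],[0,0,0],[0,0,0],[0,0,0]],"turn":[0,0,0,0,0]}'; python3 go.py .6203 -.3072 .062 68.9;  python3 - <<'E'
from meas import *
c=snap('scene');P=cloud(c)
cv2.imwrite('pics/s26z.png',cv2.resize(c['pixels'][140:240,320:420,::-1],None,fx=6,fy=6,interpolation=cv2.INTER_CUBIC))
E
```

```text
clock: 68.98
tcp_pos: [0.6159, -0.3062, 0.0772]
orientation: [0.0, 0.825, 0.565, 0.0]
wrist_force: [-0.2, 0.4, -1.2]
finger_gap: 0.0261
clock 68.98 tcp [ 0.6159 -0.3062  0.0772] F [-0.2  0.4 -1.2] gap 0.0261 yaw_x 68.81 tilt [ 0.001 -0.   ]
need mm [ 0.6  4.5 15.2] scaled [0.0008 0.0056 0.019 ] dist rows 0.3809359664540671
turn -0.018
```

View pics/s26z.png

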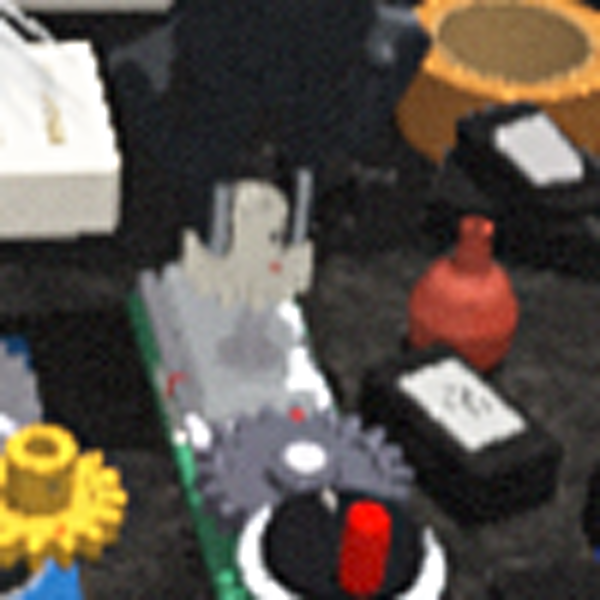

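```bash
python3 -m creep '{"hand":[15,15,15,15,15],"delta_pos":[[0.0008,0.0056,0],[0,0,0.01],[0,0,0.008],[0,0,0],[0,0,0]],"turn":[0,0,0,0,0]}' >/dev/null; python3 go.py .6203 -.3072 .0355 68.9;   python3 -m creep '{"hand":[15,15,15,15,15],"delta_pos":[[0,0,0.008],[0,0,0.008],[0,0,0.006],[0,0,0],[0,0,0]],"turn":[0,0,0,0,0]}' >/dev/null; python3 go.py .6203 -.3072 .0355 68.9
```

```text
clock 69.45 tcp [ 0.6193 -0.3066  0.0609] F [ 0.4  0.5 -0.7] gap 0.0258 yaw_x 68.81 tilt [-0.002  0.001]
need mm [-0.2  1.2 25.4] scaled [-0.0003  0.0015  0.0317] dist rows 0.6090852604072465
turn -0.018
clock 69.87 tcp [ 0.62   -0.3072  0.0441] F [ 1.9 -0.3 -0.6] gap 0.0259 yaw_x 68.8 tilt [-0.  0.]
need mm [0.1 0.3 8.6] scaled [0.0001 0.0004 0.0108] dist rows 0.20737064151916432
turn -0.02
```

```bash
python3 -m creep '{"hand":[15,15,15,15,15],"delta_pos":[[0,0,0.005],[0,0,0.005],[0,0,0.002],[0,0,0],[0,0,0]],"turn":[0,0,0,0,0]}' >/dev/null; python3 go.py .6203 -.3072 .0355 68.9
```

```text
clock 70.28 tcp [ 0.6201 -0.3071  0.0356] F [-2.1  0.6  3.1] gap 0.0259 yaw_x 68.81 tilt [ 0. -0.]
need mm [-0.   0.2  0.1] scaled [-0.      0.0003  0.0001] dist rows 0.005504661507997121
turn -0.018
```

Seated (z as expected). Release, turn back, go to the slide knob.

```bash
python3 -m creep '{"hand":[40,45,45,45,45],"delta_pos":[[0,0,0],[0,0,0],[0,0,-0.02],[0,0,-0.04],[0,0,-0.035]],"turn":[0,0,0,0,0]}' >/dev/null;   python3 -m creep '{"hand":[45,45,45,45,45],"delta_pos":[[0,0,0],[0,0,0],[0,0,0],[0,0,0],[0,0,0]],"turn":[0.6,0.62,0,0,0]}' >/dev/null; python3 go.py .6458 -.26 .047 62.7;   python3 - <<'E'
from meas import *
c=snap('scene');P=cloud(c)
cv2.imwrite('pics/s27z.png',cv2.resize(c['pixels'][140:240,320:420,::-1],None,fx=6,fy=6,interpolation=cv2.INTER_CUBIC))
E
```

```text
clock 71.12 tcp [ 0.6198 -0.3068  0.1104] F [-0.5 -1.3 -0. ] gap 0.0449 yaw_x 62.79 tilt [-0.001  0.001]
need mm [53.5  1.8 63.4] scaled [0.0669 0.0022 0.0793] dist rows 1.9912522545902798
turn 0.017
```

View pics/s27z.png

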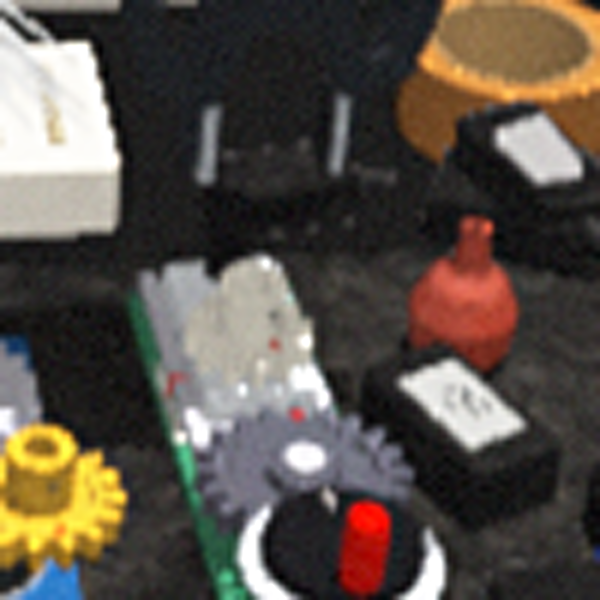

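```bash
python3 -m creep '{"hand":[45,45,45,45,45],"delta_pos":[[0.034,0.001,0],[0.033,0.001,0],[0,0,0.005],[0,0,0.025],[0,0,0.025]],"turn":[0.02,0,0,0,0]}' 40 >/dev/null; python3 -m creep '{"hand":[45,45,40,30,30],"delta_pos":[[0,0,0.02],[0,0,0.005],[0,0,0],[0,0,0],[0,0,0]],"turn":[0,0,0,0,0]}' >/dev/null;  python3 -m creep '{"hand":[20,10,10,10,10],"delta_pos":[[0,0,0],[0,0,0],[0,0,0],[0,0,0],[0,0,0]],"turn":[0,0,0,0,0]}' >/dev/null; python3 sl.py; python3 -m creep '{"hand":[10,10,10,10,10],"delta_pos":[[-0.003,0,0],[-0.006,0,0],[-0.006,0,0],[-0.006,0,0],[-0.003,0,0]],"turn":[0,0,0,0,0]}' >/dev/null; python3 sl.py
```

```text
u mm 64.5 v 693.3 z 0.0488 F tool [-1.6 -4.2 -5. ] gap 17.2
u mm 46.8 v 693.2 z 0.0488 F tool [ 4.7 -4.3 -6.1] gap 17.0
```

```bash
python3 -m creep '{"hand":[10,10,10,10,10],"delta_pos":[[-0.003,0,0],[-0.003,0,0],[-0.002,0,0],[0,0,0],[0,0,0]],"turn":[0,0,0,0,0]}' >/dev/null; python3 sl.py;python3 -m creep '{"hand":[10,10,10,10,10],"delta_pos":[[-0.003,0,0],[-0.002,0,0],[-0.001,0,0],[0,0,0],[0,0,0]],"turn":[0,0,0,0,0]}' >/dev/null; python3 sl.py
```

```text
u mm 40.2 v 693.1 z 0.0488 F tool [ 4.3 -4.4 -6.4] gap 16.7
u mm 35.7 v 693.1 z 0.0488 F tool [ 3.2 -3.  -5.7] gap 17.1
```

```bash
python3 -m creep '{"hand":[10,10,10,10,10],"delta_pos":[[-0.0014,0,0],[0,0,0],[0,0,0],[0,0,0],[0,0,0]],"turn":[0,0,0,0,0]}' >/dev/null; python3 sl.py; python3 mesh.py .605 -.332;python3 - <<'E'
from meas import *
c=snap('top')
cv2.imwrite('pics/t28z.png',cv2.resize(c['pixels'][110:200,330:450,::-1],None,fx=6,fy=6,interpolation=cv2.INTER_CUBIC))
E
```

```text
u mm 34.6 v 693.1 z 0.0488 F tool [ 3.9 -4.7 -6. ] gap 16.8
gear hub (array([ 0.60477626, -0.33086789]), 0.014405416324734688, array([ 0.6048214 , -0.33114892], dtype=float32), 110)
master hub (array([ 0.57490742, -0.38952762]), 0.012244217097759247, array([ 0.5750693 , -0.38927048], dtype=float32), 89)
dist encl 0.06582637671421619 mean 0.06529397 along 0.0658284313082695 0.06529651927947998
```

View pics/t28z.png

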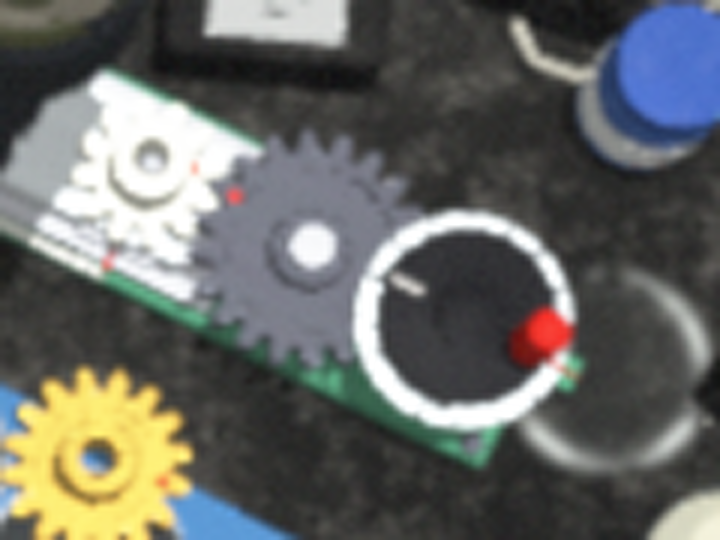

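```bash
python3 -m creep '{"hand":[10,10,10,10,10],"delta_pos":[[-0.0008,0,0],[0,0,0],[0,0,0],[0,0,0],[0,0,0]],"turn":[0,0,0,0,0]}' >/dev/null; python3 sl.py; python3 mesh.py .605 -.332; python3 -m creep '{"hand":[40,45,45,45,45],"delta_pos":[[0,0,0],[0,0,0],[0,0,-0.03],[0,0,-0.045],[0,0,-0.035]],"turn":[0,0,0,0,0]}' >/dev/null; python3 -m creep '{"hand":[45,45,45,45,45],"delta_pos":[[-0.03,0,0],[-0.045,0,0],[-0.048,0,0],[-0.048,0,0],[-0.045,0,0]],"turn":[0,0,0,0,0]}' >/dev/null ; python3 -m creep '{"hand":[45,45,45,45,45],"delta_pos":[[-0.026,0,0],[-0.01,0,0],[0,0,0],[0,0,0],[0,0,0]],"turn":[0,0,0,0,0]}' ; python3 wh.py; python3 go.py .5383 -.4657 .060 62.7
```

```text
u mm 34.0 v 693.1 z 0.0488 F tool [ 4.6 -3.8 -6.3] gap 17.1
gear hub (array([ 0.60402125, -0.33193946]), 0.014639437198638916, array([ 0.6042297 , -0.33185518], dtype=float32), 115)
master hub (array([ 0.57555985, -0.38953224]), 0.012535864487290382, array([ 0.5754328 , -0.38958427], dtype=float32), 93)
dist encl 0.06424157019069718 mean 0.06451287 along 0.06423530057072639 0.0645101509988308
clock: 75.9
tcp_pos: [0.5395, -0.4664, 0.1352]
orientation: [-0.0, 0.854, 0.52, 0.0]
wrist_force: [0.8, 0.1, 1.4]
finger_gap: 0.0449
clk 75.9 tool-x off -23.7 tool-y off 1.3 r 23.7 theta mod 2pi -0.053 z 0.1352 F tool [ 0.5  0.7 -1.4] gap 44.9
clock 75.9 tcp [ 0.5395 -0.4664  0.1352] F [0.8 0.1 1.4] gap 0.0449 yaw_x 62.7 tilt [0. 0.]
need mm [ 0.1 -1.4 75.2] scaled [ 0.0001 -0.0017  0.094 ] dist rows 1.8034134117970222
turn -0.001
```

```bash
python3 -m creep '{"hand":[45,45,45,45,45],"delta_pos":[[0,-0.0015,0.02],[0,0,0.03],[0,0,0.03],[0,0,0.014],[0,0,0]],"turn":[0,0,0,0,0]}' >/dev/null; python3 -m creep '{"hand":[45,30,20,10,10],"delta_pos":[[0,0,0],[0,0,0],[0,0,0],[0,0,0],[0,0,0]],"turn":[0,0,0,0,0]}' 30 >/dev/null;python3 -m creep '{"hand":[10,10,10,10,10],"delta_pos":[[0,0,0],[0,0,0],[0,0,0],[0,0,0],[0,0,0]],"turn":[0,0,0,0,0]}' 30 ; python3 wh.py
```

```text
clock: 77.15
tcp_pos: [0.5385, -0.4679, 0.062]
orientation: [0.002, 0.854, 0.52, 0.001]
wrist_force: [-0.2, 1.3, 6.4]
finger_gap: 0.0153
clk 77.15 tool-x off -25.5 tool-y off 1.1 r 25.5 theta mod 2pi -0.044 z 0.062 F tool [ 1.1 -0.8 -6.4] gap 15.3
```

```bash
python3 -m creep '{"hand":[10,10,10,10,10],"delta_pos":[[0.0015,-0.0106,0],[0.0043,-0.0084,0],[0.0066,-0.0066,0],[0.0084,-0.0043,0],[0.0093,-0.0015,0]],"turn":[0,0,0,0,0]}' 30 >/dev/null; python3 wh.py; python3 -m creep '{"hand":[10,10,10,10,10],"delta_pos":[[0.0093,0.0015,0],[0.0084,0.0043,0],[0.0066,0.0066,0],[0.0043,0.0084,0],[0.0015,0.0093,0]],"turn":[0,0,0,0,0]}' >/dev/null; python3 wh.py
python3 -m creep '{"hand":[10,10,10,10,10],"delta_pos":[[-0.0015,0.0093,0],[-0.0043,0.0084,0],[-0.0066,0.0066,0],[-0.0084,0.0043,0],[-0.0093,0.0015,0]],"turn":[0,0,0,0,0]}' 30 >/dev/null; python3 wh.py; python3 -m creep '{"hand":[10,10,10,10,10],"delta_pos":[[-0.0093,-0.0015,0],[-0.0084,-0.0043,0],[-0.0066,-0.0066,0],[-0.0043,-0.0084,0],[-0.0015,-0.0093,0]],"turn":[0,0,0,0,0]}' >/dev/null; python3 wh.py
```

```text
clk 77.57 tool-x off -2.5 tool-y off -24.0 r 24.1 theta mod 2pi 1.469 z 0.062 F tool [-2.8  3.2 -4. ] gap 15.2
clk 77.98 tool-x off 22.7 tool-y off -0.8 r 22.7 theta mod 2pi 3.107 z 0.062 F tool [-3.5 -2.6 -8.2] gap 15.0
clk 78.4 tool-x off -0.5 tool-y off 24.1 r 24.1 theta mod 2pi -1.549 z 0.062 F tool [ 3.2 -2.2 -9.6] gap 15.4
clk 78.82 tool-x off -25.5 tool-y off 0.6 r 25.5 theta mod 2pi -0.025 z 0.062 F tool [ 2.5  3.  -7. ] gap 15.9
```

```bash
python3 -m creep '{"hand":[10,10,10,10,10],"delta_pos":[[0.0015,-0.0093,0],[0.0043,-0.0084,0],[0.0066,-0.0066,0],[0.0084,-0.0043,0],[0.0093,-0.0015,0]],"turn":[0,0,0,0,0]}' 30 >/dev/null; python3 wh.py; python3 -m creep '{"hand":[10,10,10,10,10],"delta_pos":[[0.0093,0.0015,0],[0.0084,0.0043,0],[0.0066,0.0066,0],[0.0043,0.0084,0],[0.0015,0.0093,0]],"turn":[0,0,0,0,0]}' >/dev/null; python3 wh.py
python3 -m creep '{"hand":[10,10,10,10,10],"delta_pos":[[-0.0015,0.0093,0],[-0.0043,0.0084,0],[-0.0066,0.0066,0],[-0.0084,0.0043,0],[-0.0093,0.0015,0]],"turn":[0,0,0,0,0]}' 30 >/dev/null; python3 wh.py; python3 -m creep '{"hand":[10,10,10,10,10],"delta_pos":[[-0.0093,-0.0015,0],[-0.0084,-0.0043,0],[-0.0066,-0.0066,0],[-0.0043,-0.0084,0],[-0.0015,-0.0093,0]],"turn":[0,0,0,0,0]}' >/dev/null; python3 wh.py; python3 -m creep '{"hand":[10,10,10,10,10],"delta_pos":[[0,-0.0035,0],[0,0,0],[0,0,0],[0,0,0],[0,0,0]],"turn":[0,0,0,0,0]}' >/dev/null; python3 wh.py;  python3 - <<'E'
from meas import *
c=snap('scene')
cv2.imwrite('pics/s29z.png',cv2.resize(c['pixels'][160:270,320:430,::-1],None,fx=5.4,fy=5.4,interpolation=cv2.INTER_CUBIC))
E
```

```text
clk 79.23 tool-x off -2.4 tool-y off -24.0 r 24.2 theta mod 2pi 1.473 z 0.062 F tool [-1.5  3.8 -5.6] gap 15.4
clk 79.65 tool-x off 22.7 tool-y off -0.8 r 22.7 theta mod 2pi 3.108 z 0.062 F tool [-3.1 -2.2 -8.4] gap 15.8
clk 80.07 tool-x off -0.5 tool-y off 24.1 r 24.1 theta mod 2pi -1.549 z 0.062 F tool [ 2.9 -2.4 -8.5] gap 15.5
clk 80.48 tool-x off -25.5 tool-y off 0.6 r 25.5 theta mod 2pi -0.024 z 0.062 F tool [ 2.6  2.7 -7.2] gap 15.7
clk 80.9 tool-x off -25.2 tool-y off -3.3 r 25.5 theta mod 2pi 0.13 z 0.062 F tool [ 0.8 -0.7 -7.4] gap 15.3
```

View pics/s29z.png

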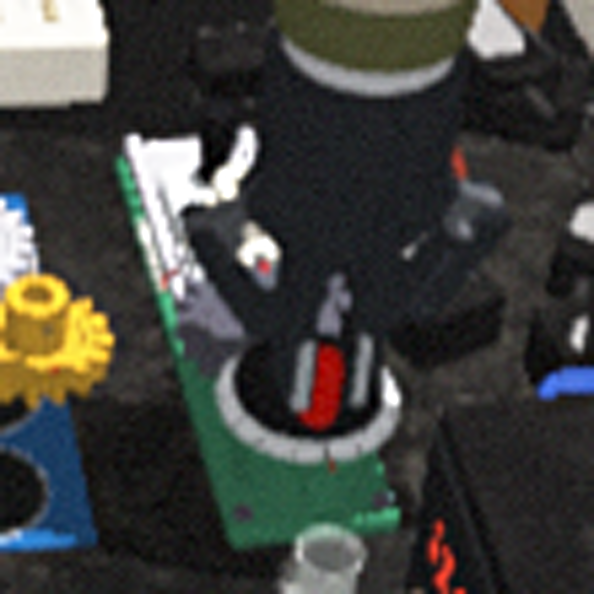

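```bash
python3 -m creep '{"hand":[10,10,10,10,10],"delta_pos":[[0.0015,0.0128,0],[0.0043,0.0084,0],[0.0066,0.0066,0],[0.0084,0.0043,0],[0.0093,0.0015,0]],"turn":[0,0,0,0,0]}' 30 >/dev/null; python3 wh.py; python3 -m creep '{"hand":[10,10,10,10,10],"delta_pos":[[0.0093,-0.0015,0],[0.0084,-0.0043,0],[0.0066,-0.0066,0],[0.0043,-0.0084,0],[0.0015,-0.0093,0]],"turn":[0,0,0,0,0]}' >/dev/null; python3 wh.py;  python3 -m creep '{"hand":[10,10,10,10,10],"delta_pos":[[-0.0015,-0.0093,0],[-0.0043,-0.0084,0],[-0.0066,-0.0066,0],[-0.0084,-0.0043,0],[-0.0093,-0.0015,0]],"turn":[0,0,0,0,0]}' >/dev/null; python3 wh.py;  python3 -m creep '{"hand":[10,10,10,10,10],"delta_pos":[[-0.0093,0.0015,0],[-0.0084,0.0043,0],[-0.0066,0.0066,0],[-0.0043,0.0084,0],[-0.0015,0.0093,0]],"turn":[0,0,0,0,0]}' >/dev/null; python3 wh.py
```

```text
clk 81.37 tool-x off -2.5 tool-y off 24.1 r 24.2 theta mod 2pi -1.467 z 0.062 F tool [-2.4 -2.  -8.8] gap 15.1
clk 81.78 tool-x off 22.6 tool-y off 0.9 r 22.6 theta mod 2pi -3.102 z 0.062 F tool [-1.9  2.6 -5.1] gap 15.5
clk 82.2 tool-x off -0.6 tool-y off -24.0 r 24.1 theta mod 2pi 1.546 z 0.062 F tool [ 2.1  2.8 -6. ] gap 15.0
clk 82.62 tool-x off -25.5 tool-y off -0.9 r 25.5 theta mod 2pi 0.036 z 0.062 F tool [ 2.7 -2.7 -9.4] gap 15.4
```

```bash
python3 -m creep '{"hand":[10,10,10,10,10],"delta_pos":[[0.0015,0.0093,0],[0.0043,0.0084,0],[0.0066,0.0066,0],[0.0084,0.0043,0],[0.0093,0.0015,0]],"turn":[0,0,0,0,0]}' 30 >/dev/null; python3 wh.py; python3 -m creep '{"hand":[10,10,10,10,10],"delta_pos":[[0.0093,-0.0015,0],[0.0084,-0.0043,0],[0.0066,-0.0066,0],[0.0043,-0.0084,0],[0.0015,-0.0093,0]],"turn":[0,0,0,0,0]}' >/dev/null; python3 wh.py;  python3 -m creep '{"hand":[10,10,10,10,10],"delta_pos":[[-0.0015,-0.0093,0],[-0.0043,-0.0084,0],[-0.0066,-0.0066,0],[-0.0084,-0.0043,0],[-0.0093,-0.0015,0]],"turn":[0,0,0,0,0]}' >/dev/null; python3 wh.py;  python3 -m creep '{"hand":[10,10,10,10,10],"delta_pos":[[-0.0093,0.0015,0],[-0.0084,0.0043,0],[-0.0066,0.0066,0],[-0.0043,0.0084,0],[-0.0015,0.0085,0]],"turn":[0,0,0,0,0]}' >/dev/null; python3 wh.py; python3 -m creep '{"hand":[10,10,10,10,10],"delta_pos":[[0,0,0],[0,0,0],[0,0,0],[0,0,0],[0,0,0]],"turn":[0,0,0,0,0]}' >/dev/null; python3 wh.py
```

```text
clk 83.03 tool-x off -2.5 tool-y off 24.1 r 24.2 theta mod 2pi -1.468 z 0.062 F tool [-3.3 -2.1 -7.7] gap 15.1
clk 83.45 tool-x off 22.6 tool-y off 0.8 r 22.6 theta mod 2pi -3.104 z 0.062 F tool [-2.8  2.7 -5. ] gap 15.3
clk 83.87 tool-x off -0.6 tool-y off -24.1 r 24.1 theta mod 2pi 1.546 z 0.062 F tool [ 3.2  4.4 -6.3] gap 15.2
clk 84.28 tool-x off -25.5 tool-y off -1.4 r 25.5 theta mod 2pi 0.056 z 0.062 F tool [ 2.2 -3.3 -9.6] gap 15.6
clk 84.7 tool-x off -25.5 tool-y off -0.4 r 25.5 theta mod 2pi 0.015 z 0.062 F tool [ 0.8  0.3 -6.4] gap 15.5
```

```bash
python3 -m creep '{"hand":[40,45,45,45,45],"delta_pos":[[0,0,0],[0,0,0],[0,0,-0.03],[0,0,-0.04],[0,0,-0.02]],"turn":[0,0,0,0,0]}' >/dev/null; python3 -m creep '{"hand":[45,45,45,45,45],"delta_pos":[[0.04,0,0],[0.048,0,0],[0.048,0,0],[0.048,0.0005,0],[0.046,0.0005,0]],"turn":[0,0,0,0,0]}' >/dev/null; python3 -m creep '{"hand":[45,45,45,45,45],"delta_pos":[[0.02,0.0015,0],[0.005,0,0],[0,0,0],[0,0,0],[0,0,0]],"turn":[0,0,0,0,0]}' ; python3 sl.py; python3 mesh.py .604 -.332;  python3 - <<'E'
from meas import *
c=snap('top')
cv2.imwrite('pics/t30z.png',cv2.resize(c['pixels'][90:310,190:470,::-1],None,fx=2.7,fy=2.7,interpolation=cv2.INTER_CUBIC))
E
```

```text
clock: 85.95
tcp_pos: [0.6308, -0.2878, 0.1316]
orientation: [-0.0, 0.855, 0.519, -0.0]
wrist_force: [-0.2, -0.1, -0.8]
finger_gap: 0.0452
u mm 33.0 v 692.6 z 0.1316 F tool [-0.2 -0.1  0.8] gap 45.2
gear hub (array([ 0.60533613, -0.33156815]), 0.014600997790694237, array([ 0.604954  , -0.33185324], dtype=float32), 115)
master hub (array([ 0.57497668, -0.3896265 ]), 0.012360524386167526, array([ 0.574945  , -0.38956377], dtype=float32), 94)
dist encl 0.06551693044890963 mean 0.0650465 along 0.06551850101351737 0.06504879605770111
```

View pics/t30z.png

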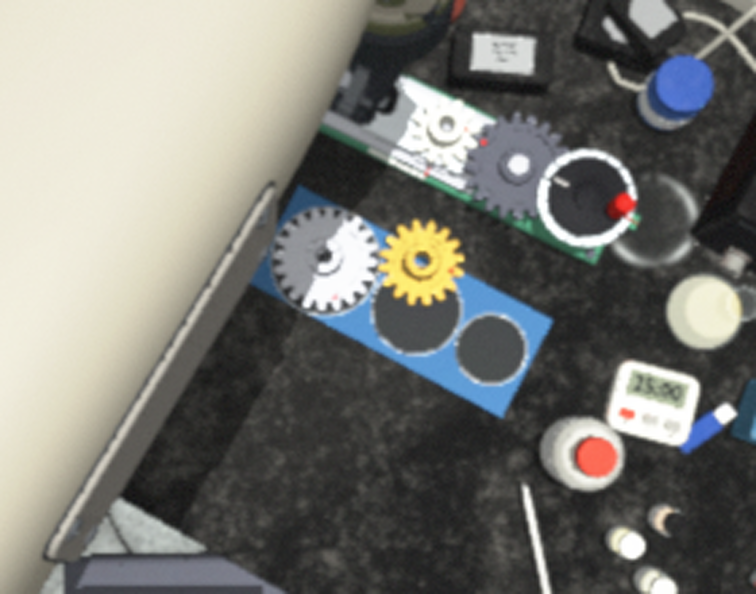

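```bash
python3 -m creep '{"hand":[45,45,45,45,45],"delta_pos":[[0.001,0.001,0.015],[0,0,0.03],[0,0,0.03],[0,0,0.02],[0,0,0.01]],"turn":[0,0,0,0,0]}' 50 >/dev/null; python3 -m creep '{"hand":[45,30,20,10,10],"delta_pos":[[0,0,0],[0,0,0],[0,0,0],[0,0,0],[0,0,0]],"turn":[0,0,0,0,0]}' ; python3 sl.py;  python3 -m creep '{"hand":[10,10,10,10,10],"delta_pos":[[0.003,0,0],[0.008,0,0],[0.009,0,0],[0.009,0,0],[0.003,0,0]],"turn":[0,0,0,0,0]}' >/dev/null; python3 sl.py;  python3 -m creep '{"hand":[10,10,10,10,10],"delta_pos":[[0.003,0,0],[0.002,0,0],[0,0,0],[0,0,0],[0,0,0]],"turn":[0,0,0,0,0]}' >/dev/null; python3 sl.py
```

```text
clock: 86.88
tcp_pos: [0.6323, -0.286, 0.0494]
orientation: [0.0, 0.854, 0.52, -0.0]
wrist_force: [-4.7, 1.8, 4.4]
finger_gap: 0.0165
u mm 35.3 v 693.1 z 0.0494 F tool [-0.6 -5.  -4.4] gap 16.5
u mm 60.5 v 693.3 z 0.0494 F tool [-5.3 -4.7 -4.8] gap 16.5
u mm 64.5 v 693.3 z 0.0494 F tool [-2.6 -5.8 -4.7] gap 16.5
```

```bash
python3 -m creep '{"hand":[10,10,10,10,10],"delta_pos":[[0.002,0,0],[0.001,0,0],[0,0,0],[0,0,0],[0,0,0]],"turn":[0,0,0,0,0]}' >/dev/null; python3 sl.py;  python3 -m creep '{"hand":[10,10,10,10,10],"delta_pos":[[0.0015,0,0],[0.001,0,0],[0,0,0],[0,0,0],[0,0,0]],"turn":[0,0,0,0,0]}' >/dev/null; python3 sl.py
```

```text
u mm 65.8 v 693.4 z 0.0494 F tool [-4.9 -5.8 -4.4] gap 16.5
u mm 65.8 v 693.3 z 0.0494 F tool [-11.1  -5.2  -4.4] gap 16.8
```

```bash
python3 -m creep '{"hand":[10,40,45,45,45],"delta_pos":[[-0.002,0,0],[0,0,0],[0,0,-0.01],[0,0,-0.03],[0,0,-0.035]],"turn":[0,0,0,0,0]}' >/dev/null; python3 -m creep '{"hand":[45,45,45,45,45],"delta_pos":[[-0.03,0,0],[-0.039,-0.001,0],[0,0,0],[0,0,0],[0,0,0]],"turn":[0,0,0,0,0]}' >/dev/null; python3 go.py .6205 -.307 .0358 62.7
```

```text
clock 89.38 tcp [ 0.6222 -0.3058  0.1086] F [-0.  -0.7  0.7] gap 0.0451 yaw_x 62.6 tilt [ 0.002 -0.   ]
need mm [-1.9 -1.1 72.8] scaled [-0.0024 -0.0013  0.091 ] dist rows 1.7468954057072312
turn -0.02
```

```bash
python3 -m creep '{"hand":[45,45,45,45,45],"delta_pos":[[-0.0024,-0.001,0.01],[0,0,0.03],[0,0,0.03],[0,0,0.01],[0,0,0]],"turn":[0,0,0,0,0]}' >/dev/null; python3 -m creep '{"hand":[45,45,45,45,45],"delta_pos":[[0,0,0],[0,0,0],[0,0,0],[0,0,0],[0,0,0]],"turn":[0,0,0,0,0]}' >/dev/null; python3 go.py .6205 -.307 .0358 62.7; python3 -m creep '{"hand":[45,45,40,35,35],"delta_pos":[[0,0,0.006],[0,0,0.005],[0,0,0],[0,0,0],[0,0,0]],"turn":[0,0,0,0,0]}' >/dev/null; python3 -m creep '{"hand":[20,15,15,15,15],"delta_pos":[[0,0,0],[0,0,0],[0,0,0],[0,0,0],[0,0,0]],"turn":[0,0,0,0,0]}' 60 >/dev/null; python3 go.py .6205 -.307 .0358 62.7
```

```text
clock 90.22 tcp [ 0.6206 -0.3075  0.0451] F [-0.6 -0.1  0.3] gap 0.0453 yaw_x 62.61 tilt [ 0.002 -0.001]
need mm [ 0.4 -0.4  9.3] scaled [ 0.0005 -0.0005  0.0116] dist rows 0.2236348350659184
turn -0.018
clock 91.05 tcp [ 0.6204 -0.3074  0.0354] F [ 1.5 -0.5  1. ] gap 0.0256 yaw_x 62.61 tilt [ 0.001 -0.001]
need mm [ 0.4 -0.1 -0.4] scaled [ 0.0005 -0.0001 -0.0004] dist rows 0.012949993515956985
turn -0.018
```

```bash
python3 -m creep '{"hand":[15,15,15,15,15],"delta_pos":[[0,0,-0.01],[0,0,-0.02],[0,0,-0.03],[0,0,-0.03],[0,0,0]],"turn":[0,0,0,0,0]}' 60;  python3 go.py .4328 -.3705 .06 62.7
```

```text
clock: 91.47
tcp_pos: [0.622, -0.3083, 0.1129]
orientation: [0.003, 0.854, 0.52, 0.002]
wrist_force: [1.2, -0.4, 0.2]
finger_gap: 0.0258
clock 91.47 tcp [ 0.622  -0.3083  0.1129] F [ 1.2 -0.4  0.2] gap 0.0258 yaw_x 62.62 tilt [ 0.006 -0.004]
need mm [-142.2 -139.8   52. ] scaled [-0.1778 -0.1748  0.065 ] dist rows 4.942574830693929
turn -0.017
```

```bash
python3 -m creep '{"hand":[15,15,15,15,15],"delta_pos":[[-0.02,-0.02,0],[-0.031,-0.031,0],[-0.033,-0.033,0],[-0.033,-0.033,0],[-0.031,-0.03,0]],"turn":[0,0,0,0,0]}' >/dev/null; python3 -m creep '{"hand":[15,15,15,15,15],"delta_pos":[[-0.02,-0.018,0.005],[-0.009,-0.009,0.02],[0,0,0.03],[0,0,0.02],[0,0,0.005]],"turn":[0,0,0,0,0]}' >/dev/null;python3 -m creep '{"hand":[15,15,15,15,15],"delta_pos":[[0,0,0],[0,0,0],[0,0,0],[0,0,0],[0,0,0]],"turn":[0,0,0,0,0]}' > /dev/null; python3 go.py .4328 -.3705 .0045 62.7
```

```text
clock 92.72 tcp [ 0.432  -0.3693  0.0441] F [ 0.7 -0.7 -1.7] gap 0.0256 yaw_x 62.63 tilt [ 0.001 -0.001]
need mm [-0.7  1.2 39.6] scaled [-0.0008  0.0016  0.0495] dist rows 0.9506576595064998
turn -0.014
```

```bash
python3 -m creep '{"hand":[15,15,15,15,15],"delta_pos":[[-0.0008,0.0016,0.01],[0,0,0.02],[0,0,0.01],[0,0,0.004],[0,0,0]],"turn":[0,0,0,0,0]}'  >/dev/null;python3 -m creep '{"hand":[15,15,15,15,15],"delta_pos":[[0,0,0.003],[0,0,0.002],[0,0,0.001],[0,0,0],[0,0,0]],"turn":[0,0,0,0,0]}' > /dev/null; python3 go.py .4328 -.3705 .0045 62.7
```

```text
clock 93.55 tcp [ 0.4325 -0.3704  0.0044] F [-1.1  1.1  6.1] gap 0.0255 yaw_x 62.61 tilt [ 0.001 -0.001]
need mm [ 0.1  0.3 -0.1] scaled [ 0.0001  0.0004 -0.0001] dist rows 0.00756931817517528
turn -0.017
```

Down on the mat. Release, raise, and locate gear16.

```bash
python3 -m creep '{"hand":[40,45,45,45,45],"delta_pos":[[0,0,0],[0,0,0],[0,0,-0.02],[0,0,-0.04],[0,0,-0.04]],"turn":[0,0,0,0,0]}' >/dev/null; python3 -m creep '{"hand":[50,50,50,50,50],"delta_pos":[[0,-0.03,-0.02],[0,-0.05,0],[0,-0.05,0],[0,-0.02,0],[0,0,0]],"turn":[0,0,0,0,0]}' ; python3 - <<'E'
from meas import *
c=snap('top','t31');P=cloud(c)
cv2.imwrite('pics/t31z.png',cv2.resize(c['pixels'][90:310,190:470,::-1],None,fx=2.7,fy=2.7,interpolation=cv2.INTER_CUBIC))
for n,cen in (('g20',(.509,-.2345)),('g16',(.492,-.297)),('g12',(.4325,-.37))):
    for it in range(3):
        a=circ(c,P,cen,.022,.032,.05)[1]; cen=a.mean(0)[:2]
    print(n,'top',a.mean(0),len(a))
c=snap('scene','s31');P=cloud(c)
cv2.imwrite('pics/s31z.png',cv2.resize(c['pixels'][120:300,210:430,::-1],None,fx=3.3,fy=3.3,interpolation=cv2.INTER_CUBIC))
for n,cen in (('g20',(.509,-.2345)),('g16',(.492,-.297)),('g12',(.4325,-.37))):
    for it in range(3):
        a=circ(c,P,cen,.02,.037,.05)[1]; cen=a.mean(0)[:2]
    print(n,'scene',a.mean(0),len(a))
E
```

```text
clock: 94.38
tcp_pos: [0.3223, -0.3119, 0.0989]
orientation: [-0.001, 0.855, 0.519, -0.0]
wrist_force: [0.8, 1.3, -0.1]
finger_gap: 0.0501
g20 top [ 0.50766075 -0.2334847   0.04009171] 107
g16 top [ 0.50288403 -0.31235452  0.04033771] 103
g12 top [ 0.43129927 -0.36746867  0.04029167] 104
g20 scene [ 0.50746614 -0.23501684  0.04087165] 62
g16 scene [ 0.50257716 -0.31409195  0.04095341] 72
g12 scene [ 0.43132592 -0.36987079  0.04106938] 85
```

View pics/t31z.png

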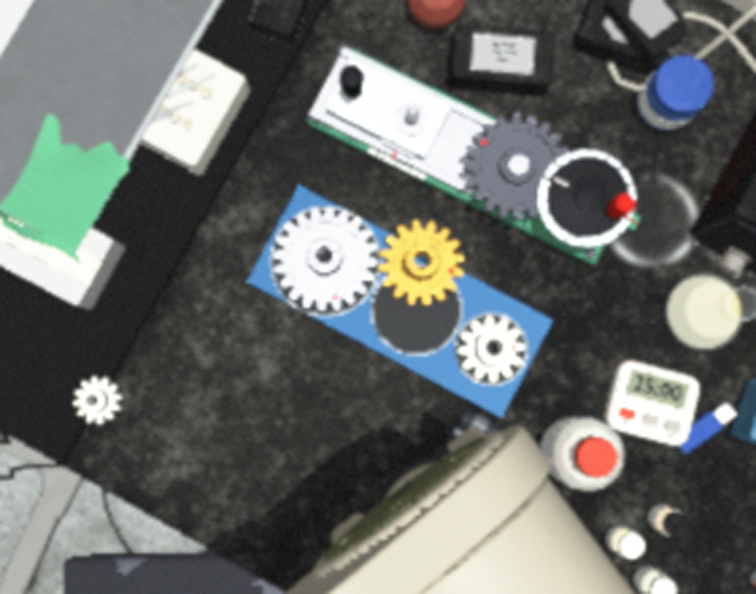

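View pics/s31z.png

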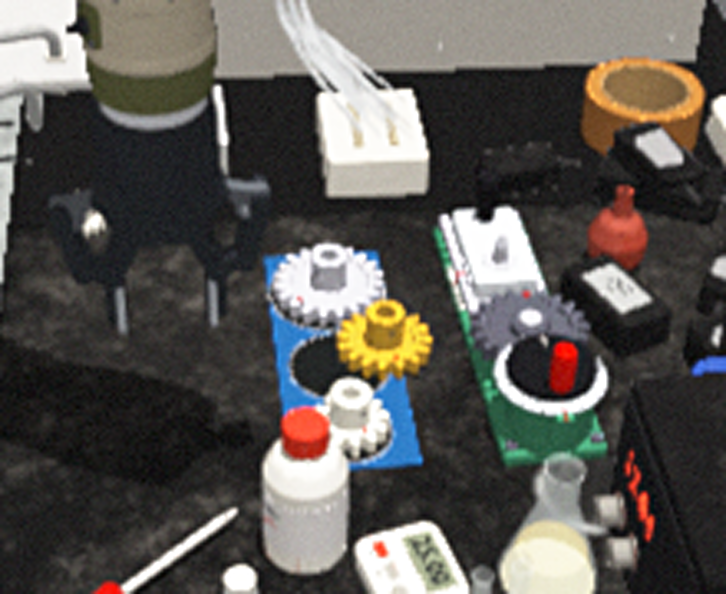

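```bash
python3 go.py .5035 -.3138 .099 62.7
```

```text
clock 94.48 tcp [ 0.3257 -0.3152  0.0996] F [ 0.5 -1.7  0.8] gap 0.0501 yaw_x 62.57 tilt [ 0.001 -0.002]
need mm [ 83.2 157.2   0.8] scaled [0.104  0.1965 0.001 ] dist rows 4.2646341025681656
turn -0.027
```

```bash
python3 -m creep '{"hand":[50,50,50,50,50],"delta_pos":[[0.015,0.025,0],[0.023,0.043,0],[0.023,0.043,0],[0.023,0.043,0],[0.013,0.03,0]],"turn":[0,0,0,0,0]}' >/dev/null; python3 -m creep '{"hand":[50,50,50,50,50],"delta_pos":[[0.006,0.012,0],[0,0,0.02],[0,0,0.03],[0,0,0.02],[0,0,0]],"turn":[0,0,0,0,0]}' >/dev/null;python3 -m creep '{"hand":[50,50,50,50,50],"delta_pos":[[0,0,0],[0,0,0],[0,0,0],[0,0,0],[0,0,0]],"turn":[0,0,0,0,0]}' >/dev/null; python3 go.py .5035 -.3138 .0045 62.7
```

```text
clock 95.73 tcp [ 0.5033 -0.3144  0.0443] F [ 0.3 -0.5  0.6] gap 0.0499 yaw_x 62.6 tilt [ 0.002 -0.001]
need mm [ 0.6 -0.2 39.8] scaled [ 0.0008 -0.0003  0.0497] dist rows 0.9541836359988144
turn -0.02
```

```bash
python3 -m creep '{"hand":[50,50,50,40,35],"delta_pos":[[0.0008,0,0.015],[0,0,0.02],[0,0,0.011],[0,0,0.004],[0,0,0]],"turn":[0,0,0,0,0]}' > /dev/null; python3 go.py .5035 -.3138 .0045 62.7; python3 -m creep '{"hand":[35,20,15,15,15],"delta_pos":[[0,0,0.0],[0,0,0.0],[0,0,0.0],[0,0,0],[0,0,0]],"turn":[0,0,0,0,0]}' 60 >/dev/null; python3 go.py .5035 -.3138 .0045 62.7; python3 -m creep '{"hand":[15,15,15,15,15],"delta_pos":[[0,0,-0.01],[0,0,-0.02],[0,0,-0.02],[0,0,0],[0,0,0]],"turn":[0,0,0,0,0]}' 60; python3 go.py .4673 -.3089 .0045 62.7
```

```text
clock 96.15 tcp [ 0.5024 -0.3127  0.0024] F [-0.2  0.1 -0.6] gap 0.035 yaw_x 62.61 tilt [-0.001  0.001]
need mm [-0.4  1.5 -2.1] scaled [-0.0005  0.0019 -0.0026] dist rows 0.06181252405628867
turn -0.019
clock 96.57 tcp [ 0.5037 -0.3138  0.0042] F [0.  0.1 5.3] gap 0.0257 yaw_x 62.61 tilt [ 0.002 -0.001]
need mm [-0.1 -0.2 -0.3] scaled [-0.0002 -0.0002 -0.0004] dist rows 0.009663087760945582
turn -0.018
clock: 96.98
tcp_pos: [0.5034, -0.3136, 0.0437]
orientation: [0.001, 0.854, 0.52, 0.0]
wrist_force: [-0.5, 0.1, -3.2]
finger_gap: 0.0255
clock 96.98 tcp [ 0.5034 -0.3136  0.0437] F [-0.5  0.1 -3.2] gap 0.0255 yaw_x 62.61 tilt [ 0.001 -0.001]
need mm [-12.5 -34.3  39.2] scaled [-0.0156 -0.0429  0.049 ] dist rows 1.2838607215794418
turn -0.019
```

```bash
python3 -m creep '{"hand":[15,15,15,15,15],"delta_pos":[[-0.004,-0.01,0],[-0.006,-0.016,0],[-0.0045,-0.013,0],[-0.001,-0.004,0],[0,0,0]],"turn":[0,0,0,0,0]}' > /dev/null;  python3 -m creep '{"hand":[15,15,15,15,15],"delta_pos":[[0,0,0.0],[0,0,0.015],[0,0,0.015],[0,0,0.005],[0,0,0]],"turn":[0,0,0,0,0]}' >/dev/null;  python3 -m creep '{"hand":[15,15,15,15,15],"delta_pos":[[0,0,0.0],[0,0,0],[0,0,0],[0,0,0],[0,0,0]],"turn":[0,0,0,0,0]}' >/dev/null; python3 go.py .4673 -.3089 .0042 62.7
```

```text
clock 98.23 tcp [ 0.467  -0.3086  0.0156] F [-0.4 -0.1 -1.1] gap 0.0261 yaw_x 62.61 tilt [ 0.001 -0.001]
need mm [-0.1  0.4 11.4] scaled [-0.0002  0.0005  0.0142] dist rows 0.27322907245269457
turn -0.018
```

```bash
python3 -m creep '{"hand":[15,15,15,15,15],"delta_pos":[[0,0.0005,0.005],[0,0,0.005],[0,0,0.003],[0,0,0.0015],[0,0,0]],"turn":[0,0,0,0,0]}' > /dev/null;  python3 go.py .4673 -.3089 .0042 62.7;  python3 -m creep '{"hand":[15,15,15,15,15],"delta_pos":[[0,0,0.001],[0,0,0],[0,0,0],[0,0,0],[0,0,0]],"turn":[0,0,0,0,0]}' > /dev/null;  python3 go.py .4673 -.3089 .0042 62.7
```

```text
clock 98.65 tcp [ 0.467  -0.3084  0.0041] F [-3.   1.7  5.1] gap 0.0257 yaw_x 62.61 tilt [-0. -0.]
need mm [-0.3  0.5 -0.1] scaled [-0.0003  0.0007 -0.0001] dist rows 0.014517035070846769
turn -0.017
clock 99.07 tcp [ 0.467  -0.3085  0.004 ] F [-2.2  2.  12.2] gap 0.0259 yaw_x 62.62 tilt [ 0. -0.]
need mm [-0.3  0.5 -0.2] scaled [-0.0003  0.0006 -0.0002] dist rows 0.013367290817697523
turn -0.017
```

```bash
python3 -m creep '{"hand":[40,45,45,45,45],"delta_pos":[[0,0,0],[0,0,0],[0,0,-0.02],[0,0,-0.04],[0,0,-0.04]],"turn":[0,0,0,0,0]}' >/dev/null; python3 -m creep '{"hand":[50,50,50,50,50],"delta_pos":[[0,-0.03,-0.03],[0,-0.05,-0.02],[0,-0.05,0],[0,-0.04,0],[0,0,0]],"turn":[0,0,0,0,0]}' ; python3 -m creep '{"hand":[50,50,50,50,50],"delta_pos":[[0,0,0],[0,0,0],[0,0,0],[0,0,0],[0,0,0]],"turn":[0,0,0,0,0]}' ; python3 - <<'E'
from meas import *
u=np.array([.458,.889]);v=np.array([.889,-.458])
c=snap('top','t33');P=cloud(c)
cv2.imwrite('pics/t33z.png',cv2.resize(c['pixels'][90:310,190:470,::-1],None,fx=2.7,fy=2.7,interpolation=cv2.INTER_CUBIC))
L=(('g20',(.509,-.2345)),('g16',(.467,-.309)),('g12',(.4325,-.37)))
for n,cen in L:
    for it in range(3):
        a=circ(c,P,cen,.022,.032,.05)[1]; cen=a.mean(0)[:2]
    print(n,'top',a.mean(0),len(a))
for n,cen,rad,z0,z1 in [('post',(.62,-.305),.02,.045,.07),('sknob',(.645,-.259),.02,.06,.09)]:
    m,Q=circ(c,P,cen,rad,z0,z1); w=Q.mean(0)[:2]; print(n,w,len(Q),'u',w@u,'v',w@v)
for t in ('flask','bottle','carton'):
    d=env.pinpoint('top',t)[0]; print(t,d['score'],d['location'])
c=snap('scene','s33');P=cloud(c)
cv2.imwrite('pics/s33z.png',cv2.resize(c['pixels'][120:300,210:430,::-1],None,fx=3.3,fy=3.3,interpolation=cv2.INTER_CUBIC))
for n,cen in L:
    a=circ(c,P,cen,.02,.037,.05)[1]; print(n,'scene',a.mean(0),len(a))
E
```

```text
clock: 99.9
tcp_pos: [0.3419, -0.2419, 0.1212]
orientation: [-0.003, 0.855, 0.519, -0.001]
wrist_force: [-0.1, 0.5, -0.5]
finger_gap: 0.0498
clock: 100.32
tcp_pos: [0.3482, -0.2471, 0.122]
orientation: [-0.0, 0.854, 0.52, -0.0]
wrist_force: [1.0, -0.8, 0.6]
finger_gap: 0.0502
g20 top [ 0.50771774 -0.23341738  0.04031909] 105
g16 top [ 0.46592051 -0.3065341   0.04065249] 103
g12 top [ 0.43139603 -0.36748724  0.04011353] 103
post [ 0.61778238 -0.30607375] 25 u 0.010844766276367787 v 0.689390311966232
sknob [ 0.64256638 -0.25864267] 78 u 0.0643620692683129 v 0.6896998499490494
flask 0.65 [203.2, 451.2]
bottle 0.95 [253.2, 401.3]
carton 0.79 [183.3, 213.5]
g20 scene [ 0.50694852 -0.23547293  0.04122376] 60
g16 scene [ 0.46588408 -0.30899349  0.04103028] 77
g12 scene [ 0.43131271 -0.37011979  0.04130706] 83
```

View pics/t33z.png

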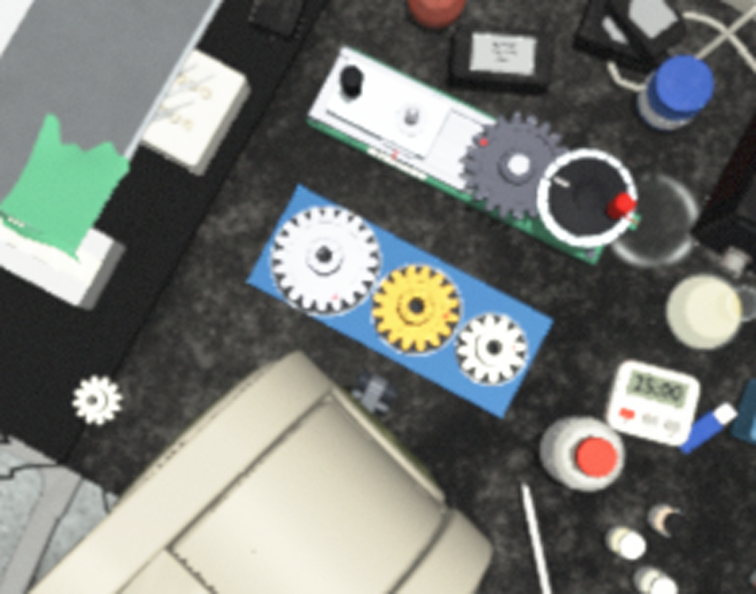

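View pics/s33z.png

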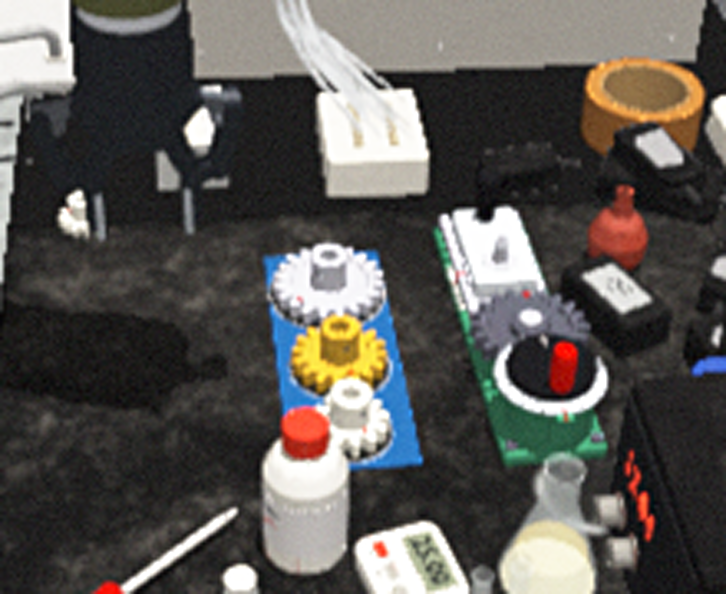

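```bash
python3 -c "
from workcell import env
print(env.hand_in()); print(env.get_state()['clock'])"
```

```text
the job is handed in; nothing more can be done
None
the job is handed in; nothing more can be done
```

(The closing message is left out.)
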